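# Load the blood-tube mixer and lock its gate

### The arm

A 6-joint arm with a two-finger parallel gripper is mounted at the origin on the work surface; the furniture and walls round the work are solid. World frame = base frame: x ahead of the robot, y to its left, z up, the work surface at z = 0. Lengths are in m, angles in rad, forces in N, time in s.
With the tool pointing down it reaches from about 0.35 to 0.775 m from the base axis. Payload 7.3 kg.
Tool frame: the origin (TCP) lies between the finger pads; the fingertips stand robot.tcp_to_tips ahead of it and the grasp point (between the pads) lies 2 mm behind it (robot.tcp_to_tips is the distance from the TCP to the fingertips, in m); y points along the fingers, x is the direction in which the jaws open and shut, and the axes are right-handed (so a half turn about y gives the same grasp; the last joint's range is limited). The gripper opens to 92 mm and grips with 3 to 60 N. Pads are 19 mm wide; open, the fingers measure 130 mm over their backs; the gripper's body (75 mm by 190 mm) begins 47 mm behind the grasp point.
Start: joints at [-1.469, 0.342, 1.524, -0, 1.275, -0.146], TCP at [0.129, -0.509, 0.244] pointing down, gripper open.
Joint ranges: [-2.53, 2.53], [-0.77, 2.02], [0.04, 2.7], [-1, 4.14], [0.28, 2.66], [-3.11, 3.11]. Speed limits (rad/s): [2.57, 2.57, 3.14, 3.14, 3.14, 3.14].

### API

Orientations are given as [roll, pitch, yaw] about the fixed x, y, z axes, in that order (R = Rz(yaw) Ry(pitch) Rx(roll)).
In Python, from cell import status, read_camera, get_calibration, robot gives the robot as it stands.
- The arm moves only by the shell command python3 -m creep 'ROWS' [FORCE]. ROWS is JSON, a list of rows, each an object of numbers: "dx", "dy", "dz": the shift along the tool's x, y, z in m; "rx", "ry", "rz": the turn, a rotation vector about the tool's x, y, z in rad; "gripper": the opening, from 0 (shut) to 1 (fully open). A call has 1 to 20 rows; each row is the pose to reach, as a shift and turn from the pose commanded when the call began, along the tool's axes at that moment; what a row does not reach only later rows make up. A row lasts 1/8 s, in which the tool goes at most 62.5 mm and 10.7 degrees, less where a joint would pass 70% of its speed; a pose out of reach is approached as far as the arm can. A call with a gripper value outside its range is refused whole. The fingers move at their own pace and stop on an object; FORCE is the grip in N (left out, the last holds). Time passes only in rows, so rows that repeat a pose let the fingers close. It gives the time, the measured TCP pose, the force and the opening at its end, in the units of the state.
- status.observe(): the state, without advancing time (a new reading comes with each control period).
- read_camera(name): name is "scene" or "top" or "wrist"; returns (picture, depth): 480x640x3 uint8, red, green, blue; 480x640 float32, m along the optical axis (not along the pixel's ray), 0 where there is no reading.
- get_calibration(name): a dict with "fx", "fy", "cx", "cy" (pixels), "xyz" and "rotation" of the camera in the world; the wrist camera has in their place "mount" (4x4, takes a point from camera to tool coordinates, whose origin is the TCP and whose axes are the tool frame's). Camera axes: x right, y down, z forward; pixel columns grow to the right and rows downward; lengths in m; the calibration is good to about 2 mm. The wrist camera is an equidistant fisheye: a pixel r from the principal point sees the ray r / f radians off the axis. A picture is of the moment at which its call begins: read the wrist's pose just before it. get_calibration takes no time and is no camera call.
- robot.hand_in(): hands the job in, once; it reports no verdict.
The state is a dict: "time": time; "qpos": joint angles; "qvel": joint speeds; "joint_efforts": joint torques, N m; "tool_pos": TCP position; "tool_rot": TCP orientation; "contact_force": force on the tool from outside, world axes, zero at the start; "torque": the same for the moment, N m; "opening": finger opening in m.
Only numpy, scipy, OpenCV 4.12 (cv2) and the standard library are available. Lean on these libraries where they do the work, as an engineer would, in place of code of your own. Each camera call takes 0.05 s, during which the arm holds its last target.

### The job

Load the mixer: take every blood tube lying on the turntable and lay each in a V-groove of its own, round bottom towards the stop bar, then push it gently along the groove until it sits fully home against the bar. Only when all are home, slide the sliding guard off the release knob and press the knob fully down, so that the gate rises behind the caps and no tube can slide out as the mixer rocks. Finally slide the guard all the way back over the knob, leaving the tubes home and the other things on the bench where they are.

Things in the scene. Friction and masses are not known exactly. Their poses are not given: they have to be found in the camera images.
- mixer: Flat white mixer with an aluminium deck, 180 (x) x 280 (y) mm, fixed; origin on the bench under its centre, x away from the robot, z up; lengths here in mm in its frame. Deck top z 40. Four V-grooves (bent steel, 45 deg sides) run along x at y -29, 17, 63, 109; bottom line of the V at z 52. The grey control pod (x -65 to 65, y -133 to -73, top z 56) on the right carries guard and knob.
- channel (a point): Middle of the cross channel (mixer x -13, y 40, z 40 = deck). Each groove is in two pieces: near x -73 to -33 (rims z 58.5, 19 wide) and far x 7 to 72 (rims z 61, 24 wide, ends at the stop bar). In the 40 mm gap fingers can reach down beside a tube to the deck. A tube laid with its balance point over the gap lies on both pieces, cap on the near one.
- stop: Aluminium stop bar across the far ends of the grooves, 8 x 186 x 27 mm, fixed to the mixer; origin at the middle of the lower edge of its near face (mixer x 72, y 40, z 40), axes as the mixer's.
- home_0 (a point): Point on the face of the stop bar at the end of groove 0 (rightmost, next to the pod), 21 mm above the deck: the origin of a tube (middle of its round bottom) lies here when it is fully home, its cap end 90 mm from the bar.
- home_1 (a point): Point on the face of the stop bar at the end of groove 1 (counted from the right), 21 mm above the deck: the origin of a tube (middle of its round bottom) lies here when it is fully home, its cap end 90 mm from the bar.
- home_2 (a point): Point on the face of the stop bar at the end of groove 2 (counted from the right), 21 mm above the deck: the origin of a tube (middle of its round bottom) lies here when it is fully home, its cap end 90 mm from the bar.
- home_3 (a point): Point on the face of the stop bar at the end of groove 3 (leftmost), 21 mm above the deck: the origin of a tube (middle of its round bottom) lies here when it is fully home, its cap end 90 mm from the bar.
- gate (a joint): Steel gate, a 5 mm thick bar across all grooves, in the cross channel, 93 to 98 mm from the stop bar; value is its height above the deck: 0 sunk flush with the deck (start), 0.022 fully up, standing just behind the caps of tubes that are home. It is geared to the knob (2.75 x the knob's travel); a tube that is not home lies over it and blocks it.
- knob (a joint): Travel of the black push-pull release knob, 0 up (start) to 0.008 pressed fully down; needs about 5 N and stays where it is left. Pulling it up again (grip the head) lowers the gate.
- knob_top (a point): Centre of the top of the knob's head: a disc 24 mm across and 10 mm thick on a stem, at mixer x -22, y -103, z 74 when up (66 when down; then it stands 10 mm proud of the pod). The sliding guard covers it at the start.
- catch (a joint): Travel of the sliding guard along the mixer's +x (away from the robot), 0 closed over the knob (start) to 0.045 fully open; slides with about 1.5 N and stays where it is left. It passes freely over the knob whether that is up or down.
- catch_tab (a point): Centre of the top of the black grip tab on the guard: 8 mm thick along mixer x, 26 mm along y, 16 mm tall, standing on the guard's steel roof (38 x 41 mm); tab top at z 96, roof at z 80. Moves with the guard.
- turntable: Round white turntable, 280 mm across, free-running: it turns at a touch. Origin on the bench under its centre. Its rubber-covered floor is at z 30 mm, its rim 11 mm higher.
- tube_a: Capped blood tube lying on the turntable at the start (absent in some starts: then None): body 13 mm across, cap 16 mm across, 90 mm long in all. Origin at the middle of the round bottom, z along the tube towards the cap (cap from 69 to 90 mm); balances 48 mm from the origin. It can roll. About 11 to 18 g.
- tube_b: Capped blood tube lying on the turntable at the start (absent in some starts: then None): body 13 mm across, cap 16 mm across, 90 mm long in all. Origin at the middle of the round bottom, z along the tube towards the cap (cap from 69 to 90 mm); balances 48 mm from the origin. It can roll. About 11 to 18 g.
- tube_c: Capped blood tube lying on the turntable at the start (absent in some starts: then None): body 13 mm across, cap 16 mm across, 90 mm long in all. Origin at the middle of the round bottom, z along the tube towards the cap (cap from 69 to 90 mm); balances 48 mm from the origin. It can roll. About 11 to 18 g.
- tube_d: Capped blood tube lying on the turntable at the start (absent in some starts: then None): body 13 mm across, cap 16 mm across, 90 mm long in all. Origin at the middle of the round bottom, z along the tube towards the cap (cap from 69 to 90 mm); balances 48 mm from the origin. It can roll. About 11 to 18 g.
- dropper_bottle: Small white reagent bottle with a coloured cap, 28 mm across, 70 mm tall, left of the turntable; leave alone. Origin under its centre.
- brown_bottle: Brown screw-cap bottle, 47 mm across, 88 mm tall, at the back between mixer and turntable; leave alone. Origin under its centre.
- orange_carton: Small carton with orange ends, 85 x 56 x 62 mm, behind the bottle; leave alone. Origin under its centre.
- tissue_roll: Paper roll, 110 mm across, 98 mm tall, at the left; leave alone. Origin under its centre.

How it is judged:
By the outcome, as a careful person would: the job done as asked, in the order asked, and still so for the second after the job is handed in, with the robot touching nothing.
Of tube_a, tube_b, tube_c, tube_d only 3 to 4 are there at a start; the rules pass over those that are not, and their reading is None.
At some moment in a run one of tube_a, tube_b, tube_c, tube_d may be knocked a few centimetres aside while the robot is not near it.
Once in a run the grip may slacken for a moment while it holds something.
It also fails if it takes over 210 s, if anything falls off the work surface, if the arm or the gripper's body presses on something with over 40 N, if the wrist force passes 120 N, or if a joint passes its speed limit or range.

## Working session

There is one attempt and no reset: what is moved stays moved. The work goes in short steps, Python scripts to look and compute and a shell command to move; the robot and the scene stay as the last step left them, time stands still between calls to the robot, and variables do not carry over. Pictures are saved under pics/ and viewed, and the job is handed in when it is done.

```bash
ls -la; mkdir -p pics; python3 - <<'E'
from cell import status, read_camera, get_calibration, robot
import cv2
print(status.observe()); print(robot.tcp_to_tips, [a for a in dir(robot) if a[0]!='_'])
for n in ("scene","top","wrist"):
    print(n,get_calibration(n))
    p,d=read_camera(n); cv2.imwrite(f"pics/{n}0.png",p[:,:,::-1])
E
```

```text
total 12
drwxr-xr-x  3 agent agent 4096 Dec  6 07:20 .
drwxr-xr-x 23 root  root  4096 Dec  6 07:20 ..
drwxr-xr-x  2 agent agent 4096 Dec  6 07:20 pics
{'time': 0.0, 'qpos': array([-1.46904258e+00,  3.42702779e-01,  1.52500206e+00, -3.92033719e-05,
        1.27538274e+00, -1.46029836e-01]), 'qvel': array([ 0.00035888, -0.00029838, -0.00018125,  0.00121059, -0.00135254,
        0.00054545]), 'joint_efforts': array([-1.07586322e-03, -4.31245136e+01, -2.44219744e+01,  7.17211794e-02,
        5.57910406e-02, -1.23179148e-04]), 'tool_pos': array([ 0.12871644, -0.50859267,  0.24306051]), 'tool_rot': array([-1.57061589e+00,  1.48446985e-03, -1.32300116e+00]), 'contact_force': array([-1.36348345,  1.099618  , -0.27716788]), 'torque': array([ 0.02807773, -0.04629642, -0.01977766]), 'opening': 0.09188486055813791}
0.017 ['IKError', 'hand_in', 'tcp_to_tips']
scene {'fx': 592.9138926570305, 'fy': 592.9138926570305, 'cx': 318.5829469750371, 'cy': 241.33974058671103, 'xyz': array([0.06520159, 0.80930122, 1.05529148]), 'rotation': array([-2.39470509e+00, -1.94711087e-03, -2.61369134e+00])}
top {'fx': 503.7003149050076, 'fy': 503.7003149050076, 'cx': 311.5063463796161, 'cy': 243.0695443553689, 'xyz': array([0.41330181, 0.03373881, 1.40155453]), 'rotation': array([-3.04036103, -0.01528376, -1.55158346])}
wrist {'fx': 371.64829954431775, 'fy': 371.64829954431775, 'cx': 324.04886155239967, 'cy': 240.13529918352802, 'mount': array([[ 9.99999648e-01,  4.64739008e-04,  6.98355129e-04,
         4.43020560e-04],
       [-5.40055320e-04, -2.80357130e-01,  9.59895613e-01,
        -1.41565694e-01],
       [ 6.41889774e-04, -9.59895652e-01, -2.80356780e-01,
         7.56510619e-02],
       [ 0.00000000e+00,  0.00000000e+00,  0.00000000e+00,
         1.00000000e+00]])}
```

View pictures.

View pics/scene0.png

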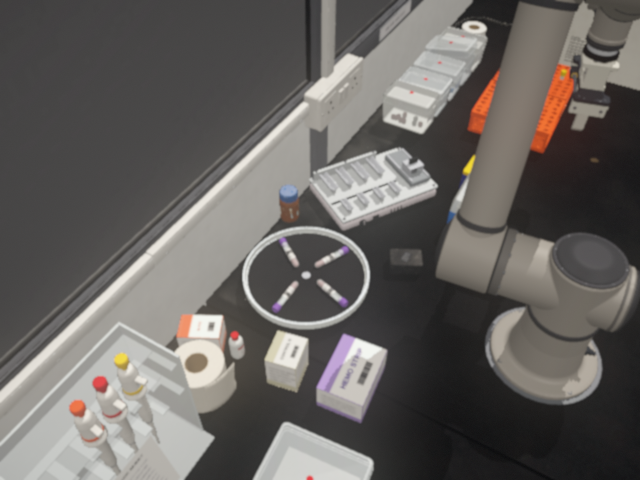

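View pics/top0.png

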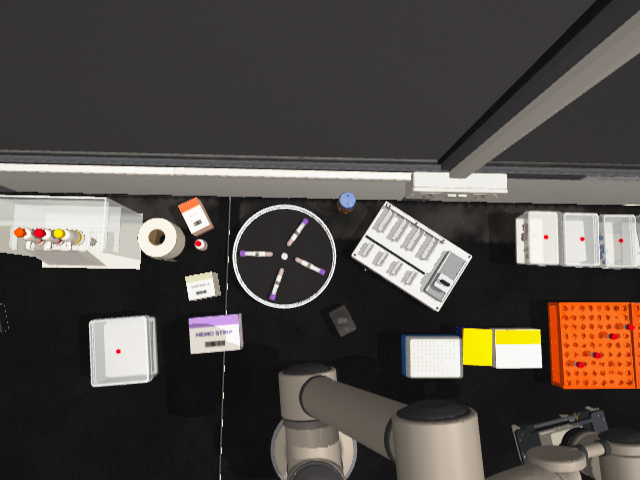

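View pics/wrist0.png

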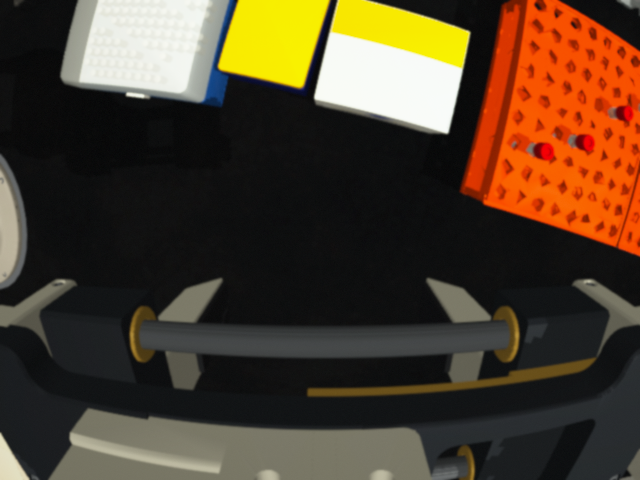

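```bash
cat > h.py <<'E'
import numpy as np, cv2
from scipy.spatial.transform import Rotation as Ro
from cell import status, read_camera, get_calibration, robot
def R(rpy): return Ro.from_euler('xyz',rpy).as_matrix()
def cam(n, st=None):
    c=get_calibration(n)
    if n=='wrist':
        st=st or status.observe(); T=np.eye(4);T[:3,:3]=R(st['tool_rot']);T[:3,3]=st['tool_pos']
        M=T@c['mount']; return c,M[:3,:3],M[:3,3]
    return c,R(c['rotation']),np.array(c['xyz'])
def rays(n,uv,C):
    c=C[0];uv=np.atleast_2d(uv).astype(float)
    x=(uv[:,0]-c['cx'])/c['fx'];y=(uv[:,1]-c['cy'])/c['fy']
    if n=='wrist':
        r=np.hypot(x,y);s=np.where(r>1e-9,np.sin(r)/np.maximum(r,1e-9),1);d=np.c_[x*s,y*s,np.cos(r)]
    else: d=np.c_[x,y,np.ones_like(x)]
    return d@C[1].T
def onz(n,uv,z,C):
    d=rays(n,uv,C);return C[2]+d*((z-C[2][2])/d[:,2])[:,None]
def proj(n,P,C):
    c=C[0];p=(np.atleast_2d(P)-C[2])@C[1]
    if n=='wrist':
        rr=np.hypot(p[:,0],p[:,1]);th=np.arctan2(rr,p[:,2]);k=th/np.maximum(rr,1e-9)
        return np.c_[c['cx']+c['fx']*p[:,0]*k,c['cy']+c['fy']*p[:,1]*k]
    return np.c_[c['cx']+c['fx']*p[:,0]/p[:,2],c['cy']+c['fy']*p[:,1]/p[:,2]]
def shot(n,name=None,box=None,s=1):
    st=status.observe();C=cam(n,st);p,d=read_camera(n);b=p[:,:,::-1].copy()
    if name:
        o=b if box is None else b[box[1]:box[3],box[0]:box[2]]
        cv2.imwrite('pics/'+name,cv2.resize(o,None,fx=s,fy=s,interpolation=cv2.INTER_CUBIC))
    return b,d,C
E
python3 - <<'E'
from h import *
b,d,C=shot('top','top1.png',(225,190,485,320),3)
print(onz('top',[[387,202],[471,258],[436,310],[352,250]],0.04,C).round(3))
# tubes purple caps
hsv=cv2.cvtColor(b,cv2.COLOR_BGR2HSV)
m=cv2.inRange(hsv,(120,60,40),(160,255,255));m[:, :230]=0;m[:,345:]=0;m[:195]=0;m[315:]=0
n,l,s,c=cv2.connectedComponentsWithStats(m)
for i in range(1,n):
    if s[i,4]>5: print(s[i],c[i].round(1),onz('top',c[i],0.038,C).round(3))
print(onz('top',[284.5,256.5],0.03,C))
E
```

```text
[[ 0.67  -0.19   0.04 ]
 [ 0.52  -0.419  0.04 ]
 [ 0.378 -0.323  0.04 ]
 [ 0.535 -0.095  0.04 ]]
[302 217   7   8  36] [305.1 220.6] [[0.613 0.034 0.038]]
[239 250   6   7  38] [241.8 253. ] [[0.521 0.204 0.038]]
[319 268   7   8  40] [321.8 271.6] [[ 0.475 -0.014  0.038]]
[269 293   7   8  38] [271.9 296.8] [[0.405 0.119 0.038]]
[230 313   8   2  11] [234.  313.7] [[0.358 0.219 0.038]]
[[0.51467097 0.08840481 0.03      ]]
```

View pics/top1.png

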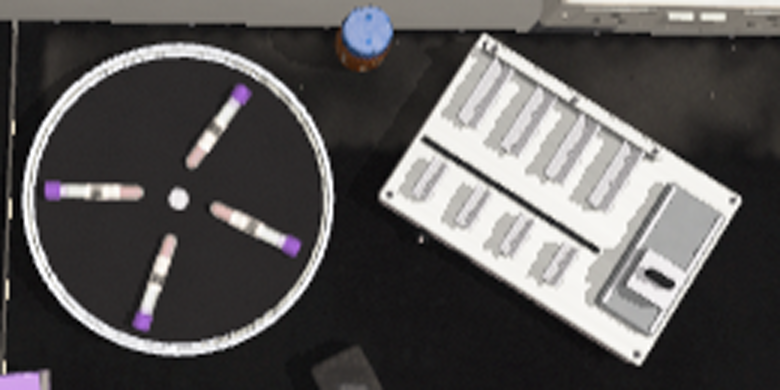

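```bash
cat >> h.py <<'E'
def to(p,yaw_deg,level=True):
    """print tool-frame shift and turn to reach TCP p with tool pointing down and given yaw"""
    st=status.observe();R0=R(st['tool_rot']);d=R0.T@(np.array(p)-st['tool_pos'])
    Rt=R([-np.pi/2,0,np.radians(yaw_deg)]);rv=Ro.from_matrix(R0.T@Rt).as_rotvec()
    print('t',round(st['time'],2),'pos',st['tool_pos'].round(4),'yaw',np.degrees(st['tool_rot'][2]).round(2),'open',round(st['opening'],4),'F',st['contact_force'].round(1))
    print('dx %.4f dy %.4f dz %.4f rx %.4f ry %.4f rz %.4f'%(*d,*rv),'rows>=',int(max(np.ceil(np.linalg.norm(d)/.0625),np.ceil(np.degrees(np.linalg.norm(rv))/10.7))))
E
python3 -c "
from h import *
to([.53,-.25,.30],-124.6)"
```

```text
t 0.2 pos [ 0.1288 -0.5088  0.2433] yaw -75.8 open 0.0914 F [0.6 0.1 0.1]
dx -0.1525 dy -0.0565 dz 0.4524 rx 0.0002 ry 0.8517 rz -0.0009 rows>= 8
```

```bash
python3 -m creep '[{"dx":-0.03,"dy":-0.03,"dz":0.05,"ry":0.1},{"dx":-0.05,"dy":-0.056,"dz":0.11,"ry":0.25},{"dx":-0.07,"dy":-0.056,"dz":0.17,"ry":0.4},{"dx":-0.09,"dy":-0.056,"dz":0.23,"ry":0.55},{"dx":-0.11,"dy":-0.056,"dz":0.29,"ry":0.7},{"dx":-0.13,"dy":-0.056,"dz":0.35,"ry":0.852},{"dx":-0.1525,"dy":-0.0565,"dz":0.41,"ry":0.852},{"dx":-0.1525,"dy":-0.0565,"dz":0.452,"ry":0.852},{"dx":-0.1525,"dy":-0.0565,"dz":0.452,"ry":0.852},{"dx":-0.1525,"dy":-0.0565,"dz":0.452,"ry":0.852},{"dx":-0.1525,"dy":-0.0565,"dz":0.452,"ry":0.852}]'
python3 - <<'E'
from h import *
to([.53,-.25,.30],-124.6)
b,d,C=shot('wrist','w1.png')
E
```

```text
t 0.2 pos [ 0.1288 -0.5088  0.2433] yaw -75.8 open 0.0914 F [0.6 0.1 0.1]
dx -0.1525 dy -0.0565 dz 0.4524 rx 0.0002 ry 0.8517 rz -0.0009 rows>= 8invalid input at $[0]: expected keys dx, dy, dz, rx, ry, rz, gripper
```

View pics/w1.png

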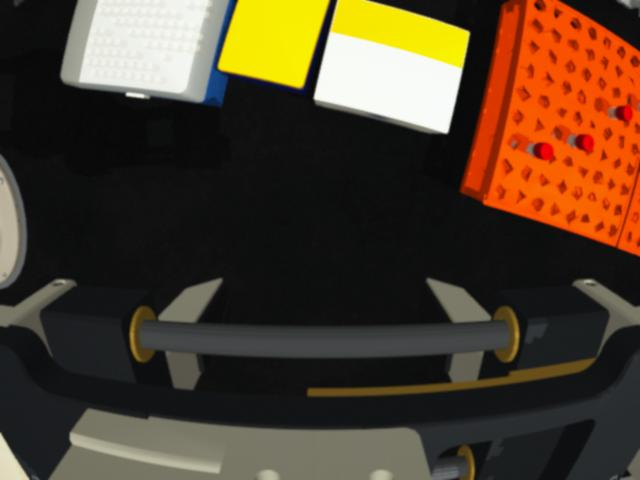

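```bash
python3 -m creep '[{"dx":-0.03,"dy":-0.03,"dz":0.05,"rx":0,"ry":0.1,"rz":0,"gripper":1},{"dx":-0.07,"dy":-0.056,"dz":0.17,"rx":0,"ry":0.4,"rz":0,"gripper":1},{"dx":-0.07,"dy":-0.056,"dz":0.17,"rx":0,"ry":0.4,"rz":0,"gripper":1},{"dx":-0.152,"dy":-0.056,"dz":0.452,"rx":0,"ry":0.852,"rz":0,"gripper":1},{"dx":-0.152,"dy":-0.056,"dz":0.452,"rx":0,"ry":0.852,"rz":0,"gripper":1},{"dx":-0.152,"dy":-0.056,"dz":0.452,"rx":0,"ry":0.852,"rz":0,"gripper":1},{"dx":-0.152,"dy":-0.056,"dz":0.452,"rx":0,"ry":0.852,"rz":0,"gripper":1},{"dx":-0.152,"dy":-0.056,"dz":0.452,"rx":0,"ry":0.852,"rz":0,"gripper":1},{"dx":-0.152,"dy":-0.056,"dz":0.452,"rx":0,"ry":0.852,"rz":0,"gripper":1},{"dx":-0.152,"dy":-0.056,"dz":0.452,"rx":0,"ry":0.852,"rz":0,"gripper":1},{"dx":-0.152,"dy":-0.056,"dz":0.452,"rx":0,"ry":0.852,"rz":0,"gripper":1}]'
python3 - <<'E'
from h import *
to([.53,-.25,.30],-124.6)
b,d,C=shot('wrist','w1.png')
E
```

```text
time: 1.62
tool_pos: [0.5286, -0.2517, 0.2998]
tool_rot: [-1.571, -0.001, -2.177]
contact_force: [0.2, -0.8, -0.1]
opening: 0.092
t 1.62 pos [ 0.5286 -0.2517  0.2998] yaw -124.71 open 0.092 F [ 0.2 -0.8 -0.1]
dx -0.0022 dy -0.0002 dz 0.0002 rx 0.0003 ry -0.0018 rz 0.0006 rows>= 1
```

View pics/w1.png

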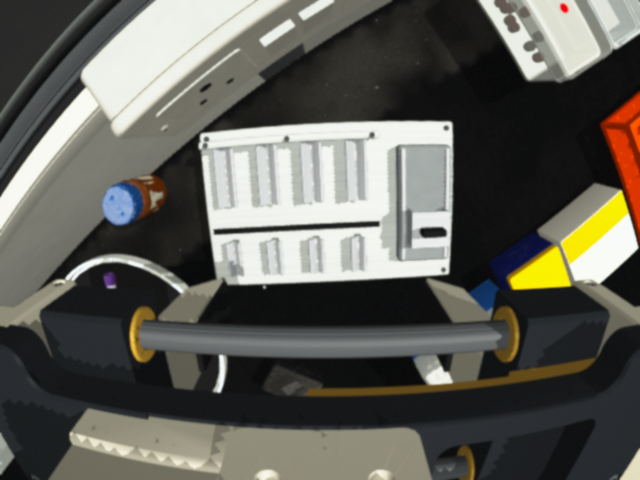

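```bash
python3 - <<'E'
from h import *
b,d,C=shot('wrist')
g=b.min(axis=2)
for th in (110,140):
    m=(g>th).astype(np.uint8);m[:110]=0;m[290:]=0;m[:,:190]=0;m[:,465:]=0
    n,l,s,c=cv2.connectedComponentsWithStats(m);i=1+np.argmax(s[1:,4]);print(s[i])
    cn=max(cv2.findContours((l==i).astype(np.uint8),cv2.RETR_EXTERNAL,cv2.CHAIN_APPROX_NONE)[0],key=len)[:,0]
    # keep vertical extents
    P=onz('wrist',cn,0.04,C)[:,:2]
    print(cv2.minAreaRect((P*1000).astype(np.float32)))
    a=np.radians(-34.6);ex=np.array([np.cos(a),np.sin(a)]);ey=np.array([-ex[1],ex[0]])
    # edge fits
    u=P@ex;v=P@ey
    for nm,q,w in (('near',u,v),('far',-u,v),('right',v,u),('left',-v,u)):
        wl,wh=w.min(),w.max();res=[]
        k=(w>wl+.03)&(w<wh-.03)
        # for bins take the min q
        bins=np.linspace(wl+.03,wh-.03,16);pts=[]
        for x0,x1 in zip(bins[:-1],bins[1:]):
            kk=(w>=x0)&(w<x1)
            if kk.any(): pts.append(((x0+x1)/2,q[kk].min()))
        pts=np.array(pts);f=np.polyfit(pts[:,0],pts[:,1],1);r=pts[:,1]-np.polyval(f,pts[:,0]);
        for _ in range(3):
            kk=abs(r)<.0015;
            if kk.sum()<4: break
            f=np.polyfit(pts[kk,0],pts[kk,1],1);r=pts[:,1]-np.polyval(f,pts[:,0])
        print(nm,'slope deg',np.degrees(f[0]).round(2),'at mid',np.polyval(f,(wl+wh)/2).round(4),'used',kk.sum())
# gate dark slot
k=np.zeros_like(g);k[205:245,205:385]=(g[205:245,205:385]<60)
n,l,s,c=cv2.connectedComponentsWithStats(k.astype(np.uint8));i=1+np.argmax(s[1:,4]);ys,xs=np.where(l==i)
P=onz('wrist',np.c_[xs,ys],0.04,C)[:,:2]*1000;print('gate',cv2.minAreaRect(P.astype(np.float32)))
# depth of deck
ys,xs=225,300
for (x,y) in ((300,215),(260,245),(420,165)):
    r=rays('wrist',[[x,y]],C)[0]; ax=C[1][:,2]; print('z at',x,y,(C[2]+r*d[y,x]/(r@ax)).round(4))
E
```

```text
[  190   121   263   169 36969]
((531.81298828125, -240.03656005859375), (316.4649658203125, 185.46510314941406), 58.22313690185547)
near slope deg -2.63 at mid 0.4864 used 14
far slope deg 2.59 at mid -0.6668 used 15
right slope deg 2.91 at mid -0.0538 used 15
left slope deg -3.2 at mid -0.2264 used 15
[  199   121   254   164 35804]
((524.6405029296875, -255.99990844726562), (281.1189270019531, 179.7771759033203), 58.1246452331543)
near slope deg -2.71 at mid 0.4875 used 15
far slope deg 2.69 at mid -0.6671 used 15
right slope deg 2.65 at mid -0.053 used 15
left slope deg -2.8 at mid -0.2261 used 15
gate ((525.5402221679688, -210.0623779296875), (185.11087036132812, 4.211650848388672), 58.204742431640625)
z at 300 215 [ 0.5334 -0.2235  0.0401]
z at 260 245 [ 0.5312 -0.1652  0.0393]
z at 420 165 [ 0.509  -0.3616  0.0579]
```

```bash
cat >> h.py <<'E'
MC=np.array([.5246,-.2560]);MY=np.radians(-31.85)
EX=np.array([np.cos(MY),np.sin(MY)]);EY=np.array([-EX[1],EX[0]])
def mx(x,y,z): # mm mixer -> world m
    q=MC+EX*x/1000+EY*y/1000;return np.array([q[0],q[1],z/1000])
def tomx(P): P=np.atleast_2d(P);q=P[:,:2]-MC;return np.c_[q@EX,q@EY,P[:,2]]*1000
E
python3 -c "
from h import *
to([.44,.09,.32],-90)"
```

```text
t 1.73 pos [ 0.5286 -0.2519  0.3   ] yaw -124.74 open 0.0918 F [ 1.3  0.4 -0.5]
dx -0.2304 dy -0.0201 dz -0.2676 rx -0.0000 ry -0.6062 rz 0.0004 rows>= 6
```

```bash
python3 -m creep '[{"dx":-0.115,"dy":-0.02,"dz":-0.13,"rx":0,"ry":-0.3,"rz":0,"gripper":0.32},{"dx":-0.23,"dy":-0.02,"dz":-0.268,"rx":0,"ry":-0.606,"rz":0,"gripper":0.32},{"dx":-0.23,"dy":-0.02,"dz":-0.268,"rx":0,"ry":-0.606,"rz":0,"gripper":0.32},{"dx":-0.23,"dy":-0.02,"dz":-0.268,"rx":0,"ry":-0.606,"rz":0,"gripper":0.32},{"dx":-0.23,"dy":-0.02,"dz":-0.268,"rx":0,"ry":-0.606,"rz":0,"gripper":0.32},{"dx":-0.23,"dy":-0.02,"dz":-0.268,"rx":0,"ry":-0.606,"rz":0,"gripper":0.32},{"dx":-0.23,"dy":-0.02,"dz":-0.268,"rx":0,"ry":-0.606,"rz":0,"gripper":0.32},{"dx":-0.23,"dy":-0.02,"dz":-0.268,"rx":0,"ry":-0.606,"rz":0,"gripper":0.32},{"dx":-0.23,"dy":-0.02,"dz":-0.268,"rx":0,"ry":-0.606,"rz":0,"gripper":0.32}]'
python3 - <<'E'
from h import *
b,d,C=shot('wrist','w2.png')
E
```

```text
time: 2.85
tool_pos: [0.4401, 0.0894, 0.3196]
tool_rot: [-1.571, -0.0, -1.571]
contact_force: [0.4, 0.3, -0.2]
opening: 0.0298
```

View pics/w2.png

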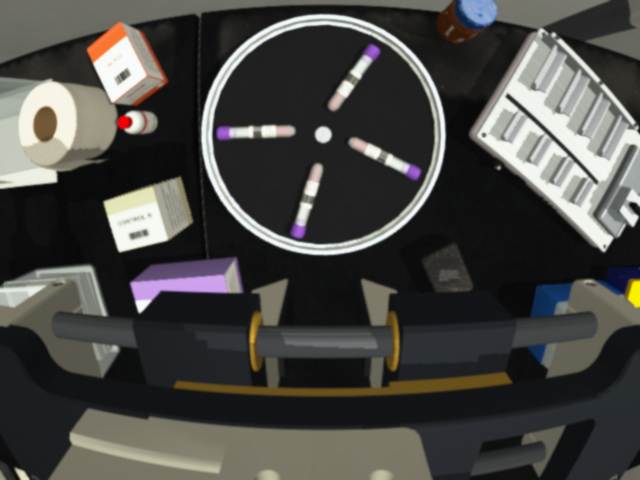

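```bash
cat >> h.py <<'E'
def tubes(b,C,n='wrist',z=.0375,cen=(.515,.089),rad=.128,hub=.02):
    v=b.max(axis=2);m=(v>75).astype(np.uint8)
    ys,xs=np.where(m>0);P=onz(n,np.c_[xs,ys],.037,C)
    k=(np.hypot(P[:,0]-cen[0],P[:,1]-cen[1])<rad)
    mm=np.zeros_like(m);mm[ys[k],xs[k]]=1
    mm=cv2.morphologyEx(mm,cv2.MORPH_CLOSE,np.ones((7,7),np.uint8))
    hsv=cv2.cvtColor(b,cv2.COLOR_BGR2HSV);pur=cv2.inRange(hsv,(120,80,40),(160,255,255))>0
    nn,l,s,c=cv2.connectedComponentsWithStats(mm);out=[]
    for i in range(1,nn):
        if s[i,4]<60: continue
        ys,xs=np.where(l==i);Q=onz(n,np.c_[xs,ys],z,C)[:,:2];r=cv2.minAreaRect((Q*1000).astype(np.float32))
        pc=np.where((l==i)&pur);
        if len(pc[0])<10: continue
        pc=onz(n,np.c_[pc[1],pc[0]],z,C)[:,:2].mean(0)
        q=Q.mean(0);w,V=np.linalg.eigh(np.cov((Q-q).T));a=V[:,1]
        if (pc-q)@a<0:a=-a
        t=(Q-q)@a;o=(Q-q)@np.array([-a[1],a[0]]);mid=q+a*(t.min()+t.max())/2
        out.append(dict(org=q+a*t.min(),end=q+a*t.max(),ang=np.degrees(np.arctan2(a[1],a[0])),L=t.max()-t.min(),W=o.max()-o.min(),cap=pc))
        o=out[-1];print('org',o['org'].round(4),'cap',pc.round(4),'ang %.1f L %.4f W %.4f'%(o['ang'],o['L'],o['W']),'r',np.linalg.norm(pc-np.array(cen)).round(3))
    return out
E
python3 - <<'E'
from h import *
b,d,C=shot('wrist')
tubes(b,C)
# turntable: rim fit
m=((b.min(axis=2)>140)).astype(np.uint8);ys,xs=np.where(m>0);P=onz('wrist',np.c_[xs,ys],.041,C)
r=np.hypot(P[:,0]-.515,P[:,1]-.089);k=(r>.125)&(r<.15)
A=np.c_[2*P[k,:2],np.ones(k.sum())];s=np.linalg.lstsq(A,(P[k,:2]**2).sum(1),rcond=None)[0];print(s[:2],np.sqrt(s[2]+s[0]**2+s[1]**2))
rr=np.hypot(P[k,0]-s[0],P[k,1]-s[1]);print(np.percentile(rr,[2,50,98]))
E
```

```text
org [0.5445 0.0819] cap [0.6138 0.0345] ang -34.4 L 0.0923 W 0.0170 r 0.113
org [0.521  0.1214] cap [0.5209 0.2056] ang 90.1 L 0.0922 W 0.0166 r 0.117
org [ 0.5047 -0.0236] cap [0.4388 0.0517] ang 119.2 L 0.1956 W 0.1113 r 0.085
[0.51641563 0.08973346] 0.13468187405422516
[0.12808284 0.13491825 0.14085432]
```

```bash
sed -i 's/cen=(.515,.089),rad=.128,hub=.02/cen=(.5164,.0897),rad=.125,hub=.02/; s/m=(v>75)/m=(v>90)/; s/<rad)/<rad)\&(np.hypot(P[:,0]-cen[0],P[:,1]-cen[1])>hub)/' h.py
python3 - <<'E'
from h import *
b,d,C=shot('wrist')
T=tubes(b,C)
for t in T:
    a=np.radians(t['ang']);o=t['end']-.0905*np.array([np.cos(a),np.sin(a)]);print('grip',(o+.048*np.array([np.cos(a),np.sin(a)])).round(4))
E
```

```text
org [0.5446 0.0817] cap [0.6137 0.0346] ang -34.3 L 0.0917 W 0.0161 r 0.112
org [0.5209 0.1216] cap [0.5211 0.2052] ang 89.9 L 0.0910 W 0.0157 r 0.116
org [0.5101 0.0606] cap [ 0.4746 -0.0151] ang -115.2 L 0.0922 W 0.0163 r 0.113
org [0.4833 0.0945] cap [0.4032 0.1199] ang 162.4 L 0.0916 W 0.0164 r 0.117
grip [0.5852 0.054 ]
grip [0.5209 0.1702]
grip [0.4889 0.0157]
grip [0.4365 0.1094]
```

```bash
python3 -c "
from h import *
to([.4889,.0157,.12],-25.2)"
```

```text
t 3.0 pos [0.4401 0.0898 0.3195] yaw -90.0 open 0.0293 F [-0.  -0.1 -0.1]
dx 0.0741 dy 0.1995 dz 0.0489 rx 0.0004 ry -1.1310 rz 0.0000 rows>= 7
```

```bash
python3 -m creep '[{"dx":0.074,"dy":0.1,"dz":0.049,"rx":0,"ry":-1.131,"rz":0,"gripper":0.4},{"dx":0.074,"dy":0.1,"dz":0.049,"rx":0,"ry":-1.131,"rz":0,"gripper":0.4},{"dx":0.074,"dy":0.1,"dz":0.049,"rx":0,"ry":-1.131,"rz":0,"gripper":0.4},{"dx":0.074,"dy":0.2,"dz":0.049,"rx":0,"ry":-1.131,"rz":0,"gripper":0.4},{"dx":0.074,"dy":0.2,"dz":0.049,"rx":0,"ry":-1.131,"rz":0,"gripper":0.4},{"dx":0.074,"dy":0.2,"dz":0.049,"rx":0,"ry":-1.131,"rz":0,"gripper":0.4},{"dx":0.074,"dy":0.2,"dz":0.049,"rx":0,"ry":-1.131,"rz":0,"gripper":0.4},{"dx":0.074,"dy":0.2,"dz":0.049,"rx":0,"ry":-1.131,"rz":0,"gripper":0.4},{"dx":0.074,"dy":0.2,"dz":0.049,"rx":0,"ry":-1.131,"rz":0,"gripper":0.4}]' 10
python3 - <<'E'
from h import *
to([.4889,.0157,.0505],-25.2)
b,d,C=shot('wrist','w3.png')
E
```

```text
time: 4.12
tool_pos: [0.4893, 0.0167, 0.1202]
tool_rot: [-1.57, -0.001, -0.44]
contact_force: [-0.2, -0.0, -0.2]
opening: 0.037
t 4.12 pos [0.4893 0.0167 0.1202] yaw -25.22 open 0.037 F [-0.2 -0.  -0.2]
dx -0.0000 dy 0.0697 dz -0.0011 rx -0.0003 ry -0.0004 rz 0.0012 rows>= 2
```

View pics/w3.png

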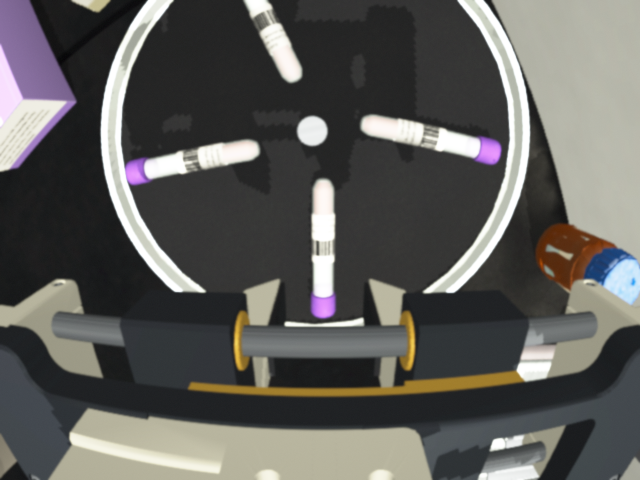

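```bash
python3 -m creep '[{"dx":0,"dy":0.04,"dz":-0.001,"rx":0,"ry":0,"rz":0,"gripper":0.4},{"dx":0,"dy":0.06,"dz":-0.001,"rx":0,"ry":0,"rz":0,"gripper":0.4},{"dx":0,"dy":0.0695,"dz":-0.001,"rx":0,"ry":0,"rz":0,"gripper":0.4},{"dx":0,"dy":0.0695,"dz":-0.001,"rx":0,"ry":0,"rz":0,"gripper":0.2},{"dx":0,"dy":0.0695,"dz":-0.001,"rx":0,"ry":0,"rz":0,"gripper":0.05},{"dx":0,"dy":0.0695,"dz":-0.001,"rx":0,"ry":0,"rz":0,"gripper":0.05},{"dx":0,"dy":0.0695,"dz":-0.001,"rx":0,"ry":0,"rz":0,"gripper":0.05},{"dx":0,"dy":0.0695,"dz":-0.001,"rx":0,"ry":0,"rz":0,"gripper":0.05}]' 15
python3 - <<'E'
from h import *
to([.4889,.0157,.16],-25.2)
b,d,C=shot('wrist','w4.png')
E
```

```text
time: 5.18
tool_pos: [0.4891, 0.0159, 0.0508]
tool_rot: [-1.57, -0.002, -0.438]
contact_force: [0.6, -0.5, 5.4]
opening: 0.0122
t 5.17 pos [0.4891 0.0159 0.0508] yaw -25.09 open 0.0122 F [ 0.6 -0.5  5.4]
dx 0.0001 dy -0.1092 dz -0.0002 rx -0.0004 ry 0.0019 rz 0.0015 rows>= 2
```

View pics/w4.png

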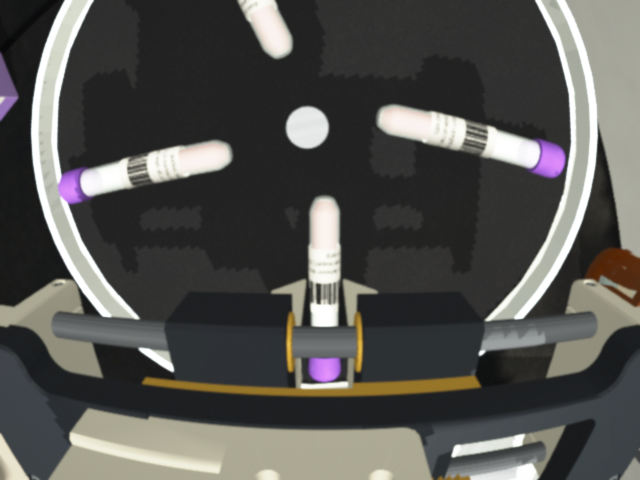

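```bash
python3 -m creep '[{"dx":0,"dy":-0.04,"dz":0,"rx":0,"ry":0,"rz":0,"gripper":0.05},{"dx":0,"dy":-0.1,"dz":0,"rx":0,"ry":0,"rz":0,"gripper":0.05},{"dx":0,"dy":-0.1,"dz":0,"rx":0,"ry":0,"rz":0,"gripper":0.05},{"dx":0,"dy":-0.1,"dz":0,"rx":0,"ry":0,"rz":0,"gripper":0.05}]' 
python3 - <<'E'
from h import *
b,d,C=shot('wrist','w5.png')
st=status.observe();p=st['tool_pos'];Rr=R(st['tool_rot'])
P=onz('wrist',[[323,198]],p[2]-.013,C)[0];print('tip',Rr.T@(P-p))
t=mx(-13,-29,130);print(t);to(t,-121.85)
E
```

```text
time: 5.72
tool_pos: [0.488, 0.016, 0.1497]
tool_rot: [-1.571, 0.001, -0.438]
contact_force: [-0.5, -0.2, -0.8]
opening: 0.0125
tip [0.0001313  0.01295836 0.04868472]
[ 0.49825416 -0.27377348  0.13      ]
t 5.78 pos [0.4876 0.016  0.1491] yaw -25.09 open 0.0123 F [ 0.2 -0.4 -0.6]
dx 0.1326 dy 0.0190 dz -0.2579 rx 0.0026 ry 1.6887 rz -0.0010 rows>= 10
```

View pics/w5.png

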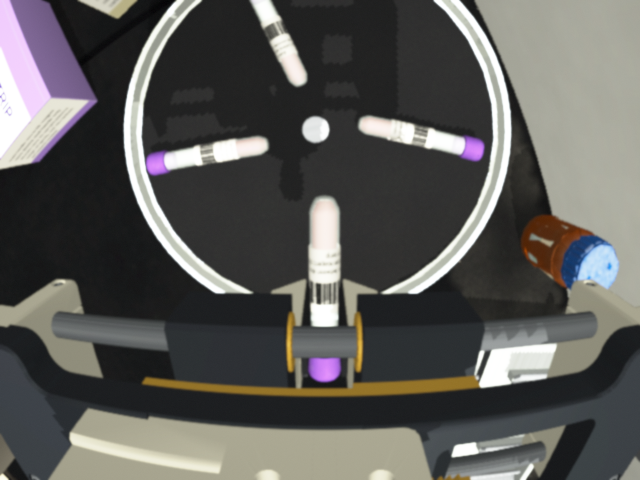

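```bash
python3 -m creep '[{"dx":0.04,"dy":0,"dz":-0.05,"rx":0,"ry":0.5,"rz":0,"gripper":0.05},{"dx":0.08,"dy":0,"dz":-0.1,"rx":0,"ry":0.5,"rz":0,"gripper":0.05},{"dx":0.133,"dy":0.019,"dz":-0.258,"rx":0,"ry":1.689,"rz":0,"gripper":0.05},{"dx":0.133,"dy":0.019,"dz":-0.258,"rx":0,"ry":1.689,"rz":0,"gripper":0.05},{"dx":0.133,"dy":0.019,"dz":-0.258,"rx":0,"ry":1.689,"rz":0,"gripper":0.05},{"dx":0.133,"dy":0.019,"dz":-0.258,"rx":0,"ry":1.689,"rz":0,"gripper":0.05},{"dx":0.133,"dy":0.019,"dz":-0.258,"rx":0,"ry":1.689,"rz":0,"gripper":0.05},{"dx":0.133,"dy":0.019,"dz":-0.258,"rx":0,"ry":1.689,"rz":0,"gripper":0.05},{"dx":0.133,"dy":0.019,"dz":-0.258,"rx":0,"ry":1.689,"rz":0,"gripper":0.05},{"dx":0.133,"dy":0.019,"dz":-0.258,"rx":0,"ry":1.689,"rz":0,"gripper":0.05},{"dx":0.133,"dy":0.019,"dz":-0.258,"rx":0,"ry":1.689,"rz":0,"gripper":0.05},{"dx":0.133,"dy":0.019,"dz":-0.258,"rx":0,"ry":1.689,"rz":0,"gripper":0.05},{"dx":0.133,"dy":0.019,"dz":-0.258,"rx":0,"ry":1.689,"rz":0,"gripper":0.05}]' 
python3 - <<'E'
from h import *
b,d,C=shot('wrist','w6.png')
t=mx(-13,-29,76);to(t,-121.85)
E
```

```text
time: 7.4
tool_pos: [0.4995, -0.274, 0.1311]
tool_rot: [-1.571, -0.0, -2.126]
contact_force: [-0.2, 0.0, -0.2]
opening: 0.0125
t 7.45 pos [ 0.4996 -0.2741  0.1312] yaw -121.82 open 0.0128 F [-0.5 -0.7  0.2]
dx 0.0004 dy 0.0552 dz -0.0013 rx -0.0001 ry 0.0005 rz 0.0001 rows>= 1
```

View pics/w6.png

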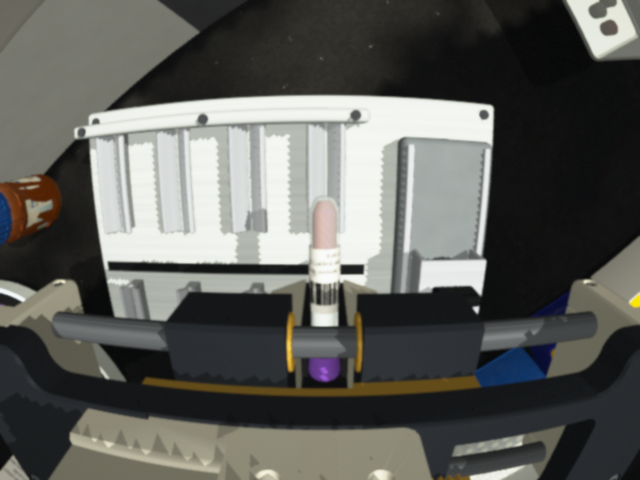

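```bash
python3 -m creep '[{"dx":0,"dy":0.03,"dz":-0.001,"rx":0,"ry":0,"rz":0,"gripper":0.05},{"dx":0,"dy":0.05,"dz":-0.001,"rx":0,"ry":0,"rz":0,"gripper":0.05},{"dx":0,"dy":0.053,"dz":-0.001,"rx":0,"ry":0,"rz":0,"gripper":0.05},{"dx":0,"dy":0.056,"dz":-0.001,"rx":0,"ry":0,"rz":0,"gripper":0.05},{"dx":0,"dy":0.056,"dz":-0.001,"rx":0,"ry":0,"rz":0,"gripper":0.05}]'
python3 - <<'E'
from h import *
b,d,C=shot('wrist','w7.png')
to(mx(-13,-29,73.5),-121.85)
E
```

```text
time: 8.07
tool_pos: [0.4988, -0.2741, 0.0762]
tool_rot: [-1.57, -0.001, -2.127]
contact_force: [-2.5, -0.4, 2.6]
opening: 0.0123
t 8.12 pos [ 0.4988 -0.2741  0.0762] yaw -121.85 open 0.0125 F [-2.3 -1.6  1.9]
dx -0.0000 dy 0.0027 dz -0.0006 rx -0.0013 ry -0.0001 rz 0.0008 rows>= 1
```

View pics/w7.png

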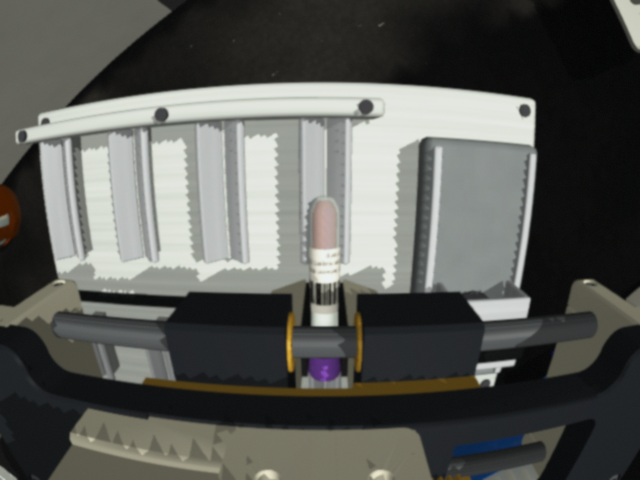

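```bash
python3 -m creep '[{"dx":0,"dy":0.001,"dz":0,"rx":0,"ry":0,"rz":0,"gripper":0.2},{"dx":0,"dy":0.001,"dz":0,"rx":0,"ry":0,"rz":0,"gripper":0.27},{"dx":0,"dy":0.0,"dz":0,"rx":0,"ry":0,"rz":0,"gripper":0.27},{"dx":0,"dy":-0.02,"dz":0,"rx":0,"ry":0,"rz":0,"gripper":0.27},{"dx":0,"dy":-0.05,"dz":0,"rx":0,"ry":0,"rz":0,"gripper":0.27},{"dx":0,"dy":-0.06,"dz":-0.059,"rx":0,"ry":0,"rz":0,"gripper":0.1},{"dx":0,"dy":-0.06,"dz":-0.059,"rx":0,"ry":0,"rz":0,"gripper":0},{"dx":0,"dy":-0.06,"dz":-0.059,"rx":0,"ry":0,"rz":0,"gripper":0}]'
python3 - <<'E'
from h import *
b,d,C=shot('wrist','w8.png')
to(mx(-73,-29,77.5),-121.85)
E
```

```text
time: 9.12
tool_pos: [0.4492, -0.2428, 0.1358]
tool_rot: [-1.569, -0.0, -2.127]
contact_force: [1.2, 0.6, 0.3]
opening: 0.0014
t 9.18 pos [ 0.4496 -0.2431  0.1356] yaw -121.87 open 0.0007 F [ 0.8  0.1 -0.5]
dx 0.0004 dy 0.0581 dz -0.0026 rx -0.0020 ry -0.0004 rz 0.0002 rows>= 1
```

View pics/w8.png

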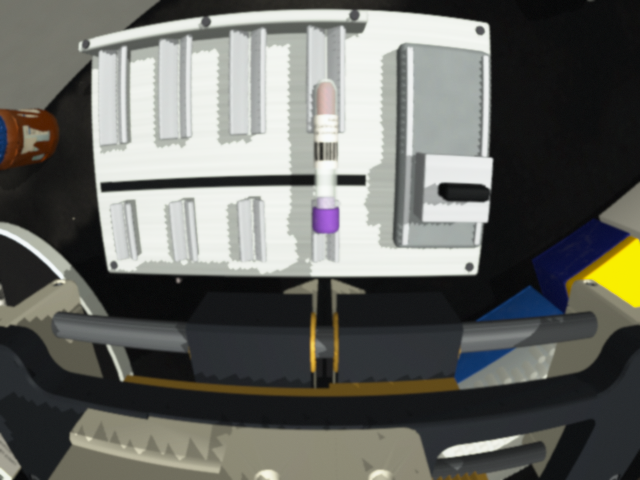

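```bash
python3 -m creep '[{"dx":0,"dy":0.035,"dz":-0.002,"rx":0,"ry":0,"rz":0,"gripper":0},{"dx":0,"dy":0.058,"dz":-0.002,"rx":0,"ry":0,"rz":0,"gripper":0},{"dx":0,"dy":0.058,"dz":0.003,"rx":0,"ry":0,"rz":0,"gripper":0},{"dx":0,"dy":0.058,"dz":0.008,"rx":0,"ry":0,"rz":0,"gripper":0},{"dx":0,"dy":0.058,"dz":0.013,"rx":0,"ry":0,"rz":0,"gripper":0},{"dx":0,"dy":0.058,"dz":0.018,"rx":0,"ry":0,"rz":0,"gripper":0},{"dx":0,"dy":0.058,"dz":0.023,"rx":0,"ry":0,"rz":0,"gripper":0},{"dx":0,"dy":0.058,"dz":0.028,"rx":0,"ry":0,"rz":0,"gripper":0},{"dx":0,"dy":0.058,"dz":0.033,"rx":0,"ry":0,"rz":0,"gripper":0},{"dx":0,"dy":0.058,"dz":0.0385,"rx":0,"ry":0,"rz":0,"gripper":0},{"dx":0,"dy":0.058,"dz":0.0385,"rx":0,"ry":0,"rz":0,"gripper":0}]'
python3 - <<'E'
from h import *
b,d,C=shot('wrist','w9.png')
print(tomx(status.observe()['tool_pos']))
to(mx(-27.5,-29,77.5),-121.85)
E
```

```text
time: 10.55
tool_pos: [0.4817, -0.263, 0.0772]
tool_rot: [-1.57, -0.0, -2.127]
contact_force: [-0.1, 1.4, 0.6]
opening: 0.0
[[-33.12029929 -28.6095001   77.10749945]]
t 10.6 pos [ 0.4814 -0.2628  0.0771] yaw -121.87 open 0.0005 F [0.  0.3 0.7]
dx 0.0004 dy -0.0004 dz 0.0056 rx 0.0000 ry -0.0003 rz 0.0001 rows>= 1
```

View pics/w9.png

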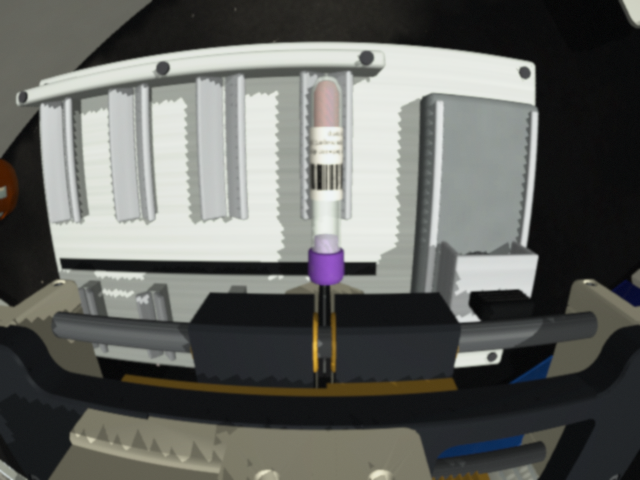

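```bash
python3 -m creep '[{"dx":0,"dy":0,"dz":0.002,"rx":0,"ry":0,"rz":0,"gripper":0},{"dx":0,"dy":0,"dz":0.004,"rx":0,"ry":0,"rz":0,"gripper":0},{"dx":0,"dy":0,"dz":0.005,"rx":0,"ry":0,"rz":0,"gripper":0},{"dx":0,"dy":0,"dz":0.005,"rx":0,"ry":0,"rz":0,"gripper":0}]'
python3 -c "
from h import *
print(tomx(status.observe()['tool_pos']), EX@status.observe()['contact_force'][:2])"
python3 -m creep '[{"dx":0,"dy":0,"dz":0.001,"rx":0,"ry":0,"rz":0,"gripper":0},{"dx":0,"dy":0,"dz":0.002,"rx":0,"ry":0,"rz":0,"gripper":0},{"dx":0,"dy":0,"dz":0.002,"rx":0,"ry":0,"rz":0,"gripper":0}]'
python3 -c "
from h import *
shot('wrist','w10.png')
print(tomx(status.observe()['tool_pos']), EX@status.observe()['contact_force'][:2])"
```

```text
time: 11.1
tool_pos: [0.4849, -0.2649, 0.0771]
tool_rot: [-1.573, -0.0, -2.127]
contact_force: [-3.6, 2.2, 3.1]
opening: 0.0003
[[-29.02717362 -28.5483639   77.09258426]] -4.20559340547455
time: 11.48
tool_pos: [0.4851, -0.265, 0.0769]
tool_rot: [-1.577, 0.0, -2.127]
contact_force: [-8.7, 4.5, 6.1]
opening: 0.0004
[[-28.80888496 -28.51242687  76.85424859]] -10.555365657042108
```

View pics/w10.png

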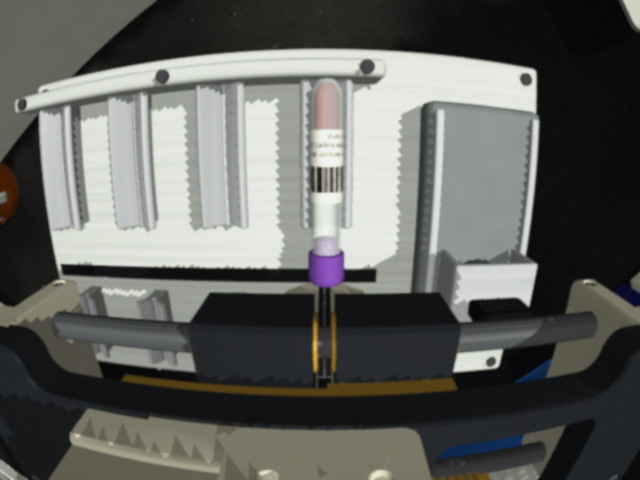

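```bash
python3 -m creep '[{"dx":0,"dy":0,"dz":-0.01,"rx":0,"ry":0,"rz":0,"gripper":0},{"dx":0,"dy":-0.02,"dz":-0.03,"rx":0,"ry":0,"rz":0,"gripper":0},{"dx":0,"dy":-0.08,"dz":-0.03,"rx":0,"ry":0,"rz":0,"gripper":0.2},{"dx":0,"dy":-0.12,"dz":-0.03,"rx":0,"ry":0,"rz":0,"gripper":0.3},{"dx":0,"dy":-0.12,"dz":-0.03,"rx":0,"ry":0,"rz":0,"gripper":0.3}]'
python3 -c "
from h import *
shot('wrist','w11.png',(200,0,520,240),2.5)
to([.44,.09,.30],-90)"
```

```text
time: 12.15
tool_pos: [0.4635, -0.2519, 0.2008]
tool_rot: [-1.562, -0.001, -2.127]
contact_force: [-0.7, -0.7, -0.4]
opening: 0.0251
t 12.2 pos [ 0.4625 -0.2511  0.1986] yaw -121.87 open 0.0266 F [-0.3  0.4 -0.3]
dx -0.2778 dy -0.1025 dz -0.1987 rx -0.0045 ry -0.5562 rz 0.0017 rows>= 6
```

View pics/w11.png

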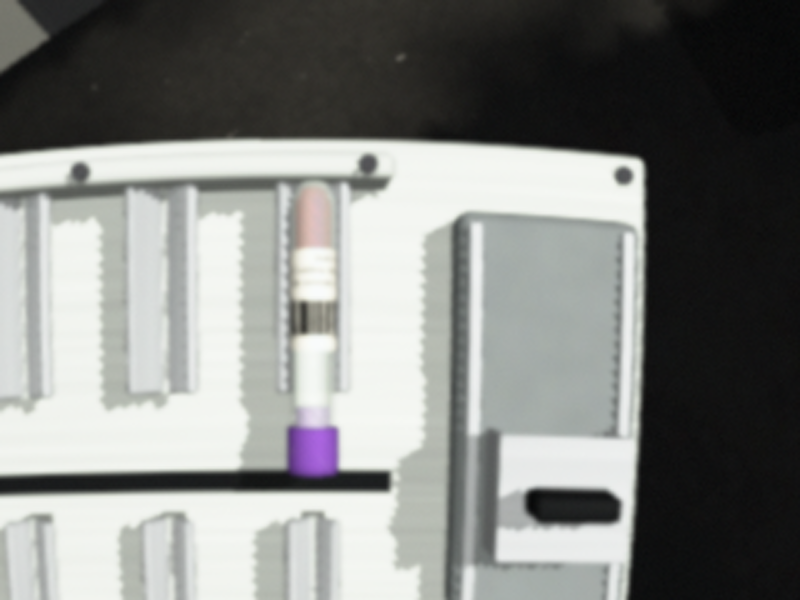

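```bash
python3 - <<'E'
from h import *
b,d,C=shot('wrist')
hsv=cv2.cvtColor(b,cv2.COLOR_BGR2HSV);m=cv2.inRange(hsv,(120,80,40),(160,255,255));m[240:]=0;m[:,:300]=0;m[:,350:]=0
ys,xs=np.where(m>0);print(xs.min(),xs.max(),ys.min(),ys.max(), tomx(C[2]))
for v in (ys.max()+.5,ys.max()+1): print(tomx(onz('wrist',[[326,v]],.069,C)))
print('tip',tomx(onz('wrist',[[326,180/2.5]],.063,C)))
E
```

```text
315 334 169 189 [[ 20.10714259 -29.22530804 340.48424657]]
[[-19.04215033 -30.62396835  69.        ]]
[[-19.41506471 -30.62445698  69.        ]]
tip [[ 68.58065567 -30.58769206  63.        ]]
```

```bash
python3 -m creep '[{"dx":-0.05,"dy":-0.05,"dz":-0.035,"rx":0,"ry":-0.556,"rz":0,"gripper":0.4},{"dx":-0.278,"dy":-0.102,"dz":-0.198,"rx":0,"ry":-0.556,"rz":0,"gripper":0.4},{"dx":-0.278,"dy":-0.102,"dz":-0.198,"rx":0,"ry":-0.556,"rz":0,"gripper":0.4},{"dx":-0.278,"dy":-0.102,"dz":-0.198,"rx":0,"ry":-0.556,"rz":0,"gripper":0.4},{"dx":-0.278,"dy":-0.102,"dz":-0.198,"rx":0,"ry":-0.556,"rz":0,"gripper":0.4},{"dx":-0.278,"dy":-0.102,"dz":-0.198,"rx":0,"ry":-0.556,"rz":0,"gripper":0.4},{"dx":-0.278,"dy":-0.102,"dz":-0.198,"rx":0,"ry":-0.556,"rz":0,"gripper":0.4},{"dx":-0.278,"dy":-0.102,"dz":-0.198,"rx":0,"ry":-0.556,"rz":0,"gripper":0.4},{"dx":-0.278,"dy":-0.102,"dz":-0.198,"rx":0,"ry":-0.556,"rz":0,"gripper":0.4}]'
cat >> h.py <<'E'
def pick(T):
    for i,t in enumerate(T):
        a=np.radians(t['ang']);u=np.array([np.cos(a),np.sin(a)]);o=t['end']-.0905*u;g=o+.048*u
        print('--tube',i,'grip',g.round(4));st=status.observe()
        for nm,y in (('opt1->-121.85',t['ang']+90),('opt2->58.15',t['ang']-90)):
            y=(y+180)%360-180;j6=np.degrees(np.arctan2(g[1],g[0]))-y;j6=(j6+180)%360-180
            print(nm,'yaw %.1f j6 %.0f'%(y,j6));to([g[0],g[1],.12],y)
E
python3 - <<'E'
from h import *
b,d,C=shot('wrist','w12.png')
pick(tubes(b,C))
E
```

```text
time: 13.38
tool_pos: [0.4403, 0.0889, 0.2982]
tool_rot: [-1.573, -0.0, -1.573]
contact_force: [-0.6, -0.4, -0.2]
opening: 0.0369
org [0.5446 0.0814] cap [0.6131 0.0335] ang -34.9 L 0.0916 W 0.0159 r 0.112
org [0.5236 0.1211] cap [0.525  0.2049] ang 89.0 L 0.0923 W 0.0159 r 0.116
org [0.4832 0.095 ] cap [0.4038 0.1208] ang 161.9 L 0.0916 W 0.0161 r 0.117
--tube 0 grip [0.5849 0.0532]
opt1->-121.85 yaw 55.1 j6 -50
t 13.43 pos [0.4404 0.0889 0.2985] yaw -90.13 open 0.0368 F [-0.8 -0.2 -1. ]
dx 0.0352 dy 0.1783 dz 0.1448 rx 0.0009 ry -2.5339 rz -0.0016 rows>= 14
opt2->58.15 yaw -124.9 j6 130
t 13.43 pos [0.4404 0.0889 0.2985] yaw -90.13 open 0.0368 F [-0.8 -0.2 -1. ]
dx 0.0352 dy 0.1783 dz 0.1448 rx 0.0012 ry 0.6077 rz 0.0007 rows>= 4
--tube 1 grip [0.5244 0.1709]
opt1->-121.85 yaw 179.0 j6 -161
t 13.43 pos [0.4404 0.0889 0.2985] yaw -90.13 open 0.0368 F [-0.8 -0.2 -1. ]
dx -0.0823 dy 0.1783 dz 0.0841 rx 0.0008 ry 1.5851 rz 0.0013 rows>= 9
opt2->58.15 yaw -1.0 j6 19
t 13.43 pos [0.4404 0.0889 0.2985] yaw -90.13 open 0.0368 F [-0.8 -0.2 -1. ]
dx -0.0823 dy 0.1783 dz 0.0841 rx 0.0013 ry -1.5565 rz -0.0008 rows>= 9
--tube 2 grip [0.4365 0.1102]
opt1->-121.85 yaw -108.1 j6 122
t 13.43 pos [0.4404 0.0889 0.2985] yaw -90.13 open 0.0368 F [-0.8 -0.2 -1. ]
dx -0.0214 dy 0.1785 dz -0.0037 rx 0.0013 ry 0.3142 rz 0.0005 rows>= 3
opt2->58.15 yaw 71.9 j6 -58
t 13.43 pos [0.4404 0.0889 0.2985] yaw -90.13 open 0.0368 F [-0.8 -0.2 -1. ]
dx -0.0214 dy 0.1785 dz -0.0037 rx 0.0007 ry -2.8274 rz -0.0018 rows>= 16
```

View pics/w12.png

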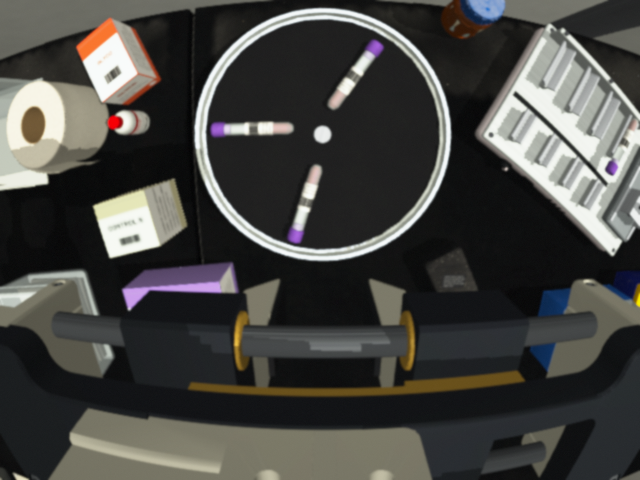

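```bash
python3 -m creep '[{"dx":-0.021,"dy":0.06,"dz":-0.004,"rx":0,"ry":0.314,"rz":0,"gripper":0.4},{"dx":-0.021,"dy":0.12,"dz":-0.004,"rx":0,"ry":0.314,"rz":0,"gripper":0.4},{"dx":-0.021,"dy":0.178,"dz":-0.004,"rx":0,"ry":0.314,"rz":0,"gripper":0.4},{"dx":-0.021,"dy":0.178,"dz":-0.004,"rx":0,"ry":0.314,"rz":0,"gripper":0.4},{"dx":-0.021,"dy":0.178,"dz":-0.004,"rx":0,"ry":0.314,"rz":0,"gripper":0.4}]' 10
python3 - <<'E'
from h import *
b,d,C=shot('wrist','w13.png')
to([.4365,.1102,.0515],-108.1)
E
```

```text
time: 14.05
tool_pos: [0.4378, 0.1106, 0.1229]
tool_rot: [-1.569, 0.001, -1.886]
contact_force: [-0.6, -0.9, 0.4]
opening: 0.037
t 14.1 pos [0.4382 0.1107 0.1234] yaw -108.04 open 0.0363 F [-0.  -0.1  0.6]
dx 0.0011 dy 0.0719 dz -0.0017 rx -0.0039 ry 0.0010 rz -0.0015 rows>= 2
```

View pics/w13.png

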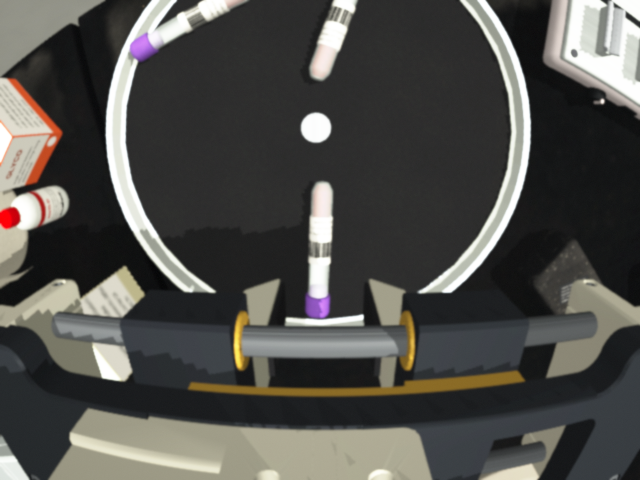

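```bash
python3 -m creep '[{"dx":0,"dy":0.04,"dz":0,"rx":0,"ry":0,"rz":0,"gripper":0.4},{"dx":0,"dy":0.06,"dz":0,"rx":0,"ry":0,"rz":0,"gripper":0.4},{"dx":0,"dy":0.069,"dz":0,"rx":0,"ry":0,"rz":0,"gripper":0.4},{"dx":0,"dy":0.069,"dz":0,"rx":0,"ry":0,"rz":0,"gripper":0.2},{"dx":0,"dy":0.069,"dz":0,"rx":0,"ry":0,"rz":0,"gripper":0.05},{"dx":0,"dy":0.069,"dz":0,"rx":0,"ry":0,"rz":0,"gripper":0.05},{"dx":0,"dy":0.069,"dz":0,"rx":0,"ry":0,"rz":0,"gripper":0.05},{"dx":0,"dy":0.069,"dz":0,"rx":0,"ry":0,"rz":0,"gripper":0.05}]' 15
python3 -m creep '[{"dx":0,"dy":-0.03,"dz":0,"rx":0,"ry":0,"rz":0,"gripper":0.05},{"dx":0,"dy":-0.09,"dz":0,"rx":0,"ry":0,"rz":0,"gripper":0.05},{"dx":0,"dy":-0.09,"dz":0,"rx":0,"ry":0,"rz":0,"gripper":0.05},{"dx":0,"dy":-0.09,"dz":0,"rx":0,"ry":0,"rz":0,"gripper":0.05},{"dx":0,"dy":-0.09,"dz":0,"rx":0,"ry":0,"rz":0,"gripper":0.05}]'
python3 - <<'E'
from h import *
b,d,C=shot('wrist','w14.png')
to(mx(-13,17,130),-121.85)
E
```

```text
time: 15.1
tool_pos: [0.437, 0.1111, 0.0529]
tool_rot: [-1.569, 0.001, -1.885]
contact_force: [0.2, 1.2, 6.9]
opening: 0.0127
time: 15.72
tool_pos: [0.4354, 0.1109, 0.1409]
tool_rot: [-1.573, -0.001, -1.885]
contact_force: [-0.6, -0.5, 0.4]
opening: 0.0125
t 15.78 pos [0.4355 0.1109 0.141 ] yaw -108.01 open 0.0123 F [ 0.6 -0.1  0.2]
dx 0.3018 dy 0.0108 dz 0.1896 rx 0.0025 ry 0.2416 rz 0.0015 rows>= 6
```

View pics/w14.png

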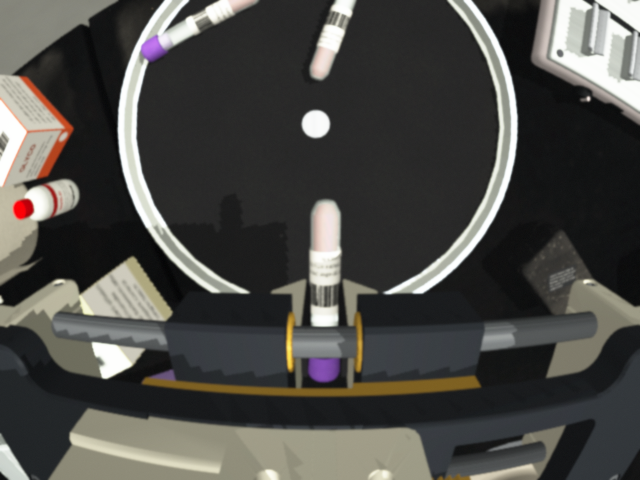

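```bash
python3 -m creep '[{"dx":0.05,"dy":0,"dz":0.03,"rx":0,"ry":0.24,"rz":0,"gripper":0.05},{"dx":0.1,"dy":0,"dz":0.06,"rx":0,"ry":0.24,"rz":0,"gripper":0.05},{"dx":0.15,"dy":0,"dz":0.09,"rx":0,"ry":0.24,"rz":0,"gripper":0.05},{"dx":0.2,"dy":0,"dz":0.12,"rx":0,"ry":0.24,"rz":0,"gripper":0.05},{"dx":0.25,"dy":0,"dz":0.15,"rx":0,"ry":0.24,"rz":0,"gripper":0.05},{"dx":0.302,"dy":0.01,"dz":0.19,"rx":0,"ry":0.24,"rz":0,"gripper":0.05},{"dx":0.302,"dy":0.01,"dz":0.19,"rx":0,"ry":0.24,"rz":0,"gripper":0.05},{"dx":0.302,"dy":0.01,"dz":0.19,"rx":0,"ry":0.24,"rz":0,"gripper":0.05},{"dx":0.302,"dy":0.01,"dz":0.19,"rx":0,"ry":0.24,"rz":0,"gripper":0.05},{"dx":0.302,"dy":0.01,"dz":0.19,"rx":0,"ry":0.24,"rz":0,"gripper":0.05}]'
python3 - <<'E'
from h import *
b,d,C=shot('wrist','w15.png')
to(mx(-13,17,76),-121.85)
E
```

```text
time: 17.02
tool_pos: [0.5237, -0.2337, 0.1325]
tool_rot: [-1.571, -0.0, -2.123]
contact_force: [-0.5, -0.2, 0.4]
opening: 0.0121
t 17.07 pos [ 0.5238 -0.2339  0.1326] yaw -121.67 open 0.0126 F [-0.1 -0.8  0.8]
dx 0.0014 dy 0.0566 dz -0.0007 rx -0.0004 ry 0.0032 rz 0.0001 rows>= 1
```

View pics/w15.png

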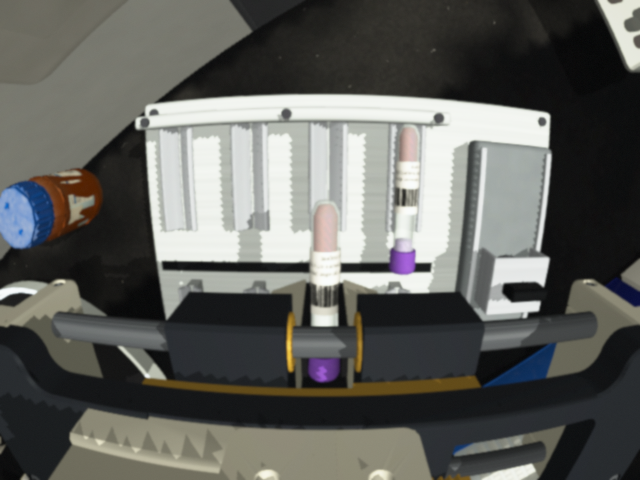

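```bash
python3 -m creep '[{"dx":0.001,"dy":0.03,"dz":-0.001,"rx":0,"ry":0.003,"rz":0,"gripper":0.05},{"dx":0.001,"dy":0.05,"dz":-0.001,"rx":0,"ry":0.003,"rz":0,"gripper":0.05},{"dx":0.001,"dy":0.054,"dz":-0.001,"rx":0,"ry":0.003,"rz":0,"gripper":0.05},{"dx":0.001,"dy":0.057,"dz":-0.001,"rx":0,"ry":0.003,"rz":0,"gripper":0.05},{"dx":0.001,"dy":0.057,"dz":-0.001,"rx":0,"ry":0.003,"rz":0,"gripper":0.05}]'
python3 - <<'E'
from h import *
b,d,C=shot('wrist','w16.png')
to(mx(-13,17,76),-121.85)
E
```

```text
time: 17.7
tool_pos: [0.5219, -0.2346, 0.0771]
tool_rot: [-1.571, -0.0, -2.127]
contact_force: [-5.5, 3.0, 10.4]
opening: 0.0121
t 17.75 pos [ 0.522  -0.2346  0.0772] yaw -121.88 open 0.0123 F [-5.3  2.3  9.6]
dx -0.0002 dy 0.0012 dz 0.0005 rx 0.0003 ry -0.0005 rz 0.0003 rows>= 1
```

View pics/w16.png

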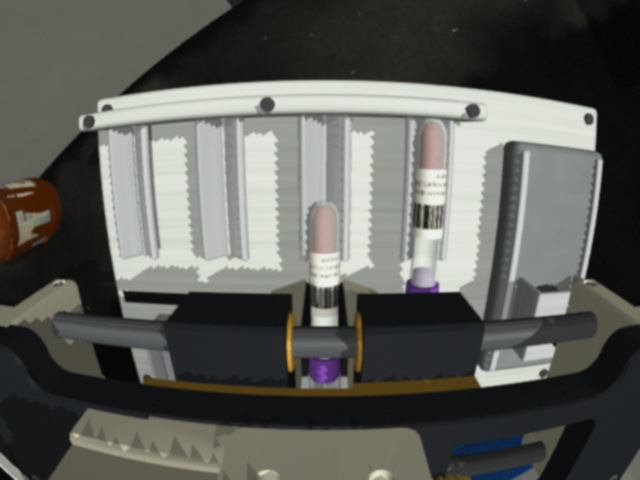

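```bash
python3 -m creep '[{"dx":0,"dy":-0.002,"dz":0,"rx":0,"ry":0,"rz":0,"gripper":0.05},{"dx":0,"dy":-0.002,"dz":0,"rx":0,"ry":0,"rz":0,"gripper":0.2},{"dx":0,"dy":-0.002,"dz":0,"rx":0,"ry":0,"rz":0,"gripper":0.27},{"dx":0,"dy":-0.002,"dz":0,"rx":0,"ry":0,"rz":0,"gripper":0.27},{"dx":0,"dy":-0.03,"dz":0,"rx":0,"ry":0,"rz":0,"gripper":0.27},{"dx":0,"dy":-0.06,"dz":0,"rx":0,"ry":0,"rz":0,"gripper":0.2},{"dx":0,"dy":-0.06,"dz":-0.06,"rx":0,"ry":0,"rz":0,"gripper":0.1},{"dx":0,"dy":-0.06,"dz":-0.06,"rx":0,"ry":0,"rz":0,"gripper":0},{"dx":0,"dy":-0.06,"dz":-0.06,"rx":0,"ry":0,"rz":0,"gripper":0},{"dx":0,"dy":-0.06,"dz":-0.06,"rx":0,"ry":0,"rz":0,"gripper":0}]'
python3 - <<'E'
from h import *
b,d,C=shot('wrist','w17.png')
to(mx(-73,17,77.5),-121.85)
E
```

```text
time: 19.0
tool_pos: [0.4726, -0.2043, 0.1354]
tool_rot: [-1.569, -0.0, -2.128]
contact_force: [0.3, -0.2, 0.7]
opening: 0.0006
t 19.05 pos [ 0.4724 -0.2042  0.1353] yaw -121.93 open 0.0006 F [-0.5  0.9  0.3]
dx -0.0005 dy 0.0578 dz -0.0014 rx -0.0012 ry -0.0014 rz 0.0001 rows>= 1
```

View pics/w17.png

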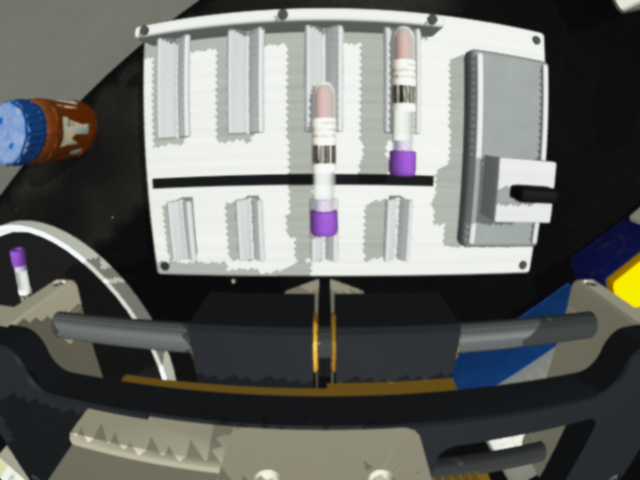

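Tube 2 lies in groove 1 (325,150). Now the push.

```bash
python3 -m creep '[{"dx":0,"dy":0.035,"dz":-0.001,"rx":0,"ry":0,"rz":0,"gripper":0},{"dx":0,"dy":0.058,"dz":-0.001,"rx":0,"ry":0,"rz":0,"gripper":0},{"dx":0,"dy":0.058,"dz":0.003,"rx":0,"ry":0,"rz":0,"gripper":0},{"dx":0,"dy":0.058,"dz":0.008,"rx":0,"ry":0,"rz":0,"gripper":0},{"dx":0,"dy":0.058,"dz":0.013,"rx":0,"ry":0,"rz":0,"gripper":0},{"dx":0,"dy":0.058,"dz":0.018,"rx":0,"ry":0,"rz":0,"gripper":0},{"dx":0,"dy":0.058,"dz":0.023,"rx":0,"ry":0,"rz":0,"gripper":0},{"dx":0,"dy":0.058,"dz":0.028,"rx":0,"ry":0,"rz":0,"gripper":0},{"dx":0,"dy":0.058,"dz":0.033,"rx":0,"ry":0,"rz":0,"gripper":0},{"dx":0,"dy":0.058,"dz":0.037,"rx":0,"ry":0,"rz":0,"gripper":0},{"dx":0,"dy":0.058,"dz":0.039,"rx":0,"ry":0,"rz":0,"gripper":0},{"dx":0,"dy":0.058,"dz":0.041,"rx":0,"ry":0,"rz":0,"gripper":0},{"dx":0,"dy":0.058,"dz":0.0425,"rx":0,"ry":0,"rz":0,"gripper":0},{"dx":0,"dy":0.058,"dz":0.0425,"rx":0,"ry":0,"rz":0,"gripper":0}]'
python3 -c "
from h import *
print(tomx(status.observe()['tool_pos']), EX@status.observe()['contact_force'][:2])"
```

```text
time: 20.8
tool_pos: [0.5076, -0.226, 0.0772]
tool_rot: [-1.571, -0.0, -2.128]
contact_force: [-0.2, 0.2, 0.8]
opening: 0.0002
[[-30.29596084  16.48798742  77.21032374]] -0.2869875120777454
```

```bash
python3 -m creep '[{"dx":0,"dy":0,"dz":0.001,"rx":0,"ry":0,"rz":0,"gripper":0},{"dx":0,"dy":0,"dz":0.002,"rx":0,"ry":0,"rz":0,"gripper":0},{"dx":0,"dy":0,"dz":0.003,"rx":0,"ry":0,"rz":0,"gripper":0},{"dx":0,"dy":0,"dz":0.003,"rx":0,"ry":0,"rz":0,"gripper":0}]'
python3 -c "
from h import *
shot('wrist','w18.png')
print(tomx(status.observe()['tool_pos']), EX@status.observe()['contact_force'][:2])"
```

```text
time: 21.3
tool_pos: [0.5087, -0.2267, 0.077]
tool_rot: [-1.574, -0.0, -2.128]
contact_force: [-5.6, 3.3, 4.1]
opening: 0.0006
[[-28.90548034  16.483765    77.00925266]] -6.244608920139605
```

View pics/w18.png

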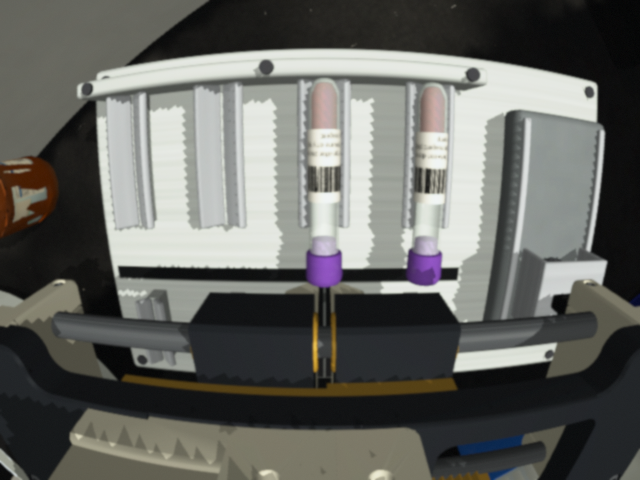

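```bash
python3 -m creep '[{"dx":0,"dy":0,"dz":-0.01,"rx":0,"ry":0,"rz":0,"gripper":0},{"dx":0,"dy":-0.02,"dz":-0.03,"rx":0,"ry":0,"rz":0,"gripper":0},{"dx":0,"dy":-0.08,"dz":-0.03,"rx":0,"ry":0,"rz":0,"gripper":0.2},{"dx":0,"dy":-0.12,"dz":-0.03,"rx":0,"ry":0,"rz":0,"gripper":0.3}]'
python3 -c "
from h import *
to([.44,.09,.30],-90)"
```

```text
time: 21.85
tool_pos: [0.4849, -0.2119, 0.1997]
tool_rot: [-1.567, -0.0, -2.128]
contact_force: [0.4, -0.0, 0.1]
opening: 0.0159
t 21.85 pos [ 0.4849 -0.2119  0.1997] yaw -121.92 open 0.0159 F [ 0.4 -0.   0.1]
dx -0.2325 dy -0.1010 dz -0.1974 rx -0.0032 ry -0.5571 rz 0.0010 rows>= 6
```

```bash
python3 -m creep '[{"dx":-0.05,"dy":-0.05,"dz":-0.04,"rx":0,"ry":-0.557,"rz":0,"gripper":0.4},{"dx":-0.232,"dy":-0.1,"dz":-0.198,"rx":0,"ry":-0.557,"rz":0,"gripper":0.4},{"dx":-0.232,"dy":-0.1,"dz":-0.198,"rx":0,"ry":-0.557,"rz":0,"gripper":0.4},{"dx":-0.232,"dy":-0.1,"dz":-0.198,"rx":0,"ry":-0.557,"rz":0,"gripper":0.4},{"dx":-0.232,"dy":-0.1,"dz":-0.198,"rx":0,"ry":-0.557,"rz":0,"gripper":0.4},{"dx":-0.232,"dy":-0.1,"dz":-0.198,"rx":0,"ry":-0.557,"rz":0,"gripper":0.4},{"dx":-0.232,"dy":-0.1,"dz":-0.198,"rx":0,"ry":-0.557,"rz":0,"gripper":0.4},{"dx":-0.232,"dy":-0.1,"dz":-0.198,"rx":0,"ry":-0.557,"rz":0,"gripper":0.4},{"dx":-0.232,"dy":-0.1,"dz":-0.198,"rx":0,"ry":-0.557,"rz":0,"gripper":0.4}]'
python3 - <<'E'
from h import *
b,d,C=shot('wrist','w19.png')
pick(tubes(b,C))
E
```

```text
time: 22.98
tool_pos: [0.4394, 0.0886, 0.2967]
tool_rot: [-1.572, -0.0, -1.573]
contact_force: [0.4, -0.1, -0.4]
opening: 0.0365
org [0.6178 0.0969] cap [0.6035 0.1756] ang 97.7 L 0.0859 W 0.0157 r 0.122
org [0.5444 0.0803] cap [0.6109 0.0299] ang -37.1 L 0.0914 W 0.0161 r 0.112
--tube 0 grip [0.612 0.14 ]
opt1->-121.85 yaw -172.3 j6 -175
t 23.02 pos [0.4394 0.0887 0.2968] yaw -90.14 open 0.0367 F [-0.   0.8  0.1]
dx -0.0517 dy 0.1766 dz 0.1725 rx 0.0004 ry 1.4345 rz 0.0008 rows>= 8
opt2->58.15 yaw 7.7 j6 5
t 23.02 pos [0.4394 0.0887 0.2968] yaw -90.14 open 0.0367 F [-0.   0.8  0.1]
dx -0.0517 dy 0.1766 dz 0.1725 rx 0.0008 ry -1.7071 rz -0.0004 rows>= 10
--tube 1 grip [0.5834 0.0508]
opt1->-121.85 yaw 52.9 j6 -48
t 23.02 pos [0.4394 0.0887 0.2968] yaw -90.14 open 0.0367 F [-0.   0.8  0.1]
dx 0.0376 dy 0.1767 dz 0.1442 rx 0.0007 ry -2.4967 rz -0.0008 rows>= 14
opt2->58.15 yaw -127.1 j6 132
t 23.02 pos [0.4394 0.0887 0.2968] yaw -90.14 open 0.0367 F [-0.   0.8  0.1]
dx 0.0376 dy 0.1767 dz 0.1442 rx 0.0006 ry 0.6449 rz 0.0005 rows>= 4
```

View pics/w19.png

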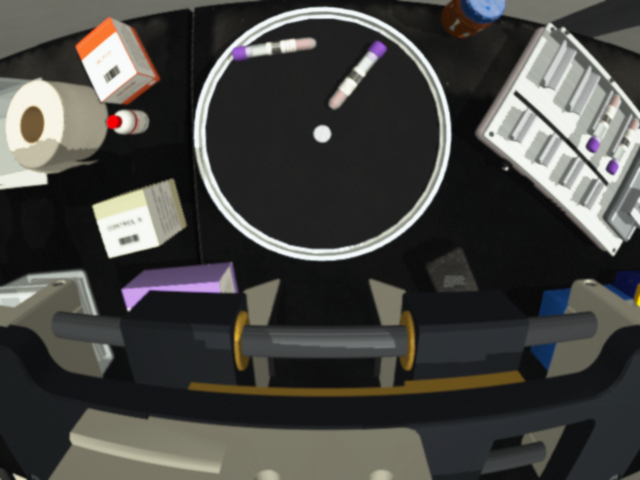

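```bash
python3 -m creep '[{"dx":0.038,"dy":0.1,"dz":0.144,"rx":0,"ry":-1.2,"rz":0,"gripper":0.32},{"dx":0.038,"dy":0.1,"dz":0.144,"rx":0,"ry":-1.2,"rz":0,"gripper":0.32},{"dx":0.038,"dy":0.1,"dz":0.144,"rx":0,"ry":-1.2,"rz":0,"gripper":0.32},{"dx":0.038,"dy":0.1,"dz":0.144,"rx":0,"ry":-1.2,"rz":0,"gripper":0.32},{"dx":0.038,"dy":0.1,"dz":0.144,"rx":0,"ry":-1.2,"rz":0,"gripper":0.32},{"dx":0.038,"dy":0.1,"dz":0.144,"rx":0,"ry":-1.2,"rz":0,"gripper":0.32},{"dx":0.038,"dy":0.1,"dz":0.144,"rx":0,"ry":-2.497,"rz":0,"gripper":0.32},{"dx":0.038,"dy":0.14,"dz":0.144,"rx":0,"ry":-2.497,"rz":0,"gripper":0.32},{"dx":0.038,"dy":0.14,"dz":0.144,"rx":0,"ry":-2.497,"rz":0,"gripper":0.32},{"dx":0.038,"dy":0.176,"dz":0.144,"rx":0,"ry":-2.497,"rz":0,"gripper":0.32},{"dx":0.038,"dy":0.176,"dz":0.144,"rx":0,"ry":-2.497,"rz":0,"gripper":0.32},{"dx":0.038,"dy":0.176,"dz":0.144,"rx":0,"ry":-2.497,"rz":0,"gripper":0.32},{"dx":0.038,"dy":0.176,"dz":0.144,"rx":0,"ry":-2.497,"rz":0,"gripper":0.32},{"dx":0.038,"dy":0.176,"dz":0.144,"rx":0,"ry":-2.497,"rz":0,"gripper":0.32},{"dx":0.038,"dy":0.176,"dz":0.144,"rx":0,"ry":-2.497,"rz":0,"gripper":0.32},{"dx":0.038,"dy":0.176,"dz":0.144,"rx":0,"ry":-2.497,"rz":0,"gripper":0.32},{"dx":0.038,"dy":0.176,"dz":0.144,"rx":0,"ry":-2.497,"rz":0,"gripper":0.32}]' 10
python3 - <<'E'
from h import *
b,d,C=shot('wrist','w20.png')
to([.5834,.0508,.0505],52.9)
E
```

```text
time: 25.15
tool_pos: [0.5832, 0.0517, 0.1211]
tool_rot: [-1.571, 0.0, 0.925]
contact_force: [-0.3, -0.9, -0.5]
opening: 0.0293
t 25.2 pos [0.5832 0.0518 0.1211] yaw 53.02 open 0.0292 F [ 0.4  0.3 -0.3]
dx -0.0007 dy 0.0706 dz -0.0007 rx 0.0000 ry 0.0020 rz -0.0001 rows>= 2
```

View pics/w20.png

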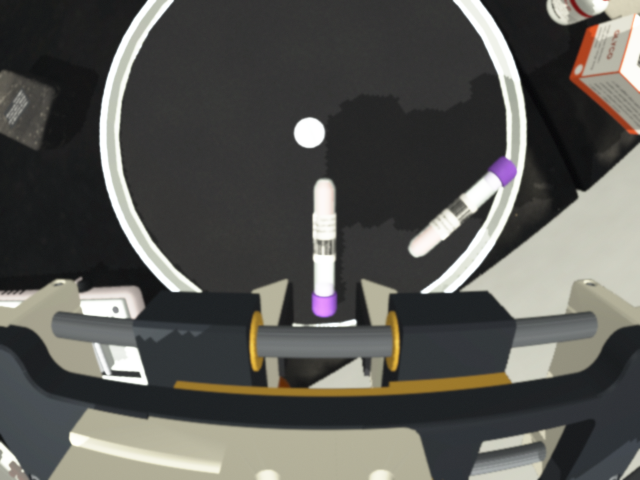

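```bash
python3 -m creep '[{"dx":-0.0007,"dy":0.04,"dz":-0.0007,"rx":0,"ry":0,"rz":0,"gripper":0.32},{"dx":-0.0007,"dy":0.06,"dz":-0.0007,"rx":0,"ry":0,"rz":0,"gripper":0.32},{"dx":-0.0007,"dy":0.0705,"dz":-0.0007,"rx":0,"ry":0,"rz":0,"gripper":0.32},{"dx":-0.0007,"dy":0.0705,"dz":-0.0007,"rx":0,"ry":0,"rz":0,"gripper":0.15},{"dx":-0.0007,"dy":0.0705,"dz":-0.0007,"rx":0,"ry":0,"rz":0,"gripper":0.05},{"dx":-0.0007,"dy":0.0705,"dz":-0.0007,"rx":0,"ry":0,"rz":0,"gripper":0.05},{"dx":-0.0007,"dy":0.0705,"dz":-0.0007,"rx":0,"ry":0,"rz":0,"gripper":0.05},{"dx":-0.0007,"dy":0.0705,"dz":-0.0007,"rx":0,"ry":0,"rz":0,"gripper":0.05}]' 15
python3 -m creep '[{"dx":0,"dy":-0.03,"dz":0,"rx":0,"ry":0,"rz":0,"gripper":0.05},{"dx":0,"dy":-0.09,"dz":0,"rx":0,"ry":0,"rz":0,"gripper":0.05},{"dx":0,"dy":-0.09,"dz":0,"rx":0,"ry":0,"rz":0,"gripper":0.05},{"dx":0,"dy":-0.09,"dz":0,"rx":0,"ry":0,"rz":0,"gripper":0.05},{"dx":0,"dy":-0.09,"dz":0,"rx":0,"ry":0,"rz":0,"gripper":0.05}]'
python3 - <<'E'
from h import *
b,d,C=shot('wrist','w21.png')
to(mx(-13,63,140),-121.85)
E
```

```text
time: 26.2
tool_pos: [0.5839, 0.0509, 0.0515]
tool_rot: [-1.572, -0.001, 0.926]
contact_force: [0.6, -0.7, 4.9]
opening: 0.0124
time: 26.82
tool_pos: [0.5824, 0.0509, 0.1392]
tool_rot: [-1.568, 0.002, 0.926]
contact_force: [-0.1, -0.9, -0.8]
opening: 0.0123
t 26.88 pos [0.5825 0.0509 0.1392] yaw 53.06 open 0.0125 F [-0.4 -0.3  0. ]
dx -0.2185 dy -0.0007 dz -0.1196 rx 0.0025 ry 3.0527 rz -0.0037 rows>= 17
```

View pics/w21.png

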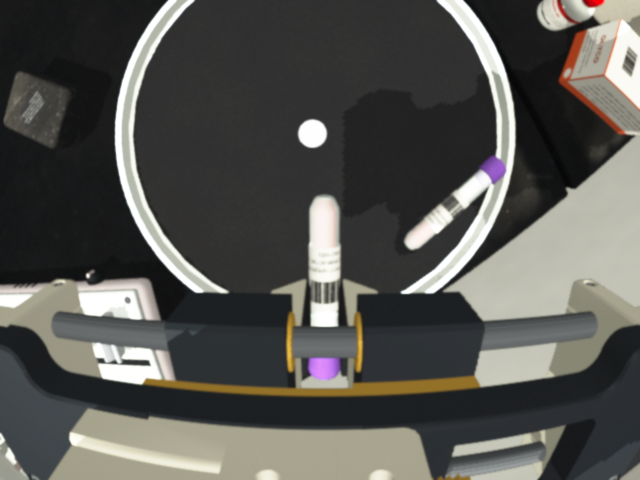

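```bash
python3 -m creep '[{"dx":0,"dy":-0.02,"dz":0,"rx":0,"ry":0.9,"rz":0,"gripper":0.05},{"dx":-0.06,"dy":-0.02,"dz":-0.03,"rx":0,"ry":0.9,"rz":0,"gripper":0.05},{"dx":-0.06,"dy":-0.02,"dz":-0.03,"rx":0,"ry":0.9,"rz":0,"gripper":0.05},{"dx":-0.06,"dy":-0.02,"dz":-0.03,"rx":0,"ry":0.9,"rz":0,"gripper":0.05},{"dx":-0.12,"dy":-0.02,"dz":-0.06,"rx":0,"ry":1.8,"rz":0,"gripper":0.05},{"dx":-0.12,"dy":-0.02,"dz":-0.06,"rx":0,"ry":1.8,"rz":0,"gripper":0.05},{"dx":-0.12,"dy":-0.02,"dz":-0.06,"rx":0,"ry":1.8,"rz":0,"gripper":0.05},{"dx":-0.218,"dy":-0.02,"dz":-0.12,"rx":0,"ry":1.8,"rz":0,"gripper":0.05},{"dx":-0.218,"dy":-0.02,"dz":-0.12,"rx":0,"ry":1.8,"rz":0,"gripper":0.05},{"dx":-0.218,"dy":0,"dz":-0.12,"rx":0,"ry":3.053,"rz":0,"gripper":0.05},{"dx":-0.218,"dy":0,"dz":-0.12,"rx":0,"ry":3.053,"rz":0,"gripper":0.05},{"dx":-0.218,"dy":0,"dz":-0.12,"rx":0,"ry":3.053,"rz":0,"gripper":0.05},{"dx":-0.218,"dy":0,"dz":-0.12,"rx":0,"ry":3.053,"rz":0,"gripper":0.05},{"dx":-0.218,"dy":0,"dz":-0.12,"rx":0,"ry":3.053,"rz":0,"gripper":0.05},{"dx":-0.218,"dy":0,"dz":-0.12,"rx":0,"ry":3.053,"rz":0,"gripper":0.05},{"dx":-0.218,"dy":0,"dz":-0.12,"rx":0,"ry":3.053,"rz":0,"gripper":0.05},{"dx":-0.218,"dy":0,"dz":-0.12,"rx":0,"ry":3.053,"rz":0,"gripper":0.05},{"dx":-0.218,"dy":0,"dz":-0.12,"rx":0,"ry":3.053,"rz":0,"gripper":0.05},{"dx":-0.218,"dy":0,"dz":-0.12,"rx":0,"ry":3.053,"rz":0,"gripper":0.05},{"dx":-0.218,"dy":0,"dz":-0.12,"rx":0,"ry":3.053,"rz":0,"gripper":0.05}]'
python3 - <<'E'
from h import *
b,d,C=shot('wrist','w22.png')
to(mx(-13,63,76.5),-121.85)
E
```

```text
time: 29.38
tool_pos: [0.5482, -0.1954, 0.1405]
tool_rot: [-1.571, -0.0, -2.126]
contact_force: [-0.0, 0.3, -0.4]
opening: 0.0125
t 29.43 pos [ 0.5482 -0.1954  0.1406] yaw -121.84 open 0.0123 F [-1.3  0.2 -0. ]
dx 0.0009 dy 0.0641 dz -0.0011 rx 0.0002 ry 0.0002 rz 0.0001 rows>= 2
```

View pics/w22.png

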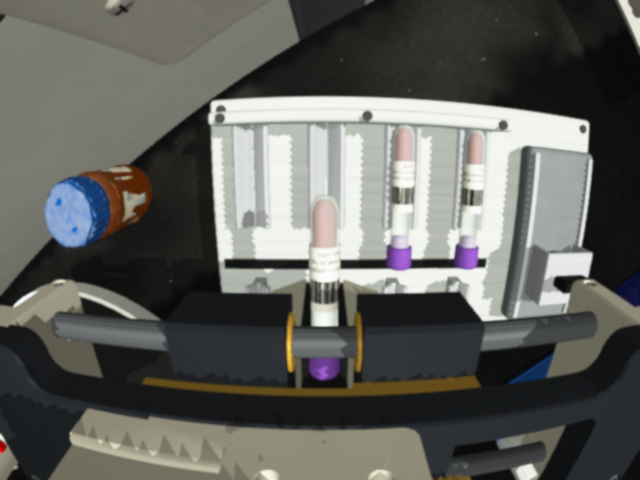

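```bash
python3 -m creep '[{"dx":0.001,"dy":0.04,"dz":-0.001,"rx":0,"ry":0,"rz":0,"gripper":0.05},{"dx":0.001,"dy":0.058,"dz":-0.001,"rx":0,"ry":0,"rz":0,"gripper":0.05},{"dx":0.001,"dy":0.062,"dz":-0.001,"rx":0,"ry":0,"rz":0,"gripper":0.05},{"dx":0.001,"dy":0.0645,"dz":-0.001,"rx":0,"ry":0,"rz":0,"gripper":0.05},{"dx":0.001,"dy":0.0645,"dz":-0.001,"rx":0,"ry":0,"rz":0,"gripper":0.05}]'
python3 - <<'E'
from h import *
b,d,C=shot('wrist','w23.png')
to(mx(-13,63,76),-121.85)
E
```

```text
time: 30.05
tool_pos: [0.5472, -0.1961, 0.0771]
tool_rot: [-1.569, -0.0, -2.127]
contact_force: [-0.7, -0.6, 1.1]
opening: 0.0124
t 30.1 pos [ 0.5472 -0.196   0.0771] yaw -121.86 open 0.0123 F [-0.4 -1.3  0.6]
dx -0.0001 dy 0.0011 dz -0.0005 rx -0.0014 ry -0.0002 rz 0.0001 rows>= 1
```

View pics/w23.png

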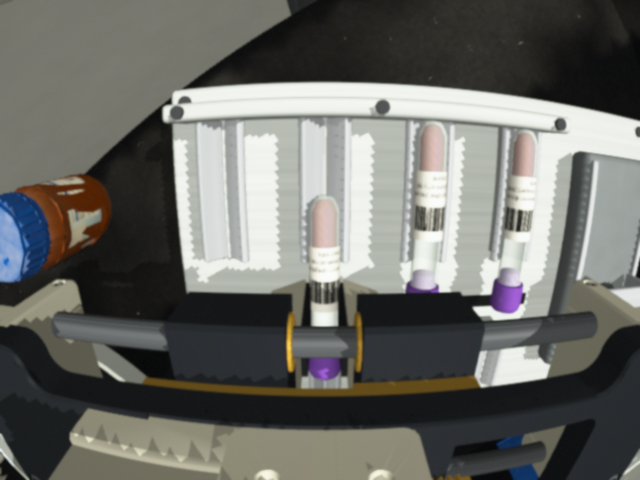

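```bash
python3 -m creep '[{"dx":0,"dy":0.0015,"dz":0,"rx":0,"ry":0,"rz":0,"gripper":0.05},{"dx":0,"dy":0.0015,"dz":0,"rx":0,"ry":0,"rz":0,"gripper":0.2},{"dx":0,"dy":0.0,"dz":0,"rx":0,"ry":0,"rz":0,"gripper":0.27},{"dx":0,"dy":-0.002,"dz":0,"rx":0,"ry":0,"rz":0,"gripper":0.27},{"dx":0,"dy":-0.03,"dz":0,"rx":0,"ry":0,"rz":0,"gripper":0.27},{"dx":0,"dy":-0.06,"dz":0,"rx":0,"ry":0,"rz":0,"gripper":0.2},{"dx":0,"dy":-0.06,"dz":-0.06,"rx":0,"ry":0,"rz":0,"gripper":0.1},{"dx":0,"dy":-0.06,"dz":-0.06,"rx":0,"ry":0,"rz":0,"gripper":0},{"dx":0,"dy":-0.06,"dz":-0.06,"rx":0,"ry":0,"rz":0,"gripper":0},{"dx":0,"dy":-0.06,"dz":-0.06,"rx":0,"ry":0,"rz":0,"gripper":0}]'
python3 - <<'E'
from h import *
b,d,C=shot('wrist','w24.png')
to(mx(-73,63,77.5),-121.85)
E
```

```text
time: 31.35
tool_pos: [0.4971, -0.1648, 0.1365]
tool_rot: [-1.569, 0.0, -2.127]
contact_force: [-0.1, -0.6, -0.5]
opening: 0.0007
t 31.4 pos [ 0.4969 -0.1647  0.1363] yaw -121.88 open 0.0003 F [ 1.1 -0.4  0.8]
dx -0.0001 dy 0.0588 dz -0.0014 rx -0.0013 ry -0.0005 rz -0.0000 rows>= 1
```

View pics/w24.png

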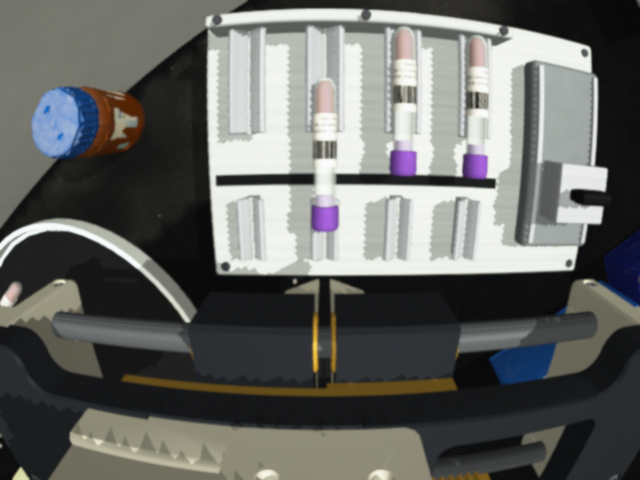

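```bash
python3 -m creep '[{"dx":0,"dy":0.035,"dz":-0.001,"rx":0,"ry":0,"rz":0,"gripper":0},{"dx":0,"dy":0.059,"dz":-0.001,"rx":0,"ry":0,"rz":0,"gripper":0},{"dx":0,"dy":0.059,"dz":0.003,"rx":0,"ry":0,"rz":0,"gripper":0},{"dx":0,"dy":0.059,"dz":0.008,"rx":0,"ry":0,"rz":0,"gripper":0},{"dx":0,"dy":0.059,"dz":0.013,"rx":0,"ry":0,"rz":0,"gripper":0},{"dx":0,"dy":0.059,"dz":0.018,"rx":0,"ry":0,"rz":0,"gripper":0},{"dx":0,"dy":0.059,"dz":0.023,"rx":0,"ry":0,"rz":0,"gripper":0},{"dx":0,"dy":0.059,"dz":0.028,"rx":0,"ry":0,"rz":0,"gripper":0},{"dx":0,"dy":0.059,"dz":0.033,"rx":0,"ry":0,"rz":0,"gripper":0},{"dx":0,"dy":0.059,"dz":0.037,"rx":0,"ry":0,"rz":0,"gripper":0},{"dx":0,"dy":0.059,"dz":0.039,"rx":0,"ry":0,"rz":0,"gripper":0},{"dx":0,"dy":0.059,"dz":0.041,"rx":0,"ry":0,"rz":0,"gripper":0},{"dx":0,"dy":0.059,"dz":0.043,"rx":0,"ry":0,"rz":0,"gripper":0},{"dx":0,"dy":0.059,"dz":0.043,"rx":0,"ry":0,"rz":0,"gripper":0}]'
python3 -c "
from h import *
print(tomx(status.observe()['tool_pos']), EX@status.observe()['contact_force'][:2])"
```

```text
time: 33.15
tool_pos: [0.5325, -0.1869, 0.0772]
tool_rot: [-1.571, -0.0, -2.127]
contact_force: [-0.7, 1.1, -0.7]
opening: 0.0008
[[-29.72935651  62.8839187   77.21607871]] -1.1851343092915159
```

```bash
python3 -m creep '[{"dx":0,"dy":0,"dz":0.001,"rx":0,"ry":0,"rz":0,"gripper":0},{"dx":0,"dy":0,"dz":0.002,"rx":0,"ry":0,"rz":0,"gripper":0},{"dx":0,"dy":0,"dz":0.002,"rx":0,"ry":0,"rz":0,"gripper":0}]'
python3 -c "
from h import *
print(tomx(status.observe()['tool_pos']), EX@status.observe()['contact_force'][:2])"
python3 -m creep '[{"dx":0,"dy":0,"dz":-0.01,"rx":0,"ry":0,"rz":0,"gripper":0},{"dx":0,"dy":-0.02,"dz":-0.03,"rx":0,"ry":0,"rz":0,"gripper":0},{"dx":0,"dy":-0.08,"dz":-0.03,"rx":0,"ry":0,"rz":0,"gripper":0},{"dx":0,"dy":-0.1,"dz":-0.03,"rx":0,"ry":0,"rz":0,"gripper":0},{"dx":0,"dy":-0.1,"dz":-0.03,"rx":0,"ry":0,"rz":0,"gripper":0}]'
python3 -c "
from h import *
shot('wrist','w25.png')
to([.44,.09,.30],-90)"
```

```text
time: 33.52
tool_pos: [0.5332, -0.1873, 0.077]
tool_rot: [-1.573, -0.0, -2.127]
contact_force: [-4.5, 2.1, 2.4]
opening: 0.0008
[[-28.91534772  62.89850323  77.01244852]] -4.923304890231956
time: 34.15
tool_pos: [0.5095, -0.1724, 0.1789]
tool_rot: [-1.566, 0.0, -2.127]
contact_force: [-0.6, -0.4, -0.3]
opening: 0.0006
t 34.2 pos [ 0.5086 -0.172   0.1773] yaw -121.87 open 0.0009 F [-0.3  0.4  0.2]
dx -0.1863 dy -0.1230 dz -0.1964 rx -0.0015 ry -0.5563 rz 0.0004 rows>= 5
```

View pics/w25.png

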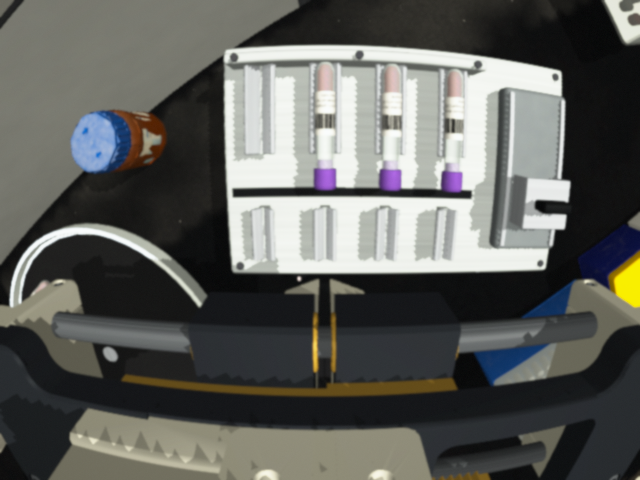

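```bash
python3 -c "
from h import *
to([.47,.12,.24],-90)"
```

```text
t 34.2 pos [ 0.5086 -0.172   0.1773] yaw -121.87 open 0.0009 F [-0.3  0.4  0.2]
dx -0.2276 dy -0.0630 dz -0.1869 rx -0.0015 ry -0.5563 rz 0.0004 rows>= 5
```

```bash
python3 -m creep '[{"dx":-0.05,"dy":-0.03,"dz":-0.04,"rx":0,"ry":-0.556,"rz":0,"gripper":0.3},{"dx":-0.228,"dy":-0.063,"dz":-0.187,"rx":0,"ry":-0.556,"rz":0,"gripper":0.3},{"dx":-0.228,"dy":-0.063,"dz":-0.187,"rx":0,"ry":-0.556,"rz":0,"gripper":0.3},{"dx":-0.228,"dy":-0.063,"dz":-0.187,"rx":0,"ry":-0.556,"rz":0,"gripper":0.3},{"dx":-0.228,"dy":-0.063,"dz":-0.187,"rx":0,"ry":-0.556,"rz":0,"gripper":0.3},{"dx":-0.228,"dy":-0.063,"dz":-0.187,"rx":0,"ry":-0.556,"rz":0,"gripper":0.3},{"dx":-0.228,"dy":-0.063,"dz":-0.187,"rx":0,"ry":-0.556,"rz":0,"gripper":0.3},{"dx":-0.228,"dy":-0.063,"dz":-0.187,"rx":0,"ry":-0.556,"rz":0,"gripper":0.3},{"dx":-0.228,"dy":-0.063,"dz":-0.187,"rx":0,"ry":-0.556,"rz":0,"gripper":0.3}]'
python3 - <<'E'
from h import *
b,d,C=shot('wrist','w26.png')
cv2.imwrite('pics/w26z.png',cv2.resize(b[0:200,150:400],None,fx=3,fy=3,interpolation=cv2.INTER_CUBIC))
tubes(b,C,rad=.129)
E
```

```text
time: 35.33
tool_pos: [0.4704, 0.1191, 0.2397]
tool_rot: [-1.572, -0.0, -1.573]
contact_force: [-0.6, -1.1, 0.3]
opening: 0.0275
org [0.6173 0.0963] cap [0.6054 0.177 ] ang 96.7 L 0.0901 W 0.0217 r 0.125
```

View pics/w26.png

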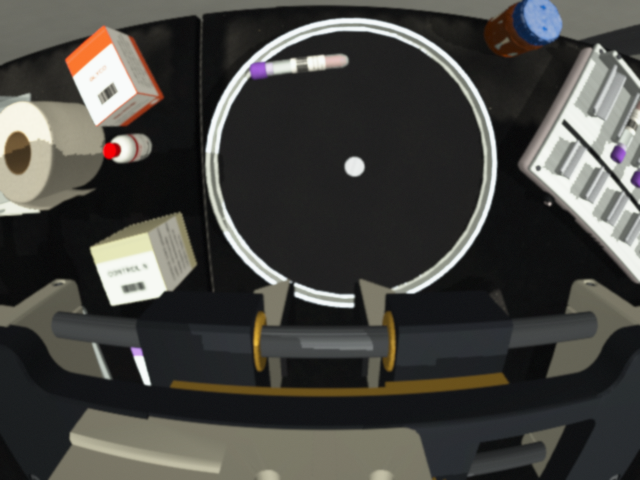

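View pics/w26z.png

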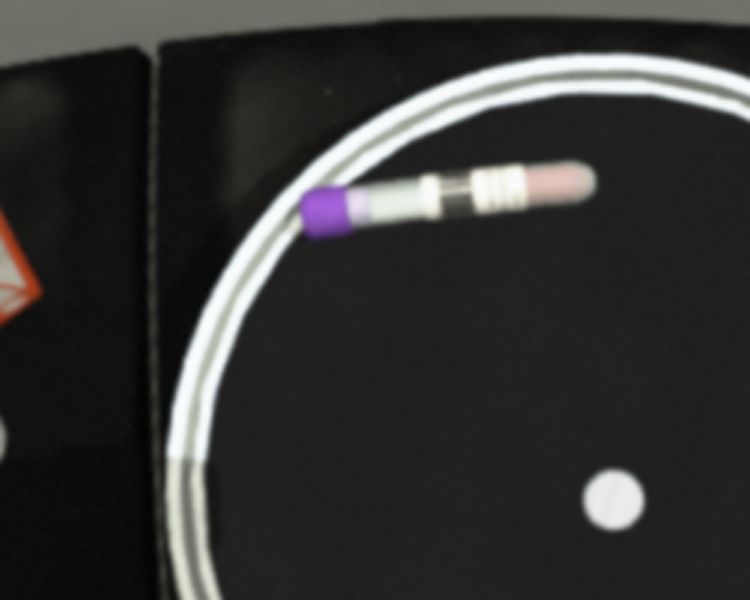

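```bash
python3 - <<'E'
from h import *
b,d,C=shot('wrist')
st=status.observe();Rr=R(st['tool_rot']);p=st['tool_pos'];o=st['opening']
for x in (o/2,o/2+.005,o/2+.01,o/2+.019):
  for y in (.017,-.02):
    for z in (-.0095,.0095):
      print((x*1000,y*1000,z*1000),proj('wrist',p+Rr@np.array([x,y,z]),C).round(0))
cv2.imwrite('pics/fing.png',cv2.resize(b[265:345,250:450],None,fx=4,fy=4,interpolation=cv2.INTER_CUBIC))
ax=C[1][:,2]
for (x,y) in ((260,68),(262,72),(285,67),(310,64),(340,60),(335,61)):
    r=rays('wrist',[[x,y]],C)[0];print(x,y,(C[2]+r*d[y,x]/(r@ax)).round(4))
E
```

```text
(13.630657552573313, 17.0, -9.5) [[351. 318.]]
(13.630657552573313, 17.0, 9.5) [[352. 282.]]
(13.630657552573313, -20.0, -9.5) [[357. 362.]]
(13.630657552573313, -20.0, 9.5) [[359. 320.]]
(18.63065755257331, 17.0, -9.5) [[361. 318.]]
(18.63065755257331, 17.0, 9.5) [[363. 282.]]
(18.63065755257331, -20.0, -9.5) [[369. 362.]]
(18.63065755257331, -20.0, 9.5) [[372. 320.]]
(23.630657552573314, 17.0, -9.5) [[371. 318.]]
(23.630657552573314, 17.0, 9.5) [[373. 282.]]
(23.630657552573314, -20.0, -9.5) [[382. 361.]]
(23.630657552573314, -20.0, 9.5) [[385. 320.]]
(32.63065755257331, 17.0, -9.5) [[390. 317.]]
(32.63065755257331, 17.0, 9.5) [[392. 281.]]
(32.63065755257331, -20.0, -9.5) [[404. 360.]]
(32.63065755257331, -20.0, 9.5) [[409. 319.]]
260 68 [0.6082 0.1754 0.0472]
262 72 [0.6047 0.1739 0.0452]
285 67 [0.6085 0.1532 0.045 ]
310 64 [0.6109 0.1309 0.0447]
340 60 [0.6147 0.1042 0.0441]
335 61 [0.6141 0.1086 0.0424]
```

View pics/fing.png

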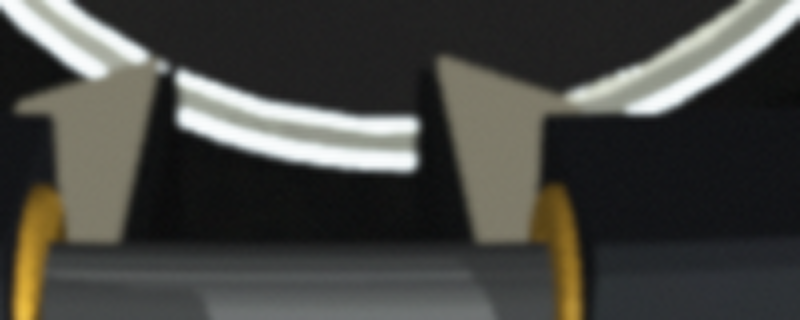

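```bash
python3 - <<'E'
from h import *
b,d,C=shot('wrist')
T=tubes(b,C,rad=.1185)
v=b.max(axis=2);m=(v>90);ys,xs=np.where(m);P=onz('wrist',np.c_[xs,ys],.0370,C)[:,:2];c=np.array([.5164,.0897])
r=np.hypot(*(P-c).T);k=(r<.1175)&(r>.03)&(P[:,0]>.59)&(P[:,1]>.085)&(P[:,1]<.16);Q=P[k]
u=np.polyfit(Q[:,1],Q[:,0],1);print('axis x=a*y+b',u,'ang',90-np.degrees(np.arctan(u[0])), 'ymin',Q[:,1].min(),k.sum())
# rim near tube: inner edge radius in that direction
Pz=onz('wrist',np.c_[xs,ys],.041,C)[:,:2];rz=np.hypot(*(Pz-c).T);th=np.degrees(np.arctan2(*(Pz-c).T[::-1]))
for a in range(-30,60,10):
    kk=(abs(th-a)<3)&(rz>.119)&(rz<.15);
    if kk.any(): print(a,np.percentile(rz[kk],[1,99]).round(4))
hsv=cv2.cvtColor(b,cv2.COLOR_BGR2HSV);pm=cv2.inRange(hsv,(120,80,40),(160,255,255));pm[120:]=0;ys,xs=np.where(pm>0);k=(xs>240)&(xs<290)
print(onz('wrist',[[xs[k].mean(),ys[k].mean()]],.038,C),onz('wrist',[[xs[k].mean(),ys[k].mean()]],.04,C))
E
```

```text
axis x=a*y+b [-0.11868972  0.62852974] ang 96.76875445247339 ymin 0.09683717991108376 910
-30 [0.1267 0.1411]
-20 [0.1269 0.1413]
-10 [0.1271 0.1413]
0 [0.1275 0.1409]
10 [0.1275 0.1413]
20 [0.1277 0.1414]
30 [0.1281 0.1414]
40 [0.1193 0.1413]
50 [0.1241 0.1415]
[[0.60705895 0.17855637 0.038     ]] [[0.60670463 0.17820889 0.04      ]]
```

```bash
python3 - <<'E'
from h import *
C=cam('top');print(onz('top',[[285,205],[285,198],[285,192],[285,180],[347,203]],0.0,C).round(3))
b,d,C=shot('top','top2.png',(220,140,420,290),4)
ax=C[1][:,2]
for y in range(160,206,5):
    r=rays('top',[[285,y]],C)[0];print(y,(C[2]+r*d[y,285]/(r@ax)).round(3))
u=np.array([-.1179,.993]);g=np.array([.6170,.0972])+.012*u;print(g);to([g[0],g[1],.12],6.77)
E
```

```text
[[ 0.662  0.092  0.   ]
 [ 0.682  0.092  0.   ]
 [ 0.699  0.093  0.   ]
 [ 0.734  0.094  0.   ]
 [ 0.672 -0.083  0.   ]]
160 [0.719 0.083 0.271]
165 [0.709 0.083 0.264]
170 [0.701 0.083 0.249]
175 [0.689 0.083 0.247]
180 [0.72  0.091 0.059]
185 [ 0.722  0.094 -0.013]
190 [ 0.721  0.096 -0.074]
195 [ 0.722  0.099 -0.157]
200 [0.676 0.092 0.003]
205 [0.656 0.09  0.034]
[0.6155852 0.109116 ]
t 35.52 pos [0.4703 0.1198 0.2401] yaw -90.07 open 0.0275 F [-0.3  0.3 -0.2]
dx 0.0105 dy 0.1201 dz 0.1453 rx 0.0001 ry -1.6901 rz 0.0001 rows>= 10
```

View pics/top2.png

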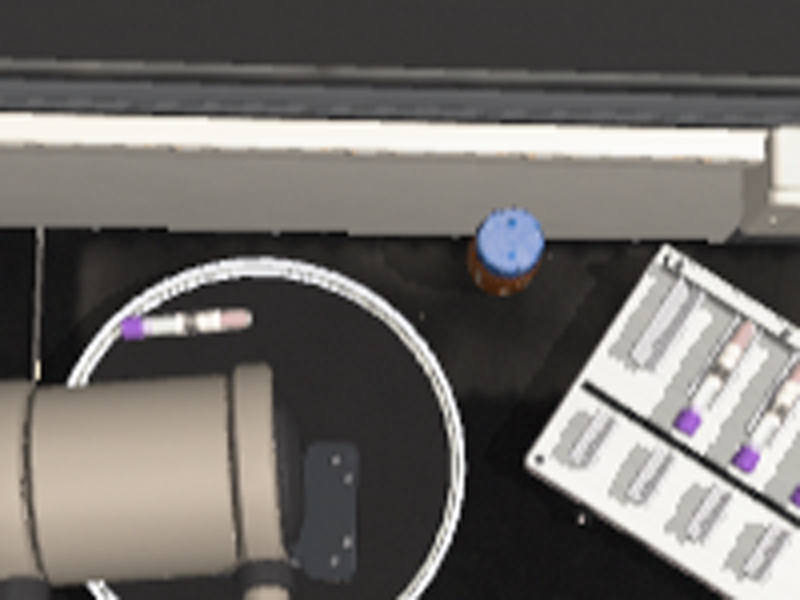

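```bash
python3 -m creep '[{"dx":0.054,"dy":0.05,"dz":-0.02,"rx":0,"ry":0,"rz":0,"gripper":0},{"dx":0.054,"dy":0.1,"dz":-0.02,"rx":0,"ry":0,"rz":0,"gripper":0},{"dx":0.054,"dy":0.15,"dz":-0.02,"rx":0,"ry":0,"rz":0,"gripper":0},{"dx":0.054,"dy":0.18,"dz":-0.02,"rx":0,"ry":0,"rz":0,"gripper":0},{"dx":0.054,"dy":0.18,"dz":-0.02,"rx":0,"ry":0,"rz":0,"gripper":0},{"dx":0.054,"dy":0.18,"dz":-0.02,"rx":0,"ry":0,"rz":0,"gripper":0}]'
python3 - <<'E'
from h import *
shot('wrist','w27.png')
c=np.array([.5164,.0897]);p=status.observe()['tool_pos']
to([p[0],p[1],.0475],-90)
r=np.hypot(*(p[:2]-c));f0=np.arctan2(*(p[:2]-c)[::-1]);print(r,np.degrees(f0))
for a in (2,6,12,18,24,30,36,42,48,54,60,66,72,78,84,88,90):
    f=f0-np.radians(a);q=c+r*np.array([np.cos(f),np.sin(f)])-p[:2];print(a,'dx %.4f dz %.4f'%(-q[1],q[0]))
E
```

```text
time: 36.28
tool_pos: [0.4511, 0.0663, 0.0613]
tool_rot: [-1.569, -0.0, -1.571]
contact_force: [-0.2, -0.1, 0.3]
opening: 0.0005
t 36.33 pos [0.4513 0.0663 0.0616] yaw -90.01 open 0.0002 F [ 0.5 -0.4  0.7]
dx -0.0000 dy 0.0141 dz -0.0000 rx -0.0028 ry -0.0001 rz 0.0002 rows>= 1
0.06915203438286507 -160.24960773641857
2 dx -0.0023 dz -0.0008
6 dx -0.0069 dz -0.0021
12 dx -0.0140 dz -0.0034
18 dx -0.0213 dz -0.0040
24 dx -0.0285 dz -0.0039
30 dx -0.0357 dz -0.0030
36 dx -0.0427 dz -0.0013
42 dx -0.0496 dz 0.0011
48 dx -0.0561 dz 0.0042
54 dx -0.0623 dz 0.0079
60 dx -0.0680 dz 0.0123
66 dx -0.0733 dz 0.0173
72 dx -0.0780 dz 0.0227
78 dx -0.0822 dz 0.0287
84 dx -0.0857 dz 0.0350
88 dx -0.0876 dz 0.0395
90 dx -0.0885 dz 0.0417
```

View pics/w27.png

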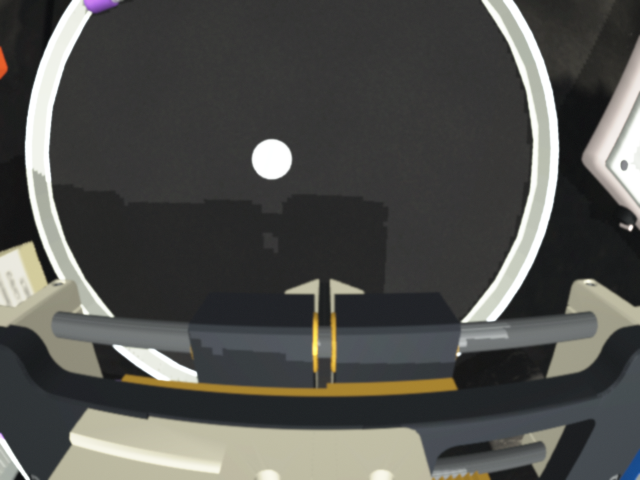

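```bash
python3 -m creep '[{"dx":0,"dy":0.01,"dz":0,"rx":0,"ry":0,"rz":0,"gripper":0},{"dx":0,"dy":0.0135,"dz":0,"rx":0,"ry":0,"rz":0,"gripper":0},{"dx":0,"dy":0.0135,"dz":0,"rx":0,"ry":0,"rz":0,"gripper":0}]'
```

```text
time: 36.7
tool_pos: [0.4503, 0.0663, 0.0472]
tool_rot: [-1.57, -0.0, -1.571]
contact_force: [-1.7, -0.9, 6.9]
opening: 0.0006
```

```bash
python3 -m creep '[{"dx":-0.0023,"dy":0,"dz":-0.0008,"rx":0,"ry":0,"rz":0,"gripper":0},{"dx":-0.0069,"dy":0,"dz":-0.0021,"rx":0,"ry":0,"rz":0,"gripper":0},{"dx":-0.014,"dy":0,"dz":-0.0034,"rx":0,"ry":0,"rz":0,"gripper":0},{"dx":-0.0213,"dy":0,"dz":-0.004,"rx":0,"ry":0,"rz":0,"gripper":0},{"dx":-0.0285,"dy":0,"dz":-0.0039,"rx":0,"ry":0,"rz":0,"gripper":0},{"dx":-0.0357,"dy":0,"dz":-0.003,"rx":0,"ry":0,"rz":0,"gripper":0},{"dx":-0.0427,"dy":0,"dz":-0.0013,"rx":0,"ry":0,"rz":0,"gripper":0},{"dx":-0.0496,"dy":0,"dz":0.0011,"rx":0,"ry":0,"rz":0,"gripper":0},{"dx":-0.0561,"dy":0,"dz":0.0042,"rx":0,"ry":0,"rz":0,"gripper":0},{"dx":-0.0623,"dy":0,"dz":0.0079,"rx":0,"ry":0,"rz":0,"gripper":0},{"dx":-0.068,"dy":0,"dz":0.0123,"rx":0,"ry":0,"rz":0,"gripper":0},{"dx":-0.0733,"dy":0,"dz":0.0173,"rx":0,"ry":0,"rz":0,"gripper":0},{"dx":-0.078,"dy":0,"dz":0.0227,"rx":0,"ry":0,"rz":0,"gripper":0},{"dx":-0.0822,"dy":0,"dz":0.0287,"rx":0,"ry":0,"rz":0,"gripper":0},{"dx":-0.0857,"dy":0,"dz":0.035,"rx":0,"ry":0,"rz":0,"gripper":0},{"dx":-0.0876,"dy":0,"dz":0.0395,"rx":0,"ry":0,"rz":0,"gripper":0},{"dx":-0.0885,"dy":0,"dz":0.0417,"rx":0,"ry":0,"rz":0,"gripper":0},{"dx":-0.0885,"dy":0,"dz":0.0417,"rx":0,"ry":0,"rz":0,"gripper":0},{"dx":-0.0885,"dy":0,"dz":0.0417,"rx":0,"ry":0,"rz":0,"gripper":0}]'
python3 - <<'E'
from h import *
shot('wrist','w28.png');to([.4401,.09,.26],-90)
E
```

```text
time: 39.08
tool_pos: [0.4925, 0.155, 0.0472]
tool_rot: [-1.569, 0.0, -1.571]
contact_force: [-0.3, -0.5, 4.6]
opening: 0.0004
t 39.12 pos [0.4925 0.155  0.0473] yaw -90.01 open 0.0006 F [ 0.1 -0.2  5.9]
dx 0.0650 dy -0.2128 dz -0.0521 rx -0.0016 ry -0.0002 rz -0.0003 rows>= 4
```

View pics/w28.png

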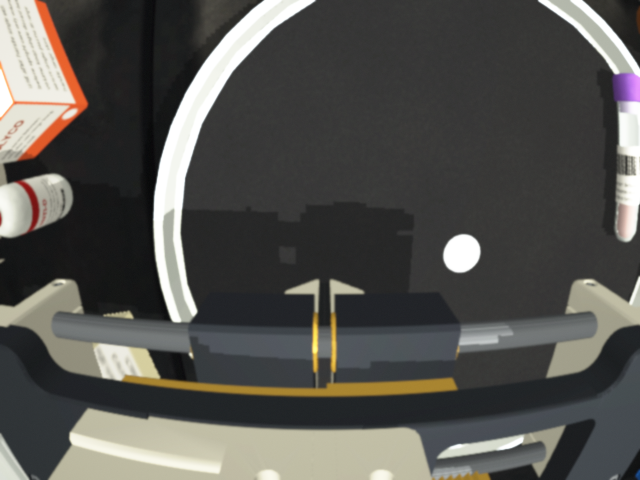

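```bash
python3 -m creep '[{"dx":0,"dy":-0.02,"dz":0,"rx":0,"ry":0,"rz":0,"gripper":0},{"dx":0,"dy":-0.08,"dz":0,"rx":0,"ry":0,"rz":0,"gripper":0.1},{"dx":0.1,"dy":-0.193,"dz":-0.052,"rx":0,"ry":0,"rz":0,"gripper":0.25},{"dx":0.125,"dy":-0.193,"dz":-0.052,"rx":0,"ry":0,"rz":0,"gripper":0.25},{"dx":0.125,"dy":-0.193,"dz":-0.052,"rx":0,"ry":0,"rz":0,"gripper":0.25},{"dx":0.125,"dy":-0.193,"dz":-0.052,"rx":0,"ry":0,"rz":0,"gripper":0.25},{"dx":0.125,"dy":-0.193,"dz":-0.052,"rx":0,"ry":0,"rz":0,"gripper":0.25},{"dx":0.125,"dy":-0.193,"dz":-0.052,"rx":0,"ry":0,"rz":0,"gripper":0.25}]'
cat > fb.py <<'E'
from h import *
def run(name):
    b,d,C=shot('wrist',name)
    c=np.array([.5164,.0897]);v=b.max(axis=2);ys,xs=np.where(v>90);P=onz('wrist',np.c_[xs,ys],.0370,C)[:,:2]
    r=np.hypot(*(P-c).T);k=(r<.1175)&(r>.03);m=np.zeros(v.shape,np.uint8);m[ys[k],xs[k]]=1
    m=cv2.morphologyEx(m,cv2.MORPH_CLOSE,np.ones((7,7),np.uint8));n,l,s,_=cv2.connectedComponentsWithStats(m);i=1+np.argmax(s[1:,4]);ys,xs=np.where(l==i)
    Q=onz('wrist',np.c_[xs,ys],.037,C)[:,:2];q=Q.mean(0);a=np.linalg.eigh(np.cov((Q-q).T))[1][:,1]
    hsv=cv2.cvtColor(b,cv2.COLOR_BGR2HSV);pm=cv2.inRange(hsv,(120,80,40),(160,255,255))>0;ys,xs=np.where(pm)
    K=onz('wrist',np.c_[xs,ys],.038,C)[:,:2];K=K[np.hypot(*(K-c).T)<.135].mean(0)
    if (K-q)@a<0:a=-a
    o=Q-q;t=o@a;w=o@np.array([-a[1],a[0]]);k=t<t.min()+.045
    # refine axis with body half
    f=np.polyfit(t[k],w[k],1);a2=a+f[0]*np.array([-a[1],a[0]]);a2/=np.linalg.norm(a2);nrm=np.array([-a2[1],a2[0]])
    k0=Q[k].mean(0);org=k0+a2*((Q-k0)@a2).min();print('org',org.round(4),'ang',np.degrees(np.arctan2(a2[1],a2[0])).round(2),'cap',K.round(4),'capang',np.degrees(np.arctan2(*(K-org)[::-1])).round(2),'W',(w[k].max()-w[k].min()).round(4))
    print('perp',(org-c)@nrm,'foot s',-((org-c)@a2))
    return org,a2
if __name__=='__main__':
    org,a=run('w29.png');g=org+.012*a;print(g);y=np.degrees(np.arctan2(a[1],a[0]));
    for yy in (y-90,y+90): print(yy);to([g[0],g[1],.12],yy)
E
python3 fb.py
```

```text
time: 40.12
tool_pos: [0.4396, 0.0307, 0.2385]
tool_rot: [-1.573, 0.0, -1.57]
contact_force: [0.4, 0.4, 0.9]
opening: 0.0233
org [ 0.5259 -0.0101] ang 6.44 cap [0.6078 0.002 ] capang 8.35 W 0.0154
perp -0.10021526139223769 foot s 0.0017486589794027704
[ 0.53782094 -0.0087344 ]
-83.56356358551955
t 40.17 pos [0.4396 0.0307 0.2386] yaw -89.93 open 0.0231 F [ 0.3 -0.2  0.9]
dx 0.0396 dy 0.1184 dz 0.0984 rx 0.0023 ry -0.1111 rz -0.0004 rows>= 3
96.43643641448045
t 40.17 pos [0.4396 0.0307 0.2386] yaw -89.93 open 0.0231 F [ 0.3 -0.2  0.9]
dx 0.0396 dy 0.1184 dz 0.0984 rx 0.0007 ry 3.0305 rz 0.0034 rows>= 17
```

View pics/w29.png

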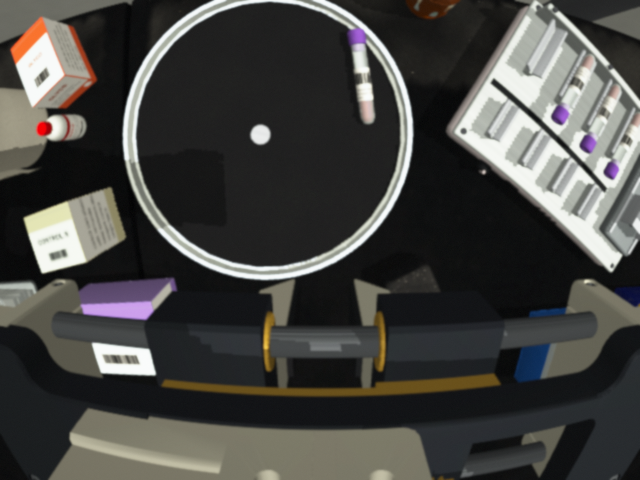

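```bash
python3 -m creep '[{"dx":0.04,"dy":0.04,"dz":0.05,"rx":0,"ry":-0.13,"rz":0,"gripper":0.25},{"dx":0.04,"dy":0.09,"dz":0.098,"rx":0,"ry":-0.13,"rz":0,"gripper":0.25},{"dx":0.04,"dy":0.14,"dz":0.098,"rx":0,"ry":-0.13,"rz":0,"gripper":0.25},{"dx":0.04,"dy":0.148,"dz":0.098,"rx":0,"ry":-0.13,"rz":0,"gripper":0.25},{"dx":0.04,"dy":0.148,"dz":0.098,"rx":0,"ry":-0.13,"rz":0,"gripper":0.25},{"dx":0.04,"dy":0.148,"dz":0.098,"rx":0,"ry":-0.13,"rz":0,"gripper":0.25}]' 10
python3 - <<'E'
from fb import *
org,a=run('w30.png');g=org+.012*a;print(g);to([g[0],g[1],.0515],-82)
E
```

```text
time: 40.92
tool_pos: [0.5388, -0.01, 0.0941]
tool_rot: [-1.567, -0.001, -1.44]
contact_force: [-0.1, -1.3, 0.3]
opening: 0.0225
org [0.4357 0.0937] ang -82.02 cap [0.6062 0.0015] capang -28.4 W 0.0503
perp -0.07940376133245682 foot s 0.015191181867623707
[0.43732152 0.08184282]
t 40.98 pos [ 0.5389 -0.0101  0.0942] yaw -82.54 open 0.0229 F [ 0.1  0.5 -0.4]
dx -0.1044 dy 0.0422 dz -0.0889 rx -0.0040 ry -0.0094 rz 0.0013 rows>= 3
```

View pics/w30.png

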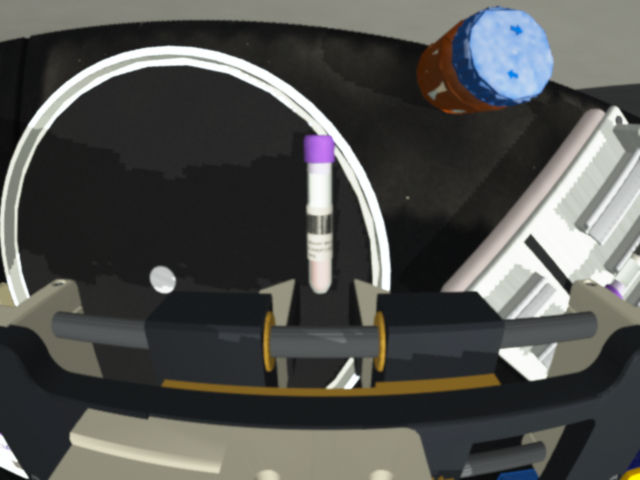

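```bash
python3 -m creep '[{"dx":-0.001,"dy":0.01,"dz":0,"rx":0,"ry":0,"rz":0,"gripper":0.2},{"dx":-0.001,"dy":0.02,"dz":0,"rx":0,"ry":0,"rz":0,"gripper":0.2},{"dx":-0.001,"dy":0.024,"dz":0,"rx":0,"ry":0,"rz":0,"gripper":0.2},{"dx":-0.001,"dy":0.024,"dz":0,"rx":0,"ry":0,"rz":0,"gripper":0.2},{"dx":-0.001,"dy":0.024,"dz":0,"rx":0,"ry":0,"rz":0,"gripper":0.2}]'
python3 - <<'E'
from h import *
b,d,C=shot('wrist','w31.png',(200,100,440,340),2.5)
E
```

```text
time: 41.6
tool_pos: [0.5379, -0.0092, 0.0678]
tool_rot: [-1.571, -0.0, -1.441]
contact_force: [1.1, 0.5, 0.1]
opening: 0.0187
```

View pics/w31.png

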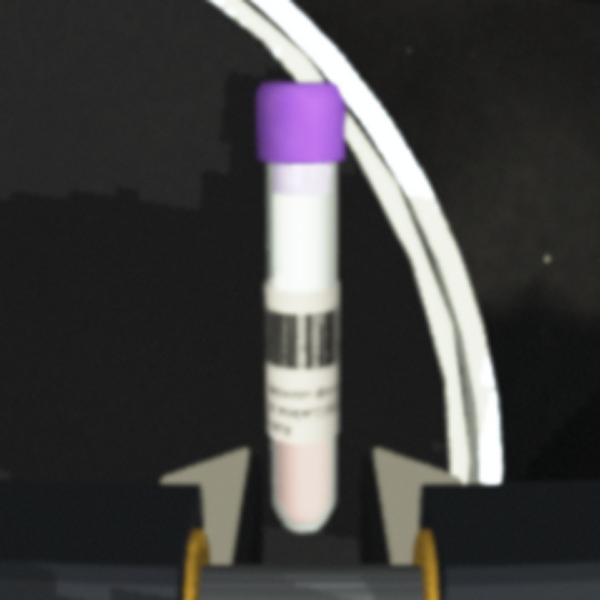

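```bash
python3 -m creep '[{"dx":-0.001,"dy":0.007,"dz":0,"rx":0,"ry":0,"rz":0,"gripper":0.2},{"dx":-0.001,"dy":0.0135,"dz":0,"rx":0,"ry":0,"rz":0,"gripper":0.2},{"dx":-0.001,"dy":0.0145,"dz":0,"rx":0,"ry":0,"rz":0,"gripper":0.2},{"dx":-0.001,"dy":0.0145,"dz":0,"rx":0,"ry":0,"rz":0,"gripper":0.2}]'
python3 - <<'E'
from h import *
b,d,C=shot('wrist','w32.png',(200,100,440,340),2.5)
E
```

```text
time: 42.15
tool_pos: [0.5376, -0.0082, 0.053]
tool_rot: [-1.571, -0.0, -1.441]
contact_force: [-0.1, -0.3, 0.0]
opening: 0.0184
```

View pics/w32.png

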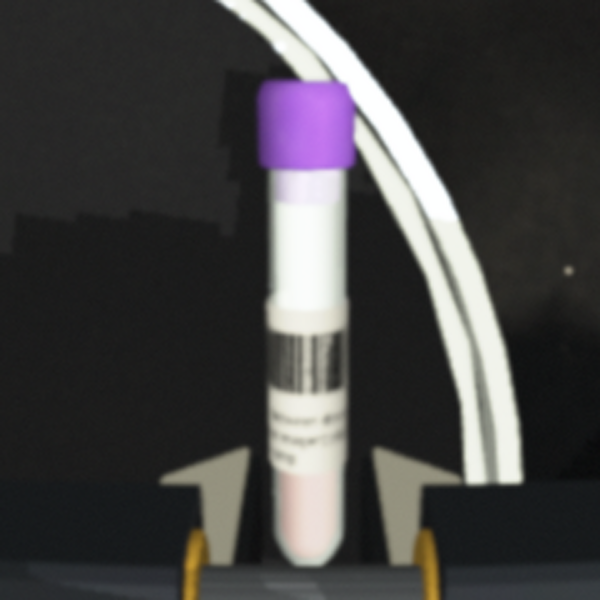

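```bash
python3 -m creep '[{"dx":0,"dy":0.0015,"dz":0,"rx":0,"ry":0,"rz":0,"gripper":0.2},{"dx":0,"dy":0.0015,"dz":0,"rx":0,"ry":0,"rz":0,"gripper":0.1},{"dx":0,"dy":0.0015,"dz":0,"rx":0,"ry":0,"rz":0,"gripper":0.05},{"dx":0,"dy":0.0015,"dz":0,"rx":0,"ry":0,"rz":0,"gripper":0.05},{"dx":0,"dy":0.0015,"dz":0,"rx":0,"ry":0,"rz":0,"gripper":0.05},{"dx":0,"dy":0.0015,"dz":0,"rx":0,"ry":0,"rz":0,"gripper":0.05},{"dx":0,"dy":-0.005,"dz":0,"rx":0,"ry":0,"rz":0,"gripper":0.05},{"dx":0,"dy":-0.01,"dz":0,"rx":0,"ry":0,"rz":0,"gripper":0.05},{"dx":0,"dy":-0.01,"dz":0,"rx":0,"ry":0,"rz":0,"gripper":0.05}]' 20
python3 - <<'E'
from h import *
b,d,C=shot('wrist','w33.png')
E
```

```text
time: 43.32
tool_pos: [0.5381, -0.0083, 0.0639]
tool_rot: [-1.569, -0.001, -1.441]
contact_force: [0.0, -0.9, -0.7]
opening: 0.0121
```

View pics/w33.png

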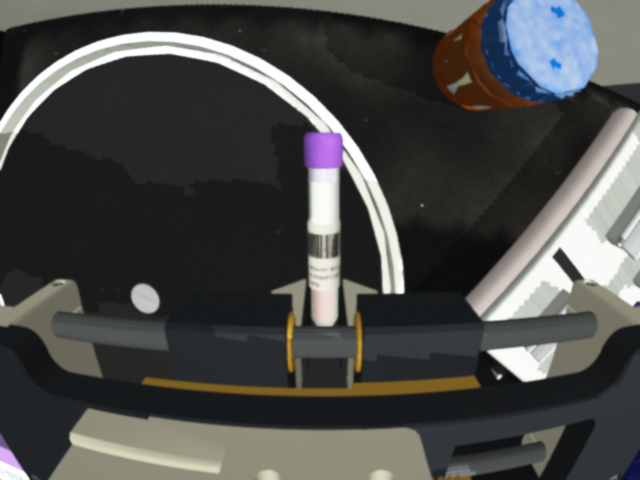

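```bash
python3 -m creep '[{"dx":-0.02,"dy":0,"dz":-0.01,"rx":0,"ry":0,"rz":0,"gripper":0.05},{"dx":-0.045,"dy":0,"dz":-0.03,"rx":0,"ry":0,"rz":0,"gripper":0.05},{"dx":-0.055,"dy":0,"dz":-0.04,"rx":0,"ry":0,"rz":0,"gripper":0.05},{"dx":-0.055,"dy":0,"dz":-0.04,"rx":0,"ry":0,"rz":0,"gripper":0.05},{"dx":-0.055,"dy":0.006,"dz":-0.04,"rx":0,"ry":0,"rz":0,"gripper":0.05},{"dx":-0.055,"dy":0.0115,"dz":-0.04,"rx":0,"ry":0,"rz":0,"gripper":0.05},{"dx":-0.055,"dy":0.0115,"dz":-0.04,"rx":0,"ry":0,"rz":0,"gripper":0.05},{"dx":-0.055,"dy":0.0115,"dz":-0.04,"rx":0,"ry":0,"rz":0,"gripper":0.17},{"dx":-0.055,"dy":0.0115,"dz":-0.04,"rx":0,"ry":0,"rz":0,"gripper":0.3},{"dx":-0.055,"dy":0.0115,"dz":-0.04,"rx":0,"ry":0,"rz":0,"gripper":0.4},{"dx":-0.055,"dy":-0.02,"dz":-0.04,"rx":0,"ry":0,"rz":0,"gripper":0.4},{"dx":-0.055,"dy":-0.05,"dz":-0.04,"rx":0,"ry":0,"rz":0,"gripper":0.4},{"dx":-0.055,"dy":-0.05,"dz":-0.04,"rx":0,"ry":0,"rz":0,"gripper":0.4}]'
python3 - <<'E'
from h import *
b,d,C=shot('wrist','w34.png')
T=tubes(b,C);pick(T)
E
```

```text
time: 45.0
tool_pos: [0.4922, 0.0411, 0.1151]
tool_rot: [-1.566, -0.001, -1.441]
contact_force: [0.0, 0.7, 0.0]
opening: 0.0364
org [0.4788 0.038 ] cap [0.5607 0.049 ] ang 7.5 L 0.0901 W 0.0158 r 0.06
--tube 0 grip [0.526  0.0443]
opt1->-121.85 yaw 97.5 j6 -93
t 45.05 pos [0.4912 0.0412 0.1137] yaw -82.56 open 0.0364 F [-0.6  0.5 -0.7]
dx 0.0014 dy -0.0062 dz 0.0349 rx -0.0007 ry 3.1397 rz -0.0029 rows>= 17
opt2->58.15 yaw -82.5 j6 87
t 45.05 pos [0.4912 0.0412 0.1137] yaw -82.56 open 0.0364 F [-0.6  0.5 -0.7]
dx 0.0014 dy -0.0062 dz 0.0349 rx -0.0019 ry -0.0019 rz 0.0005 rows>= 1
```

View pics/w34.png

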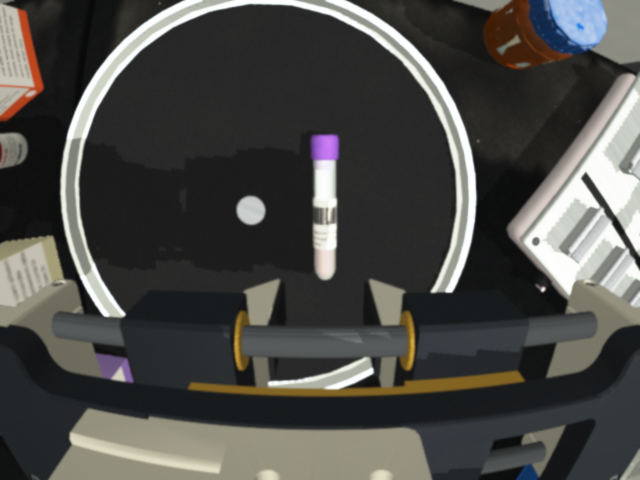

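```bash
python3 -m creep '[{"dx":0.001,"dy":0,"dz":0.034,"rx":0,"ry":0,"rz":0,"gripper":0.4},{"dx":0.001,"dy":0.02,"dz":0.034,"rx":0,"ry":0,"rz":0,"gripper":0.4},{"dx":0.001,"dy":0.05,"dz":0.034,"rx":0,"ry":0,"rz":0,"gripper":0.4},{"dx":0.001,"dy":0.0615,"dz":0.034,"rx":0,"ry":0,"rz":0,"gripper":0.4},{"dx":0.001,"dy":0.0615,"dz":0.034,"rx":0,"ry":0,"rz":0,"gripper":0.2},{"dx":0.001,"dy":0.0615,"dz":0.034,"rx":0,"ry":0,"rz":0,"gripper":0.05},{"dx":0.001,"dy":0.0615,"dz":0.034,"rx":0,"ry":0,"rz":0,"gripper":0.05},{"dx":0.001,"dy":0.0615,"dz":0.034,"rx":0,"ry":0,"rz":0,"gripper":0.05},{"dx":0.001,"dy":0.0615,"dz":0.034,"rx":0,"ry":0,"rz":0,"gripper":0.05},{"dx":0.001,"dy":0.03,"dz":0.034,"rx":0,"ry":0,"rz":0,"gripper":0.05},{"dx":0.001,"dy":-0.03,"dz":0.034,"rx":0,"ry":0,"rz":0,"gripper":0.05},{"dx":0.001,"dy":-0.03,"dz":0.034,"rx":0,"ry":0,"rz":0,"gripper":0.05},{"dx":0.001,"dy":-0.03,"dz":0.034,"rx":0,"ry":0,"rz":0,"gripper":0.05}]' 15
python3 - <<'E'
from h import *
b,d,C=shot('wrist','w35.png')
to(mx(-13,109,140),58.15)
E
```

```text
time: 46.68
tool_pos: [0.5242, 0.0446, 0.1429]
tool_rot: [-1.571, -0.0, -1.441]
contact_force: [-0.2, -0.5, -1.0]
opening: 0.0124
t 46.73 pos [0.5238 0.0446 0.1421] yaw -82.56 open 0.0125 F [ 0.1  0.  -0.3]
dx 0.2056 dy 0.0020 dz 0.0208 rx 0.0006 ry -2.4559 rz -0.0028 rows>= 14
```

View pics/w35.png

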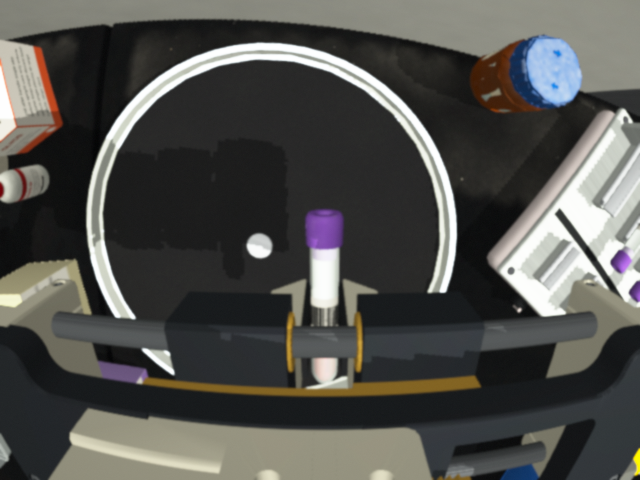

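```bash
python3 -m creep '[{"dx":0.02,"dy":-0.02,"dz":0,"rx":0,"ry":-0.8,"rz":0,"gripper":0.05},{"dx":0.06,"dy":-0.02,"dz":0,"rx":0,"ry":-0.8,"rz":0,"gripper":0.05},{"dx":0.06,"dy":-0.02,"dz":0,"rx":0,"ry":-0.8,"rz":0,"gripper":0.05},{"dx":0.1,"dy":-0.02,"dz":0.01,"rx":0,"ry":-1.6,"rz":0,"gripper":0.05},{"dx":0.1,"dy":-0.02,"dz":0.01,"rx":0,"ry":-1.6,"rz":0,"gripper":0.05},{"dx":0.15,"dy":-0.02,"dz":0.02,"rx":0,"ry":-1.6,"rz":0,"gripper":0.05},{"dx":0.15,"dy":-0.02,"dz":0.02,"rx":0,"ry":-1.6,"rz":0,"gripper":0.05},{"dx":0.206,"dy":-0.02,"dz":0.021,"rx":0,"ry":-2.456,"rz":0,"gripper":0.05},{"dx":0.206,"dy":-0.02,"dz":0.021,"rx":0,"ry":-2.456,"rz":0,"gripper":0.05},{"dx":0.206,"dy":-0.01,"dz":0.021,"rx":0,"ry":-2.456,"rz":0,"gripper":0.05},{"dx":0.206,"dy":0,"dz":0.021,"rx":0,"ry":-2.456,"rz":0,"gripper":0.05},{"dx":0.206,"dy":0,"dz":0.021,"rx":0,"ry":-2.456,"rz":0,"gripper":0.05},{"dx":0.206,"dy":0,"dz":0.021,"rx":0,"ry":-2.456,"rz":0,"gripper":0.05},{"dx":0.206,"dy":0,"dz":0.021,"rx":0,"ry":-2.456,"rz":0,"gripper":0.05},{"dx":0.206,"dy":0,"dz":0.021,"rx":0,"ry":-2.456,"rz":0,"gripper":0.05},{"dx":0.206,"dy":0,"dz":0.021,"rx":0,"ry":-2.456,"rz":0,"gripper":0.05},{"dx":0.206,"dy":0,"dz":0.021,"rx":0,"ry":-2.456,"rz":0,"gripper":0.05}]'
python3 - <<'E'
from h import *
b,d,C=shot('wrist','w36.png')
to(mx(-13,109,76.5),58.15)
E
```

```text
time: 48.85
tool_pos: [0.5721, -0.1569, 0.1431]
tool_rot: [-1.571, 0.0, 1.014]
contact_force: [-0.1, -0.3, -0.5]
opening: 0.0121
t 48.9 pos [ 0.5722 -0.157   0.1432] yaw 58.11 open 0.0121 F [-0.7 -0.4 -0.5]
dx -0.0002 dy 0.0667 dz 0.0012 rx 0.0001 ry -0.0007 rz -0.0001 rows>= 2
```

View pics/w36.png

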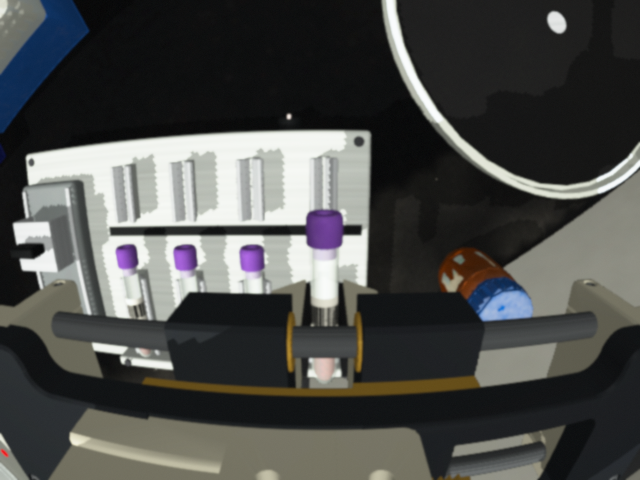

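```bash
python3 -m creep '[{"dx":0,"dy":0.04,"dz":0.001,"rx":0,"ry":0,"rz":0,"gripper":0.05},{"dx":0,"dy":0.06,"dz":0.001,"rx":0,"ry":0,"rz":0,"gripper":0.05},{"dx":0,"dy":0.065,"dz":0.001,"rx":0,"ry":0,"rz":0,"gripper":0.05},{"dx":0,"dy":0.0675,"dz":0.001,"rx":0,"ry":0,"rz":0,"gripper":0.05},{"dx":0,"dy":0.0675,"dz":0.001,"rx":0,"ry":0,"rz":0,"gripper":0.05}]'
python3 - <<'E'
from h import *
b,d,C=shot('wrist','w37.png')
to(mx(-13,109,76),58.15)
E
```

```text
time: 49.52
tool_pos: [0.5701, -0.1562, 0.0773]
tool_rot: [-1.568, 0.001, 1.015]
contact_force: [-7.4, 2.9, 9.4]
opening: 0.0124
t 49.58 pos [ 0.5701 -0.1562  0.0773] yaw 58.15 open 0.0123 F [-7.5  1.9  8.4]
dx 0.0002 dy 0.0013 dz -0.0010 rx -0.0022 ry -0.0000 rz -0.0010 rows>= 1
```

View pics/w37.png

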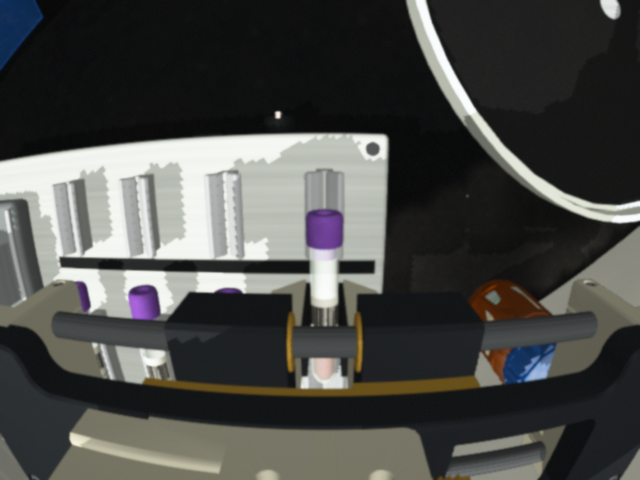

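```bash
python3 -m creep '[{"dx":0,"dy":-0.002,"dz":0,"rx":0,"ry":0,"rz":0,"gripper":0.05},{"dx":0,"dy":-0.002,"dz":0,"rx":0,"ry":0,"rz":0,"gripper":0.2},{"dx":0,"dy":-0.002,"dz":0,"rx":0,"ry":0,"rz":0,"gripper":0.27},{"dx":0,"dy":-0.002,"dz":0,"rx":0,"ry":0,"rz":0,"gripper":0.27},{"dx":0,"dy":-0.03,"dz":0,"rx":0,"ry":0,"rz":0,"gripper":0.27},{"dx":0,"dy":-0.06,"dz":0,"rx":0,"ry":0,"rz":0,"gripper":0.2},{"dx":0,"dy":-0.06,"dz":0.06,"rx":0,"ry":0,"rz":0,"gripper":0.1},{"dx":0,"dy":-0.06,"dz":0.06,"rx":0,"ry":0,"rz":0,"gripper":0},{"dx":0,"dy":-0.06,"dz":0.06,"rx":0,"ry":0,"rz":0,"gripper":0},{"dx":0,"dy":-0.06,"dz":0.06,"rx":0,"ry":0,"rz":0,"gripper":0}]'
python3 - <<'E'
from h import *
b,d,C=shot('wrist','w38.png')
to(mx(-73,109,77.5),58.15)
b,d,C=shot('top','top3.png',(340,180,490,320),5)
E
```

```text
time: 50.82
tool_pos: [0.5217, -0.1255, 0.136]
tool_rot: [-1.573, -0.0, 1.015]
contact_force: [-0.1, 0.7, -0.1]
opening: 0.0003
t 50.88 pos [ 0.5215 -0.1255  0.1358] yaw 58.14 open 0.0002 F [-0.5 -0.5  0.5]
dx -0.0002 dy 0.0583 dz 0.0015 rx 0.0013 ry -0.0002 rz 0.0001 rows>= 1
```

View pics/w38.png

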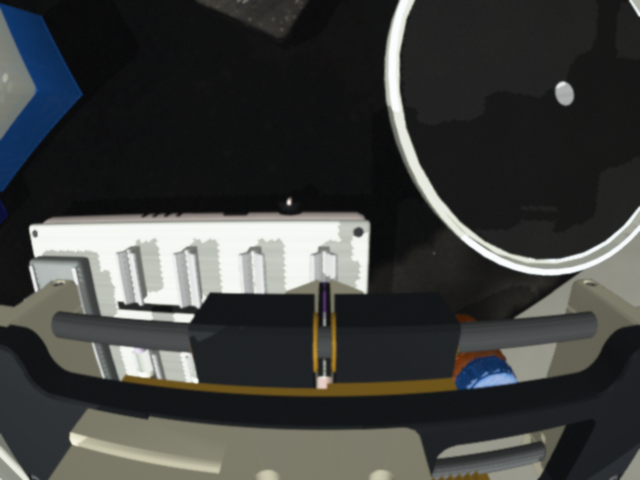

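View pics/top3.png

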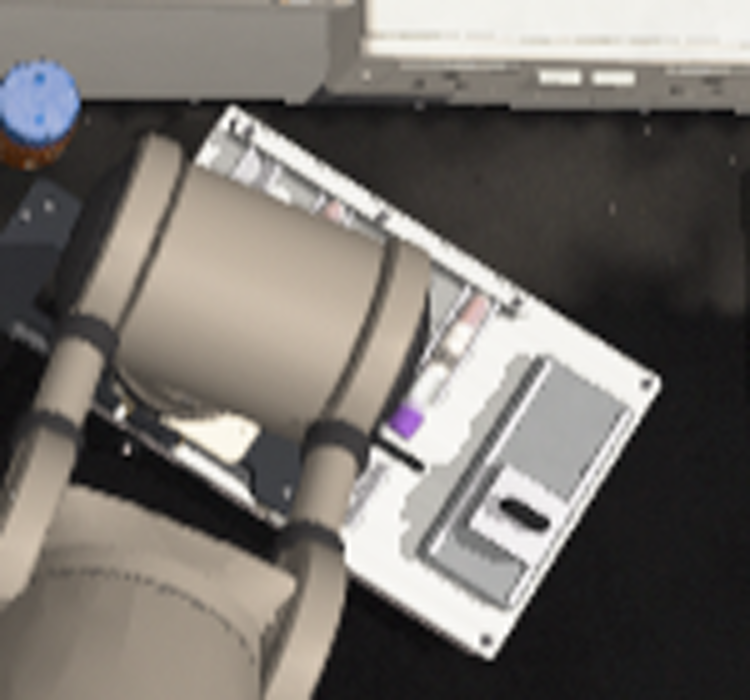

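```bash
python3 - <<'E'
from h import *
b,d,C=shot('scene','sc1.png',(280,130,460,240),4)
E
```

```text
(no output)
```

View pics/sc1.png

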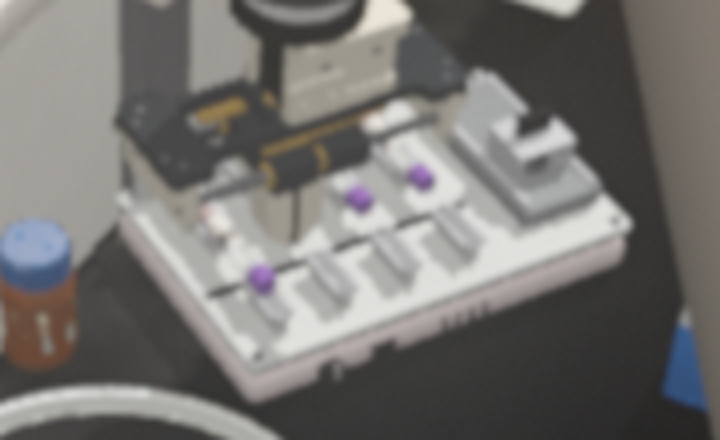

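```bash
python3 -m creep '[{"dx":0,"dy":0.035,"dz":0.001,"rx":0,"ry":0,"rz":0,"gripper":0},{"dx":0,"dy":0.058,"dz":0.001,"rx":0,"ry":0,"rz":0,"gripper":0},{"dx":0,"dy":0.058,"dz":-0.003,"rx":0,"ry":0,"rz":0,"gripper":0},{"dx":0,"dy":0.058,"dz":-0.008,"rx":0,"ry":0,"rz":0,"gripper":0},{"dx":0,"dy":0.058,"dz":-0.013,"rx":0,"ry":0,"rz":0,"gripper":0},{"dx":0,"dy":0.058,"dz":-0.018,"rx":0,"ry":0,"rz":0,"gripper":0},{"dx":0,"dy":0.058,"dz":-0.023,"rx":0,"ry":0,"rz":0,"gripper":0},{"dx":0,"dy":0.058,"dz":-0.028,"rx":0,"ry":0,"rz":0,"gripper":0},{"dx":0,"dy":0.058,"dz":-0.033,"rx":0,"ry":0,"rz":0,"gripper":0},{"dx":0,"dy":0.058,"dz":-0.037,"rx":0,"ry":0,"rz":0,"gripper":0},{"dx":0,"dy":0.058,"dz":-0.039,"rx":0,"ry":0,"rz":0,"gripper":0},{"dx":0,"dy":0.058,"dz":-0.041,"rx":0,"ry":0,"rz":0,"gripper":0},{"dx":0,"dy":0.058,"dz":-0.0425,"rx":0,"ry":0,"rz":0,"gripper":0},{"dx":0,"dy":0.058,"dz":-0.0425,"rx":0,"ry":0,"rz":0,"gripper":0}]'
python3 -c "
from h import *
print(tomx(status.observe()['tool_pos']), EX@status.observe()['contact_force'][:2])"
```

```text
time: 52.72
tool_pos: [0.5566, -0.1473, 0.0777]
tool_rot: [-1.571, 0.0, 1.015]
contact_force: [-0.6, 0.3, 0.7]
opening: 0.0006
[[-30.24428444 109.23372204  77.73880486]] -0.6786028221003484
```

```bash
python3 -m creep '[{"dx":0,"dy":0,"dz":-0.001,"rx":0,"ry":0,"rz":0,"gripper":0},{"dx":0,"dy":0,"dz":-0.002,"rx":0,"ry":0,"rz":0,"gripper":0},{"dx":0,"dy":0,"dz":-0.003,"rx":0,"ry":0,"rz":0,"gripper":0},{"dx":0,"dy":0,"dz":-0.003,"rx":0,"ry":0,"rz":0,"gripper":0}]'
python3 -c "
from h import *
print(tomx(status.observe()['tool_pos']), EX@status.observe()['contact_force'][:2])"
```

```text
time: 53.22
tool_pos: [0.5577, -0.148, 0.0775]
tool_rot: [-1.567, 0.0, 1.015]
contact_force: [-5.1, 3.3, 2.8]
opening: 0.0003
[[-28.84102677 109.22241015  77.5137266 ]] -6.03986972847674
```

```bash
python3 -m creep '[{"dx":0,"dy":0,"dz":0.01,"rx":0,"ry":0,"rz":0,"gripper":0},{"dx":0,"dy":-0.02,"dz":0.03,"rx":0,"ry":0,"rz":0,"gripper":0},{"dx":0,"dy":-0.08,"dz":0.03,"rx":0,"ry":0,"rz":0,"gripper":0},{"dx":0,"dy":-0.12,"dz":0.03,"rx":0,"ry":0,"rz":0,"gripper":0},{"dx":0,"dy":-0.12,"dz":0.03,"rx":0,"ry":0,"rz":0,"gripper":0}]'
python3 -c "
from h import *
shot('wrist','w39.png')
to(mx(-60,0,200),-121.85)"
```

```text
time: 53.85
tool_pos: [0.5352, -0.1335, 0.2013]
tool_rot: [-1.579, -0.001, 1.015]
contact_force: [-1.2, -0.4, -0.8]
opening: 0.0006
t 53.9 pos [ 0.534  -0.1331  0.199 ] yaw 58.16 open 0.0006 F [-0.5  0.6 -0.4]
dx -0.1093 dy -0.0011 dz 0.0031 rx 0.0008 ry -3.1414 rz -0.0060 rows>= 17
```

```bash
python3 -m creep '[{"dx":-0.03,"dy":0,"dz":0,"rx":0,"ry":1.0,"rz":0,"gripper":0},{"dx":-0.06,"dy":0,"dz":0,"rx":0,"ry":1.0,"rz":0,"gripper":0},{"dx":-0.109,"dy":0,"dz":0.003,"rx":0,"ry":1.0,"rz":0,"gripper":0},{"dx":-0.109,"dy":0,"dz":0.003,"rx":0,"ry":1.0,"rz":0,"gripper":0},{"dx":-0.109,"dy":0,"dz":0.003,"rx":0,"ry":1.0,"rz":0,"gripper":0},{"dx":-0.109,"dy":0,"dz":0.003,"rx":0,"ry":1.0,"rz":0,"gripper":0},{"dx":-0.109,"dy":0,"dz":0.003,"rx":0,"ry":2.1,"rz":0,"gripper":0},{"dx":-0.109,"dy":0,"dz":0.003,"rx":0,"ry":2.1,"rz":0,"gripper":0},{"dx":-0.109,"dy":0,"dz":0.003,"rx":0,"ry":2.1,"rz":0,"gripper":0},{"dx":-0.109,"dy":0,"dz":0.003,"rx":0,"ry":2.1,"rz":0,"gripper":0},{"dx":-0.109,"dy":0,"dz":0.003,"rx":0,"ry":2.1,"rz":0,"gripper":0},{"dx":-0.109,"dy":0,"dz":0.003,"rx":0,"ry":2.1,"rz":0,"gripper":0},{"dx":-0.109,"dy":0,"dz":0.003,"rx":0,"ry":3.1415,"rz":0,"gripper":0},{"dx":-0.109,"dy":0,"dz":0.003,"rx":0,"ry":3.1415,"rz":0,"gripper":0},{"dx":-0.109,"dy":0,"dz":0.003,"rx":0,"ry":3.1415,"rz":0,"gripper":0},{"dx":-0.109,"dy":0,"dz":0.003,"rx":0,"ry":3.1415,"rz":0,"gripper":0},{"dx":-0.109,"dy":0,"dz":0.003,"rx":0,"ry":3.1415,"rz":0,"gripper":0},{"dx":-0.109,"dy":0,"dz":0.003,"rx":0,"ry":3.1415,"rz":0,"gripper":0},{"dx":-0.109,"dy":0,"dz":0.003,"rx":0,"ry":3.1415,"rz":0,"gripper":0}]'
python3 - <<'E'
from h import *
b,d,C=shot('wrist','w40.png')
hsv=cv2.cvtColor(b,cv2.COLOR_BGR2HSV);m=cv2.inRange(hsv,(120,80,40),(160,255,255));m[260:]=0
n,l,s,c=cv2.connectedComponentsWithStats(m)
for i in range(1,n):
    if s[i,4]>80:
        ys,xs=np.where(l==i);k=abs(xs-xs.mean())<3;P=onz('wrist',np.c_[xs[k],ys[k]],.069,C);q=tomx(P);print('cap end x',q[:,0].min().round(1),'front',q[:,0].max().round(1),'y',q[:,1].mean().round(1))
# tab: dark blob near pod
m=(b.max(axis=2)<50).astype(np.uint8)
ys,xs=np.where(m>0);q=tomx(onz('wrist',np.c_[xs,ys],.096,C))
k=(q[:,0]>-60)&(q[:,0]<40)&(q[:,1]>-128)&(q[:,1]<-78);print('tab',k.sum(),q[k,:2].min(0),q[k,:2].max(0),q[k].mean(0))
to(mx(-60,-103,140),-121.85)
E
```

```text
time: 56.28
tool_pos: [0.4728, -0.2235, 0.1961]
tool_rot: [-1.573, -0.0, -2.126]
contact_force: [-0.7, -1.1, 0.1]
opening: 0.0004
cap end x -18.6 front -3.6 y 60.4
cap end x -18.4 front -3.7 y 16.1
cap end x -18.9 front -3.5 y -28.8
cap end x -18.8 front -3.5 y 105.5
tab 2486 [ -59.35401989 -127.99412604] [ 39.96195836 -87.33196581] [  -9.82720956 -118.44668327   96.        ]
t 56.33 pos [ 0.4729 -0.2236  0.1964] yaw -121.72 open 0.0004 F [0.1 0.7 0.8]
dx 0.1032 dy 0.0564 dz 0.0009 rx 0.0022 ry 0.0023 rz -0.0000 rows>= 2
```

View pics/w40.png

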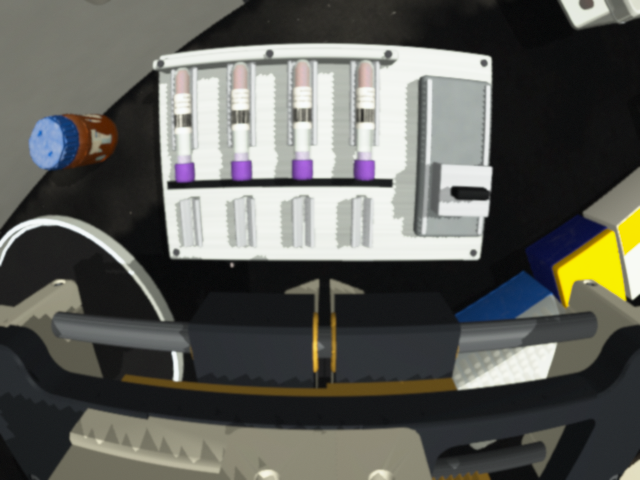

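```bash
python3 - <<'E'
from h import *
b,d,C=shot('wrist')
m=(b.max(axis=2)<60).astype(np.uint8);mm=np.zeros_like(m);mm[178:208,446:489]=m[178:208,446:489]
n,l,s,c=cv2.connectedComponentsWithStats(mm)
for i in range(1,n): print(s[i],c[i])
i=1+np.argmax(s[1:,4]);ys,xs=np.where(l==i)
for z in (.096,.088): 
    q=tomx(onz('wrist',np.c_[xs,ys],z,C));print(z,np.percentile(q[:,:2],[3,50,97],axis=0).round(1))
ax=C[1][:,2]
for (x,y) in ((470,190),(465,189),(480,190),(470,195),(460,175)):
    r=rays('wrist',[[x,y]],C)[0];print(x,y,tomx(C[2]+r*d[y,x]/(r@ax)).round(1))
E
```

```text
[451 187  38  13 425] [469.26588235 193.30823529]
0.096 [[ -25.6 -114.1]
 [ -21.7 -100.5]
 [ -17.7  -88. ]]
0.088 [[ -27.  -117.9]
 [ -23.  -103.9]
 [ -18.8  -90.9]]
470 190 [[ -19.6 -101.6   94.6]]
465 189 [[-19.  -97.8  94.5]]
480 190 [[ -19.1 -108.8   95.9]]
470 195 [[ -22.9 -101.3   95.9]]
460 175 [[-10.9 -98.7  80.3]]
```

```bash
python3 -m creep '[{"dx":0.05,"dy":0.02,"dz":0.005,"rx":0,"ry":0,"rz":0,"gripper":0},{"dx":0.103,"dy":0.05,"dz":0.005,"rx":0,"ry":0,"rz":0,"gripper":0},{"dx":0.103,"dy":0.085,"dz":0.005,"rx":0,"ry":0,"rz":0,"gripper":0},{"dx":0.103,"dy":0.094,"dz":0.005,"rx":0,"ry":0,"rz":0,"gripper":0},{"dx":0.103,"dy":0.094,"dz":0.005,"rx":0,"ry":0,"rz":0,"gripper":0},{"dx":0.103,"dy":0.094,"dz":0.005,"rx":0,"ry":0,"rz":0,"gripper":0}]'
python3 - <<'E'
from h import *
b,d,C=shot('wrist','w41.png');print(tomx(status.observe()['tool_pos']))
to(mx(8,-103,101),-121.85)
E
```

```text
time: 57.12
tool_pos: [0.4244, -0.3142, 0.105]
tool_rot: [-1.568, -0.001, -2.125]
contact_force: [0.7, 0.9, 1.6]
opening: 0.0002
[[ -54.47045345 -102.35755003  105.0426466 ]]
t 57.17 pos [ 0.4243 -0.3142  0.105 ] yaw -121.76 open 0.0005 F [ 0.4 -0.6 -0.6]
dx 0.0007 dy 0.0042 dz 0.0625 rx -0.0025 ry 0.0016 rz 0.0006 rows>= 2
```

View pics/w41.png

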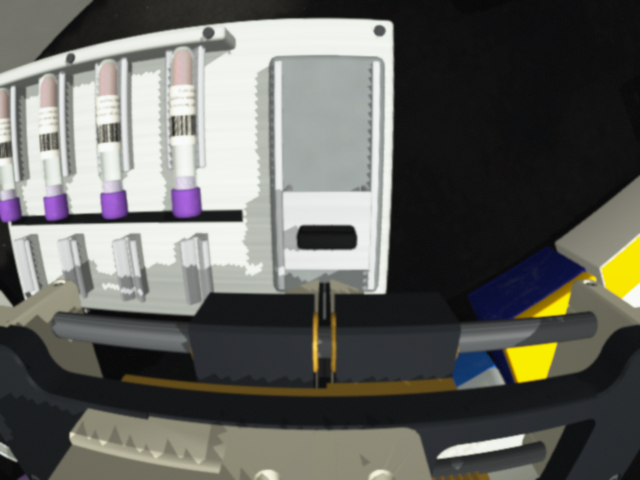

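Fingers are behind the tab (327,237) and lined up. Push the guard open.

```bash
python3 -m creep '[{"dx":0,"dy":0.003,"dz":0.008,"rx":0,"ry":0,"rz":0,"gripper":0},{"dx":0,"dy":0.003,"dz":0.015,"rx":0,"ry":0,"rz":0,"gripper":0},{"dx":0,"dy":0.003,"dz":0.02,"rx":0,"ry":0,"rz":0,"gripper":0},{"dx":0,"dy":0.003,"dz":0.026,"rx":0,"ry":0,"rz":0,"gripper":0},{"dx":0,"dy":0.003,"dz":0.032,"rx":0,"ry":0,"rz":0,"gripper":0},{"dx":0,"dy":0.003,"dz":0.038,"rx":0,"ry":0,"rz":0,"gripper":0},{"dx":0,"dy":0.003,"dz":0.044,"rx":0,"ry":0,"rz":0,"gripper":0},{"dx":0,"dy":0.003,"dz":0.05,"rx":0,"ry":0,"rz":0,"gripper":0},{"dx":0,"dy":0.003,"dz":0.055,"rx":0,"ry":0,"rz":0,"gripper":0},{"dx":0,"dy":0.003,"dz":0.059,"rx":0,"ry":0,"rz":0,"gripper":0},{"dx":0,"dy":0.003,"dz":0.0625,"rx":0,"ry":0,"rz":0,"gripper":0},{"dx":0,"dy":0.003,"dz":0.0625,"rx":0,"ry":0,"rz":0,"gripper":0}]'
python3 -c "
from h import *
print(tomx(status.observe()['tool_pos']), EX@status.observe()['contact_force'][:2])"
python3 -m creep '[{"dx":0,"dy":0,"dz":0.001,"rx":0,"ry":0,"rz":0,"gripper":0},{"dx":0,"dy":0,"dz":0.002,"rx":0,"ry":0,"rz":0,"gripper":0},{"dx":0,"dy":0,"dz":0.002,"rx":0,"ry":0,"rz":0,"gripper":0}]'
python3 -c "
from h import *
shot('wrist','w42.png')
print(tomx(status.observe()['tool_pos']), EX@status.observe()['contact_force'][:2])"
```

```text
time: 58.68
tool_pos: [0.4764, -0.347, 0.1006]
tool_rot: [-1.571, -0.0, -2.126]
contact_force: [-2.4, 1.0, 1.4]
opening: 0.0003
[[   7.11428487 -102.76038973  100.6396734 ]] -2.6169465689696123
time: 59.05
tool_pos: [0.4766, -0.3471, 0.1006]
tool_rot: [-1.575, 0.0, -2.126]
contact_force: [-7.3, 4.9, 5.2]
opening: 0.0007
[[   7.34184976 -102.74057075  100.6176486 ]] -8.142965162186417
```

View pics/w42.png

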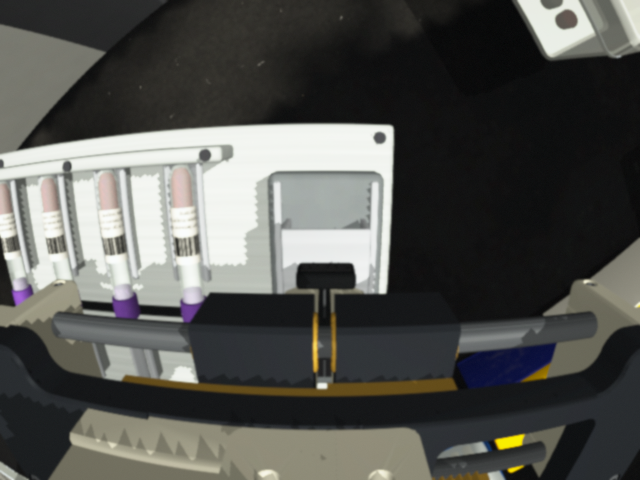

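```bash
python3 -m creep '[{"dx":0,"dy":0,"dz":-0.01,"rx":0,"ry":0,"rz":0,"gripper":0},{"dx":0,"dy":-0.01,"dz":-0.03,"rx":0,"ry":0,"rz":0,"gripper":0},{"dx":0,"dy":-0.03,"dz":-0.06,"rx":0,"ry":0,"rz":0,"gripper":0},{"dx":0,"dy":-0.05,"dz":-0.09,"rx":0,"ry":0,"rz":0,"gripper":0},{"dx":0,"dy":-0.05,"dz":-0.09,"rx":0,"ry":0,"rz":0,"gripper":0},{"dx":0,"dy":-0.05,"dz":-0.09,"rx":0,"ry":0,"rz":0,"gripper":0}]'
python3 - <<'E'
from h import *
b,d,C=shot('wrist','w43.png');st=status.observe();print(tomx(st['tool_pos']))
to(mx(-22,-103,95),-121.85)
print(proj('wrist',mx(-22,-103,74),C))
E
```

```text
time: 59.85
tool_pos: [0.4023, -0.3012, 0.1508]
tool_rot: [-1.569, -0.0, -2.127]
contact_force: [0.9, -0.6, 0.2]
opening: 0.0005
[[ -80.08831971 -102.90833311  150.42692899]]
t 59.9 pos [ 0.4023 -0.3012  0.1504] yaw -121.85 open 0.0002 F [-0.1 -0.6  0.2]
dx 0.0001 dy 0.0555 dz 0.0580 rx -0.0010 ry 0.0001 rz 0.0002 rows>= 2
[[323.20738854 165.39025491]]
```

View pics/w43.png

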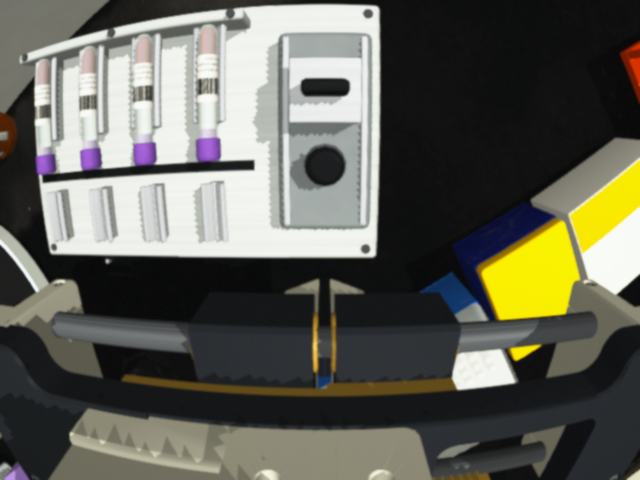

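```bash
python3 -m creep '[{"dx":0,"dy":0.02,"dz":0.04,"rx":0,"ry":0,"rz":0,"gripper":0},{"dx":0,"dy":0.045,"dz":0.057,"rx":0,"ry":0,"rz":0,"gripper":0},{"dx":0,"dy":0.055,"dz":0.057,"rx":0,"ry":0,"rz":0,"gripper":0},{"dx":0,"dy":0.058,"dz":0.057,"rx":0,"ry":0,"rz":0,"gripper":0},{"dx":0,"dy":0.061,"dz":0.057,"rx":0,"ry":0,"rz":0,"gripper":0},{"dx":0,"dy":0.063,"dz":0.057,"rx":0,"ry":0,"rz":0,"gripper":0},{"dx":0,"dy":0.065,"dz":0.057,"rx":0,"ry":0,"rz":0,"gripper":0},{"dx":0,"dy":0.067,"dz":0.057,"rx":0,"ry":0,"rz":0,"gripper":0},{"dx":0,"dy":0.068,"dz":0.057,"rx":0,"ry":0,"rz":0,"gripper":0},{"dx":0,"dy":0.068,"dz":0.057,"rx":0,"ry":0,"rz":0,"gripper":0}]'
python3 -c "
from h import *
print(tomx(status.observe()['tool_pos']))"
```

```text
time: 61.15
tool_pos: [0.4501, -0.3307, 0.0832]
tool_rot: [-1.571, -0.0, -2.126]
contact_force: [-2.7, 3.4, 8.8]
opening: 0.0005
[[ -23.88752512 -102.78871258   83.1889635 ]]
```

```bash
python3 -m creep '[{"dx":0,"dy":0.001,"dz":0,"rx":0,"ry":0,"rz":0,"gripper":0},{"dx":0,"dy":0.0025,"dz":0,"rx":0,"ry":0,"rz":0,"gripper":0},{"dx":0,"dy":0.004,"dz":0,"rx":0,"ry":0,"rz":0,"gripper":0},{"dx":0,"dy":0.004,"dz":0,"rx":0,"ry":0,"rz":0,"gripper":0}]'
python3 -m creep '[{"dx":0,"dy":-0.02,"dz":0,"rx":0,"ry":0,"rz":0,"gripper":0},{"dx":0,"dy":-0.06,"dz":-0.03,"rx":0,"ry":0,"rz":0,"gripper":0},{"dx":0,"dy":-0.068,"dz":-0.057,"rx":0,"ry":0,"rz":0,"gripper":0},{"dx":0,"dy":-0.068,"dz":-0.057,"rx":0,"ry":0,"rz":0,"gripper":0},{"dx":0,"dy":-0.068,"dz":-0.057,"rx":0,"ry":0,"rz":0,"gripper":0}]'
python3 - <<'E'
from h import *
b,d,C=shot('wrist','w44.png');st=status.observe();print(tomx(st['tool_pos']))
ax=C[1][:,2]
for (x,y) in ((324,165),(322,168),(328,166),(100,170),(180,165)):
    r=rays('wrist',[[x,y]],C)[0];print(x,y,tomx(C[2]+r*d[y,x]/(r@ax)).round(1))
E
```

```text
time: 61.65
tool_pos: [0.4503, -0.3308, 0.0828]
tool_rot: [-1.569, -0.001, -2.126]
contact_force: [-10.5, 9.0, 35.9]
opening: 0.0008
time: 62.28
tool_pos: [0.4024, -0.3013, 0.1465]
tool_rot: [-1.57, -0.0, -2.127]
contact_force: [0.1, -1.0, -0.0]
opening: 0.0004
[[ -79.88555432 -102.94663068  146.26109731]]
324 165 [[ -21.9 -103.5   66.5]]
322 168 [[ -23.6 -102.3   67.3]]
328 166 [[ -22.5 -105.9   66.4]]
100 170 [[-20.9  66.1  40.1]]
180 165 [[-21.3  -3.4  41.5]]
```

View pics/w44.png

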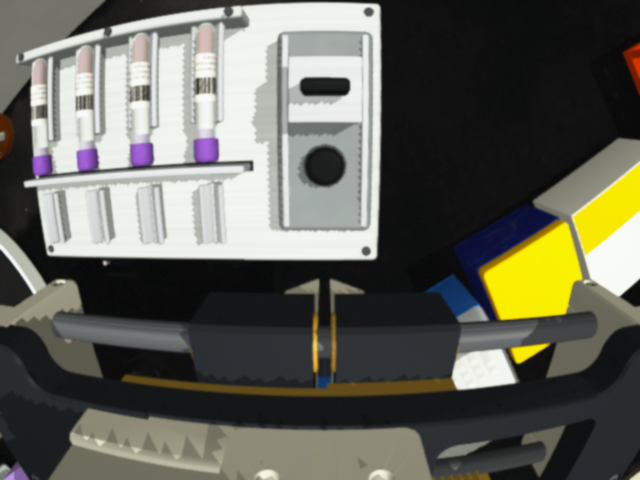

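```bash
python3 -m creep '[{"dx":0,"dy":-0.01,"dz":0.05,"rx":0,"ry":0,"rz":0,"gripper":0},{"dx":0,"dy":-0.01,"dz":0.1,"rx":0,"ry":0,"rz":0,"gripper":0},{"dx":0,"dy":-0.01,"dz":0.135,"rx":0,"ry":0,"rz":0,"gripper":0},{"dx":0,"dy":-0.01,"dz":0.135,"rx":0,"ry":0,"rz":0,"gripper":0},{"dx":0,"dy":0.025,"dz":0.135,"rx":0,"ry":0,"rz":0,"gripper":0},{"dx":0,"dy":0.0445,"dz":0.135,"rx":0,"ry":0,"rz":0,"gripper":0},{"dx":0,"dy":0.0445,"dz":0.135,"rx":0,"ry":0,"rz":0,"gripper":0},{"dx":0,"dy":0.0445,"dz":0.135,"rx":0,"ry":0,"rz":0,"gripper":0}]'
python3 - <<'E'
from h import *
b,d,C=shot('wrist','w45.png');st=status.observe();print(tomx(st['tool_pos']))
to(mx(-7,-103,101),-121.85)
E
```

```text
time: 63.32
tool_pos: [0.5166, -0.3721, 0.1029]
tool_rot: [-1.57, -0.0, -2.127]
contact_force: [-0.0, 0.3, 0.4]
opening: 0.0003
[[  54.72699099 -102.89338556  103.33464065]]
t 63.38 pos [ 0.5168 -0.3723  0.1033] yaw -121.84 open 0.0007 F [-0.3 -0.6  0.7]
dx 0.0001 dy 0.0022 dz -0.0617 rx -0.0019 ry 0.0001 rz 0.0004 rows>= 1
```

View pics/w45.png

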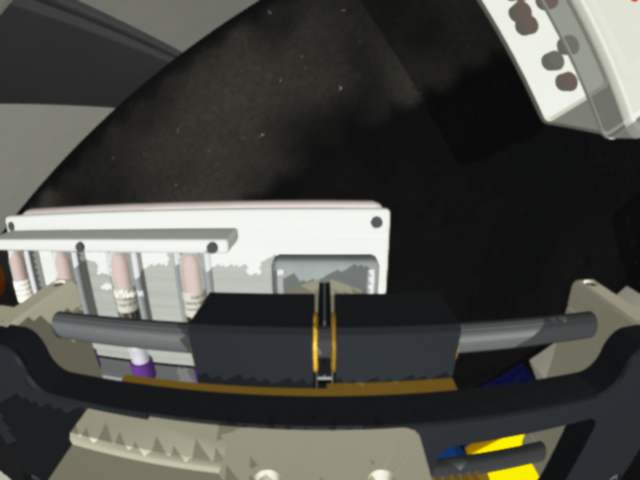

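```bash
python3 -m creep '[{"dx":0,"dy":0.001,"dz":-0.008,"rx":0,"ry":0,"rz":0,"gripper":0},{"dx":0,"dy":0.001,"dz":-0.014,"rx":0,"ry":0,"rz":0,"gripper":0},{"dx":0,"dy":0.001,"dz":-0.02,"rx":0,"ry":0,"rz":0,"gripper":0},{"dx":0,"dy":0.001,"dz":-0.026,"rx":0,"ry":0,"rz":0,"gripper":0},{"dx":0,"dy":0.001,"dz":-0.032,"rx":0,"ry":0,"rz":0,"gripper":0},{"dx":0,"dy":0.001,"dz":-0.038,"rx":0,"ry":0,"rz":0,"gripper":0},{"dx":0,"dy":0.001,"dz":-0.044,"rx":0,"ry":0,"rz":0,"gripper":0},{"dx":0,"dy":0.001,"dz":-0.05,"rx":0,"ry":0,"rz":0,"gripper":0},{"dx":0,"dy":0.001,"dz":-0.055,"rx":0,"ry":0,"rz":0,"gripper":0},{"dx":0,"dy":0.001,"dz":-0.058,"rx":0,"ry":0,"rz":0,"gripper":0},{"dx":0,"dy":0.001,"dz":-0.061,"rx":0,"ry":0,"rz":0,"gripper":0},{"dx":0,"dy":0.001,"dz":-0.061,"rx":0,"ry":0,"rz":0,"gripper":0}]'
python3 -c "
from h import *
print(tomx(status.observe()['tool_pos']), EX@status.observe()['contact_force'][:2])"
python3 -m creep '[{"dx":0,"dy":0,"dz":-0.001,"rx":0,"ry":0,"rz":0,"gripper":0},{"dx":0,"dy":0,"dz":-0.002,"rx":0,"ry":0,"rz":0,"gripper":0},{"dx":0,"dy":0,"dz":-0.0025,"rx":0,"ry":0,"rz":0,"gripper":0},{"dx":0,"dy":0,"dz":-0.0025,"rx":0,"ry":0,"rz":0,"gripper":0}]'
python3 -c "
from h import *
print(tomx(status.observe()['tool_pos']), EX@status.observe()['contact_force'][:2])"
```

```text
time: 64.88
tool_pos: [0.4642, -0.3394, 0.1011]
tool_rot: [-1.572, 0.0, -2.126]
contact_force: [0.5, 0.4, -0.1]
opening: 0.0002
[[  -7.27584317 -102.75595254  101.06238696]] 0.1864900088830744
time: 65.38
tool_pos: [0.4634, -0.3389, 0.1011]
tool_rot: [-1.568, -0.0, -2.127]
contact_force: [4.7, -2.7, -3.0]
opening: 0.0006
[[  -8.21565713 -102.7532565   101.13917687]] 5.418795295580877
```

```bash
python3 -m creep '[{"dx":0,"dy":0,"dz":0.012,"rx":0,"ry":0,"rz":0,"gripper":0},{"dx":0,"dy":-0.04,"dz":0.012,"rx":0,"ry":0,"rz":0,"gripper":0},{"dx":-0.03,"dy":-0.09,"dz":-0.03,"rx":0,"ry":0,"rz":0,"gripper":0},{"dx":-0.08,"dy":-0.1,"dz":-0.06,"rx":0,"ry":0,"rz":0,"gripper":0},{"dx":-0.1,"dy":-0.1,"dz":-0.06,"rx":0,"ry":0,"rz":0,"gripper":0},{"dx":-0.1,"dy":-0.1,"dz":-0.06,"rx":0,"ry":0,"rz":0,"gripper":0},{"dx":-0.1,"dy":-0.1,"dz":-0.06,"rx":0,"ry":0,"rz":0,"gripper":0}]'
python3 - <<'E'
from h import *
b,d,C=shot('wrist','w46.png');print(tomx(status.observe()['tool_pos']))
hsv=cv2.cvtColor(b,cv2.COLOR_BGR2HSV);m=cv2.inRange(hsv,(120,80,40),(160,255,255));m[260:]=0
n,l,s,c=cv2.connectedComponentsWithStats(m)
for i in range(1,n):
    if s[i,4]>80:
        ys,xs=np.where(l==i);k=abs(xs-xs.mean())<3;P=onz('wrist',np.c_[xs[k],ys[k]],.069,C);q=tomx(P);print('cap end x',q[:,0].min().round(1),'front',q[:,0].max().round(1),'y',q[:,1].mean().round(1))
mm=np.zeros(b.shape[:2],np.uint8);u=proj('wrist',mx(-22,-103,96),C)[0].astype(int);print(u)
m=(b.max(axis=2)<60);mm[u[1]-14:u[1]+14,u[0]-24:u[0]+24]=m[u[1]-14:u[1]+14,u[0]-24:u[0]+24];n,l,s,c=cv2.connectedComponentsWithStats(mm);i=1+np.argmax(s[1:,4]);ys,xs=np.where(l==i)
q=tomx(onz('wrist',np.c_[xs,ys],.096,C));print('tab',np.percentile(q[:,:2],[3,50,97],axis=0).round(1))
shot('scene','sc2.png',(170,130,460,340),2.7);shot('top','top4.png')
g=np.array([[x,y,d[y,x]] for y in range(150,220) for x in range(165,395,10)])
ax=C[1][:,2];r=rays('wrist',g[:,:2],C);P=tomx(C[2]+r*(g[:,2]/(r@ax))[:,None]);k=(P[:,0]>-27)&(P[:,0]<-20.5)&(P[:,1]>-40)&(P[:,1]<120)&(P[:,2]>50);print('gate top z',np.median(P[k,2]),k.sum(),np.percentile(P[k,2],[5,95]))
E
```

```text
time: 66.25
tool_pos: [0.4641, -0.2224, 0.2009]
tool_rot: [-1.572, -0.0, -2.126]
contact_force: [-0.1, -0.1, 0.2]
opening: 0.0007
[[-69.09413293  -3.59614197 200.80755325]]
cap end x -17.7 front -4.4 y 15.6
cap end x -17.6 front -4.3 y -29.1
cap end x -18.3 front -4.0 y 60.6
cap end x -18.3 front -3.6 y 105.8
[465 181]
tab [[ -25.6 -113.9]
 [ -21.9 -100.6]
 [ -18.3  -88. ]]
gate top z 62.00926014159647 153 [56.82991984 63.28284636]
```

View pics/w46.png

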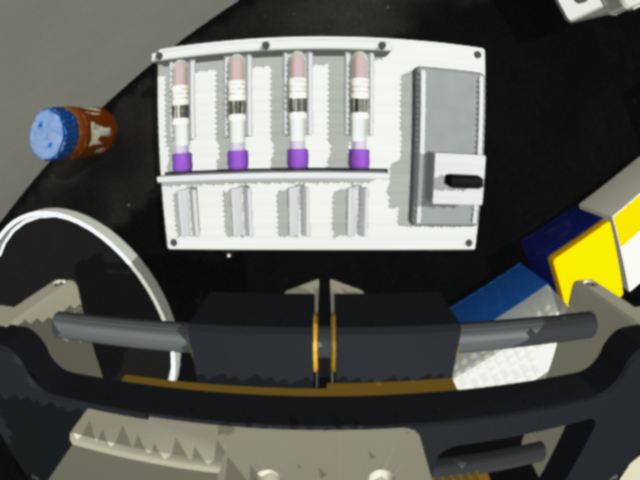

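View pics/sc2.png

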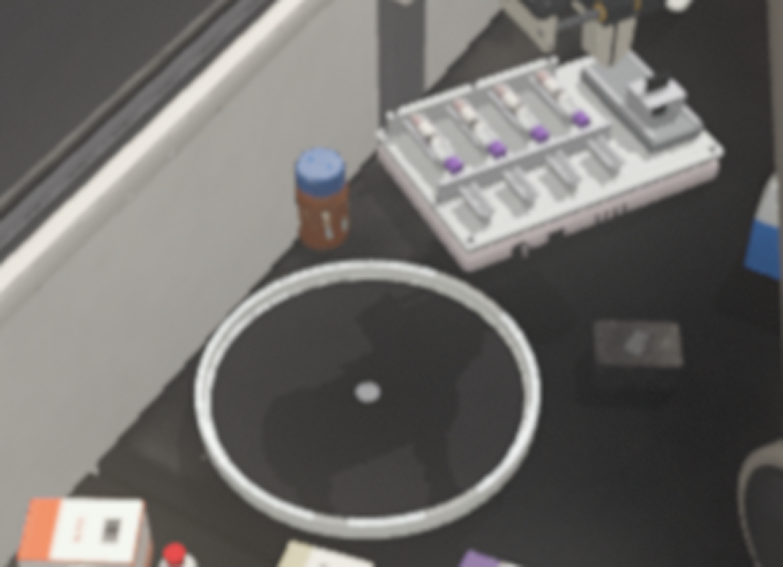

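View pics/top4.png

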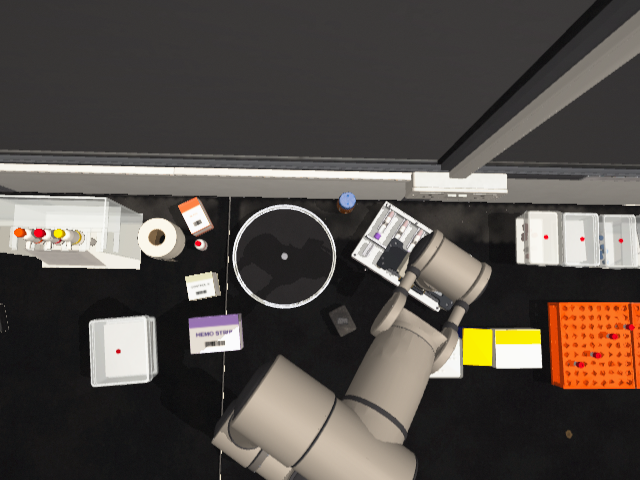

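The gate is up at z 62 across the deck. All four tubes are home, the guard is back to its start position, and the turntable is empty. The other items haven't moved.

```bash
python3 -c "
from cell import robot
print(robot.hand_in())"
```

```text
the job is handed in; nothing more can be done
None
```

The mixer is loaded and the job was handed in at about 66 s. All four tubes are in their own grooves, bottoms against the stop bar. The knob is fully down, the gate is up behind the caps, and the guard is back over the knob.

**Knocked tube:** one tube was knocked against the turntable rim during the run. I turned the turntable about 90° by pressing a finger lightly on its floor. I then lifted the tube away from the rim by its bottom end and gripped it again at its middle.

**Last checks:**

| Check | Measured | Expected |
|---|---|---|
| Finger stop when pushing tubes home (mixer x) | -28.8 to -28.9 mm for all four | the same for all four |
| Cap ends after closing the guard (mixer x) | -17.6 to -18.3 mm | -18 mm |
| Gate top above deck | about 22 mm | 22 mm |
| Knob top | 66 to 67 mm | 66 mm |
| Guard tab | back at its start position | closed |

- **Surroundings:** the turntable is empty, and the bottles, carton and roll look unmoved in the camera images. The robot was touching nothing at hand-in.
- **Knob force:** the final press on the knob reached about 36 N, higher than needed. It was applied with the fingertips.
- **Failed checks:** one automatic tube detection went wrong because the gripper was in view, so I lined up that grasp from the picture instead. No other check failed or disagreed.

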